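Load the slide incubation chamber and screw its lid down evenly

ROBOT

A 6-joint arm with a two-finger parallel gripper is mounted at the origin on the work surface. World frame = base frame: x ahead of the robot, y to its left, z up, the work surface at z = 0. Lengths are in m, angles in rad, forces in N, time in s.
With the tool pointing down it reaches from about 0.375 to 0.975 m from the base axis. Payload 3.8 kg.
Tool frame: the origin (TCP) lies at the very end of the fingers, on their centre line; the grasp point (between the pads) lies 19 mm behind it (env.hold_point_z is the distance from the TCP to the grasp point, in m); z points along the fingers, x is the direction in which the jaws open and shut, and the axes are right-handed (so a half turn about z gives the same grasp; the last joint's range is limited). The gripper opens to 88 mm and grips with 3 to 60 N. Pads are 18 mm wide; open, the fingers measure 123 mm over their backs; the gripper's body (75 mm by 187 mm) begins 45 mm behind the grasp point.
Start: joints at [1.116, 0.264, 1.604, -0, 1.274, -0.037], TCP at [0.274, 0.617, 0.239] pointing down, gripper open.
Joint ranges: [-2.63, 2.63], [-0.94, 2.18], [0.31, 2.57], [-1.31, 4.45], [0, 2.66], [-2.55, 2.55]. Speed limits (rad/s): [2.57, 2.57, 3.14, 3.14, 3.14, 3.14].

INTERFACE

Orientations are given as a rotation vector (axis times angle).
In Python, from station import observe, camera, job, env gives the robot as it stands. The module is installed in compiled form; this text tells all that it offers.
- The arm moves only by the tool play_rows, never from a script. Its argument "motion" is a list of rows, each a list of 7 numbers: the shift along the tool's x, y, z normalised to -1 to 1, where 1 is 0.2 m, then the turn, a rotation vector about the tool's x, y, z normalised to -1 to 1, where 1 is pi/2 rad, then the opening, from 0 (shut) to 1 (fully open). In form: [[dx, dy, dz, wx, wy, wz, jaw], ...]. A call has 1 to 8 rows; each row is the pose to reach, as a shift and turn from the pose measured when the call began, along the tool's axes at that moment; what a row does not reach only later rows make up. A row lasts 1/12 s, in which the tool goes at most 41.7 mm and 7.16 degrees, less where a joint would pass 70% of its speed; a pose out of reach is approached as far as the arm can. A call with a number of a shift or a turn outside -1 to 1 is refused whole. A call with a gripper value outside its range is refused whole. The fingers move at their own pace and stop on an object; "squeeze" is the grip in N (left out, the last holds). Time passes only in rows, so rows that repeat a pose let the fingers close. It gives the time, the measured TCP pose, the force and the opening at its end, in the units of the state.
- observe(): the state, without advancing time (a new reading comes with each control period).
- camera(name): name is "side" or "top" or "wrist"; returns a dict with "image" (480x640x3 uint8, blue, green, red), "fx", "fy", "cx", "cy" (pixels), "world_to_cam" (4x4, takes a point from world to camera coordinates); the wrist camera has in their place "mount" (4x4, takes a point from camera to tool coordinates, whose origin is the TCP and whose axes are the tool frame's). Camera axes: x right, y down, z forward; pixel columns grow to the right and rows downward; lengths in m; the calibration is good to about 2 mm. A picture is of the moment at which its call begins: read the wrist's pose just before it. There is no depth.
- job.sign_off(): hands the job in, once; it reports no verdict.
The state is a dict: "time": time; "joint_positions": joint angles; "joint_vel": joint speeds; "effort": joint torques, N m; "eef_pos": TCP position; "tool_rot": TCP orientation; "contact_force": force on the tool from outside, world axes, zero at the start; "moment": the same for the moment, N m; "width": opening from 0.0 (shut) to 1.0 (fully open).
Only numpy, scipy, OpenCV 4.12 (cv2) and the standard library are available. Lean on these libraries where they do the work, as an engineer would, in place of code of your own. Each camera call takes 0.05 s, during which the arm holds its last target.

TASK

Load the slide chamber for its run: lay every chambered slide from the blue mat in a pocket of its own in the chamber's base, fully down and flat, then swing the lid shut. Tighten the four wing screws clockwise in crisscross order (after the first screw, the one diagonally opposite, then the remaining two), in two passes so that the seal is squeezed evenly: in the first pass turn each only about half way, in the second turn each fully home in crisscross order again. Leave the glassware and the other things on the bench undisturbed.

Things in the scene. Friction and masses are not known exactly. Their poses are not given: they have to be found in the camera images.
- chamber: slide incubation chamber: flat aluminium base block fixed to the bench, 160 mm (its x) by 210 mm (its y) by 24 mm high; origin at the centre of its underside, z up. Its lid hinges along its +x long edge and stands open at the start; the handle and front edge are at -x. Its top face has three rectangular pockets, 79 x 29 mm and 5 mm deep with a 2 mm chamfer round the mouth, long side along x, side by side in y at 54 mm pitch.
- pocket1 (a point): centre of the floor of a pocket (19 mm above the bench, 5 mm below the block's top face), at chamber y = -54 mm; axes as the chamber
- pocket2 (a point): centre of the floor of the middle pocket; axes as the chamber
- pocket3 (a point): centre of the floor of a pocket, at chamber y = +54 mm; axes as the chamber
- lid (a joint): angle of the lid (rad): 0 shut, about 1.9 to 2.2 open at the start (leaning back beyond upright), stop at 2.25. Stiff hinge: it stays where it is left and takes about 1 to 6 N at the handle to move. The lid is a frame 160 x 210 mm hinged about an axis along the chamber's y that lies 88 mm from the chamber's centre along its x and 24 mm above the bench. It is 21 mm thick, with a window; shut it clears seated slides by 2 mm, but not a slide that is out of its pocket.
- handle (a point): middle of the lid's handle: a round red bar 12 mm thick and 90 mm long, parallel to the hinge axis, 204 mm from it, carried by a post at each end; its centre line is 36 mm in front of the lid's front edge. With the lid shut its centre is 34 mm above the bench. The point turns with the lid.
- screw1 (a joint): wing screw 1: angle turned (rad), growing clockwise as seen from above (lid shut); starts loose at 0 to 0.25 and comes home against a stop at 2.4. Stiff (about 0.12 N m), stays where left. Number 1 of 1, 2, 3, 4 in order round the lid, so 1 and 3 are diagonally opposite, and 2 and 4.
- screw2 (a joint): wing screw 2: angle turned (rad), growing clockwise as seen from above (lid shut); starts loose at 0 to 0.25 and comes home against a stop at 2.4. Stiff (about 0.12 N m), stays where left. Number 2 of 1, 2, 3, 4 in order round the lid, so 1 and 3 are diagonally opposite, and 2 and 4.
- screw3 (a joint): wing screw 3: angle turned (rad), growing clockwise as seen from above (lid shut); starts loose at 0 to 0.25 and comes home against a stop at 2.4. Stiff (about 0.12 N m), stays where left. Number 3 of 1, 2, 3, 4 in order round the lid, so 1 and 3 are diagonally opposite, and 2 and 4.
- screw4 (a joint): wing screw 4: angle turned (rad), growing clockwise as seen from above (lid shut); starts loose at 0 to 0.25 and comes home against a stop at 2.4. Stiff (about 0.12 N m), stays where left. Number 4 of 1, 2, 3, 4 in order round the lid, so 1 and 3 are diagonally opposite, and 2 and 4.
- wing1 (a point): centre of the wing of screw 1: a black upright bar 42 mm long (its y axis), 11 mm thick (its x axis), 20 mm high, on the screw's axis at a corner of the lid (lid shut: 62 mm above the bench, wing from 52 to 72 mm, over a 22 mm round collar that stands on the lid's top at 45 mm). The point turns with the screw, z along the screw's axis away from the lid; at joint value 0 its x axis lies along the chamber's x (lid shut). One end of the wing has a yellow mark.
- wing2 (a point): centre of the wing of screw 2: a black upright bar 42 mm long (its y axis), 11 mm thick (its x axis), 20 mm high, on the screw's axis at a corner of the lid (lid shut: 62 mm above the bench, wing from 52 to 72 mm, over a 22 mm round collar that stands on the lid's top at 45 mm). The point turns with the screw, z along the screw's axis away from the lid; at joint value 0 its x axis lies along the chamber's x (lid shut). One end of the wing has a yellow mark.
- wing3 (a point): centre of the wing of screw 3: a black upright bar 42 mm long (its y axis), 11 mm thick (its x axis), 20 mm high, on the screw's axis at a corner of the lid (lid shut: 62 mm above the bench, wing from 52 to 72 mm, over a 22 mm round collar that stands on the lid's top at 45 mm). The point turns with the screw, z along the screw's axis away from the lid; at joint value 0 its x axis lies along the chamber's x (lid shut). One end of the wing has a yellow mark.
- wing4 (a point): centre of the wing of screw 4: a black upright bar 42 mm long (its y axis), 11 mm thick (its x axis), 20 mm high, on the screw's axis at a corner of the lid (lid shut: 62 mm above the bench, wing from 52 to 72 mm, over a 22 mm round collar that stands on the lid's top at 45 mm). The point turns with the screw, z along the screw's axis away from the lid; at joint value 0 its x axis lies along the chamber's x (lid shut). One end of the wing has a yellow mark.
- slide1_mid (a point): centre of a chambered slide (may be absent): a rigid white-clear block with an orange top, 75 mm long (its x) by 25 mm wide (its y) by 20 mm high, with a 3 mm thick foot plate and a 56 x 24.5 mm well block on it whose middle is 4 mm towards +x; point at half height (10 mm above its underside), 35 g. Lies flat on a 2 mm blue mat at the start. Either way round is right in a pocket; seated, this point is 29 mm above the bench.
- slide2_mid (a point): centre of a chambered slide (may be absent): a rigid white-clear block with an orange top, 75 mm long (its x) by 25 mm wide (its y) by 20 mm high, with a 3 mm thick foot plate and a 56 x 24.5 mm well block on it whose middle is 4 mm towards +x; point at half height (10 mm above its underside), 35 g. Lies flat on a 2 mm blue mat at the start. Either way round is right in a pocket; seated, this point is 29 mm above the bench.
- slide3_mid (a point): centre of a chambered slide (may be absent): a rigid white-clear block with an orange top, 75 mm long (its x) by 25 mm wide (its y) by 20 mm high, with a 3 mm thick foot plate and a 56 x 24.5 mm well block on it whose middle is 4 mm towards +x; point at half height (10 mm above its underside), 35 g. Lies flat on a 2 mm blue mat at the start. Either way round is right in a pocket; seated, this point is 29 mm above the bench.
- cylinder_tall: bystander: tall plastic measuring cylinder, 240 mm high, foot 90 mm across; origin at the centre of its underside
- cylinder_small: bystander: small glass measuring cylinder, 134 mm high, foot 52 mm across; origin at the centre of its underside
- beaker: bystander: green beaker, 72 mm across, 85 mm high, may stand among the slides; origin at the centre of its underside
- jar_red: bystander: jar with a red lid, 68 mm across, 100 mm high; origin at the centre of its underside
- jar_green: bystander: jar with a green lid, 72 mm across, 85 mm high; origin at the centre of its underside
- wash_bottle: bystander: white bottle, 60 mm across, 160 mm high; origin at the centre of its underside
- tube_rack: bystander: orange rack of tubes, 62 x 150 mm, 93 mm high; origin at the centre of its underside
Things that resemble listed ones, but are neither listed nor needed, are in the scene too. What is shaped like the part that bears slide1_mid but purple is not meant. Leave any black look-alike of the part that bears slide2_mid alone.

How it is judged:
By the outcome, as a careful person would: the job done as asked, in the order asked, and still so for the second after the job is handed in, with the robot touching nothing.
Of slide1, slide2, slide3 only 2 to 3 are there at a start; the rules pass over those that are not, and their reading is None.
At some moment in a run one of slide1, slide2, slide3 may be knocked a few centimetres aside while the robot is not near it.
Once in a run the grip may slacken for a moment while it holds something.
It also fails if it takes over 208 s, if anything falls off the work surface, if the arm or the gripper's body presses on something with over 40 N, if the wrist force passes 120 N, or if a joint passes its speed limit or range.

## Working session

There is one attempt and no reset: what is moved stays moved. The work goes in short steps, Python scripts to look and compute and a tool call to move; the robot and the scene stay as the last step left them, time stands still between calls to the robot, and variables do not carry over. Pictures are saved under pics/ and viewed, and the job is handed in when it is done.

Besides the shell and the picture viewer there is one more tool, called after ">>>" in YAML: its name, and indented under it one key for each argument. play_rows: Moves the arm, as the interface text tells. Scaled input: -1 to 1 covers 0.2 m each way for a shift and pi/2 rad each way for a turn. Its arguments: {"type":"object","properties":{"motion":{"type":"array"},"squeeze":{"type":"number"}},"required":["motion"]}

```bash
mkdir -p pics; cat > h.py <<'E'
import numpy as np, cv2
from scipy.spatial.transform import Rotation as R
from station import observe, camera, job, env
def snap(n,f):
    s=observe(); c=camera(n); cv2.imwrite('pics/'+f,c['image'])
    if n=='wrist':
        T=np.eye(4);T[:3,:3]=R.from_rotvec(s['tool_rot']).as_matrix();T[:3,3]=s['eef_pos']
        c['world_to_cam']=np.linalg.inv(T@c['mount'])
    np.savez('cam_'+f[:-4]+'.npz',K=[c['fx'],c['fy'],c['cx'],c['cy']],W=c['world_to_cam'],im=c['image'])
    return c
def ray(f,u,v):
    d=np.load('cam_'+f+'.npz');fx,fy,cx,cy=d['K'];W=np.linalg.inv(d['W'])
    r=W[:3,:3]@np.array([(u-cx)/fx,(v-cy)/fy,1]);return W[:3,3],r
def at(f,u,v,z):
    o,r=ray(f,u,v);return o+r*(z-o[2])/r[2]
def proj(f,p):
    d=np.load('cam_'+f+'.npz');fx,fy,cx,cy=d['K'];q=d['W'][:3,:3]@np.array(p)+d['W'][:3,3]
    return np.array([fx*q[0]/q[2]+cx,fy*q[1]/q[2]+cy])
def crop(f,x0,y0,x1,y1,k,out):
    im=np.load('cam_'+f+'.npz')['im'][y0:y1,x0:x1]
    cv2.imwrite('pics/'+out,cv2.resize(im,None,fx=k,fy=k,interpolation=cv2.INTER_CUBIC))
E
python3 - <<'E'
from h import *
print(observe())
for n in ['top','side','wrist']:
    c=snap(n,n+'0.png'); print(n,c['fx'],c['world_to_cam'])
E
```

```text
{'time': 0.0, 'joint_positions': array([ 1.11612731e+00,  2.64753388e-01,  1.60530948e+00, -3.06489129e-05,
        1.27366682e+00, -3.68974455e-02]), 'joint_vel': array([ 2.25276142e-04, -1.82536426e-03, -3.02025116e-05, -5.19232117e-05,
        5.95162929e-04, -3.66440884e-04]), 'effort': array([ 1.45246322e-03, -5.02103806e+01, -3.56880391e+01,  7.30552291e-02,
        2.91744695e-02, -1.79513681e-04]), 'eef_pos': array([0.27357868, 0.61633984, 0.23742266]), 'tool_rot': array([ 2.63286303,  1.71189157, -0.0028552 ]), 'contact_force': array([0.60683105, 0.03401374, 0.24612919]), 'moment': array([-0.02217442,  0.04901756, -0.02875144]), 'width': 1.0051500642563136}
top 552.5679809197476 [[ 0.01770292 -0.99983892  0.00295797  0.01568588]
 [-0.99723745 -0.01787016 -0.07209808  0.61504762]
 [ 0.07213932 -0.00167346 -0.99739316  1.28161449]
 [ 0.          0.          0.          1.        ]]
side 579.4262460701775 [[ 0.77605892 -0.6306567   0.00216502 -0.42768013]
 [-0.40839191 -0.50515948 -0.76028281  0.30781173]
 [ 0.48057112  0.58914007 -0.64958861  0.96024451]
 [ 0.          0.          0.          1.        ]]
wrist 334.0284786540518 [[ 0.40476922  0.91441618 -0.00221988 -0.67481408]
 [ 0.87346007 -0.38591916  0.29687357 -0.04129048]
 [ 0.2706093  -0.12210425 -0.95491422  0.38930537]
 [ 0.          0.          0.          1.        ]]
```

View pics/top0.png

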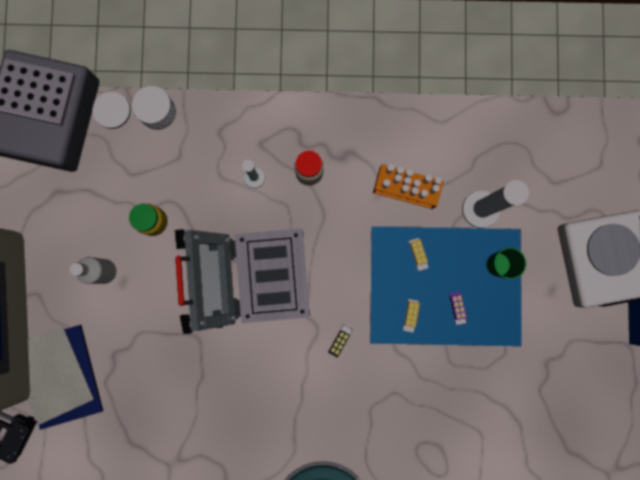

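View pics/side0.png

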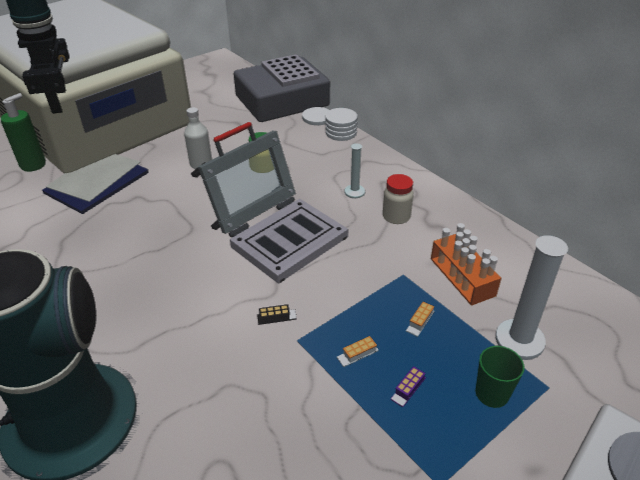

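View pics/wrist0.png

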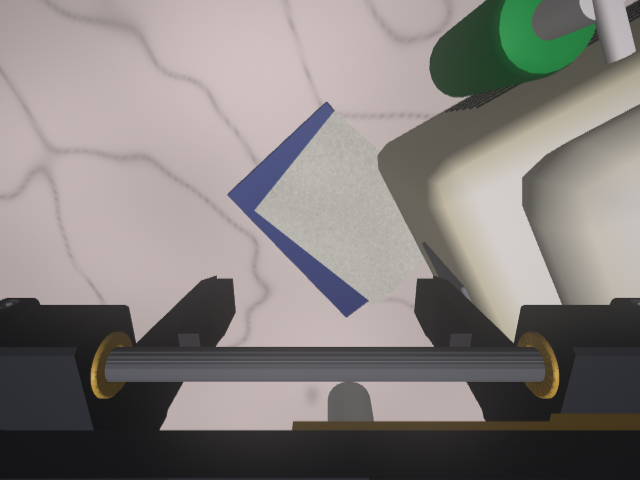

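The top view shows two orange slides, at (419,254) and (412,316). There's also a purple look-alike at (459,308), a black one off the mat at (340,341), and the beaker at (507,263). I'll zoom in to confirm.

```bash
python3 - <<'E'
from h import *
crop('top0',360,220,530,350,4.7,'c1.png')
crop('top0',165,215,320,345,5,'c2.png')
E
```

```text
(no output)
```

View pics/c1.png

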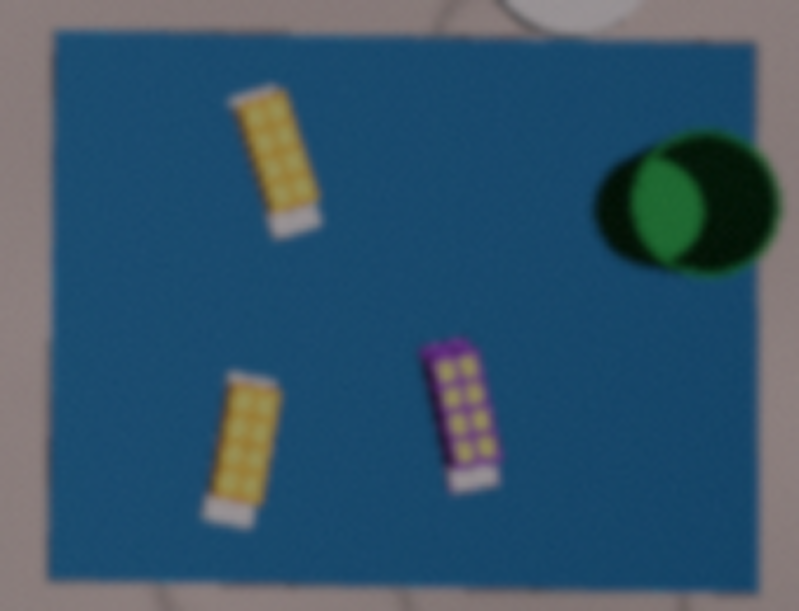

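View pics/c2.png

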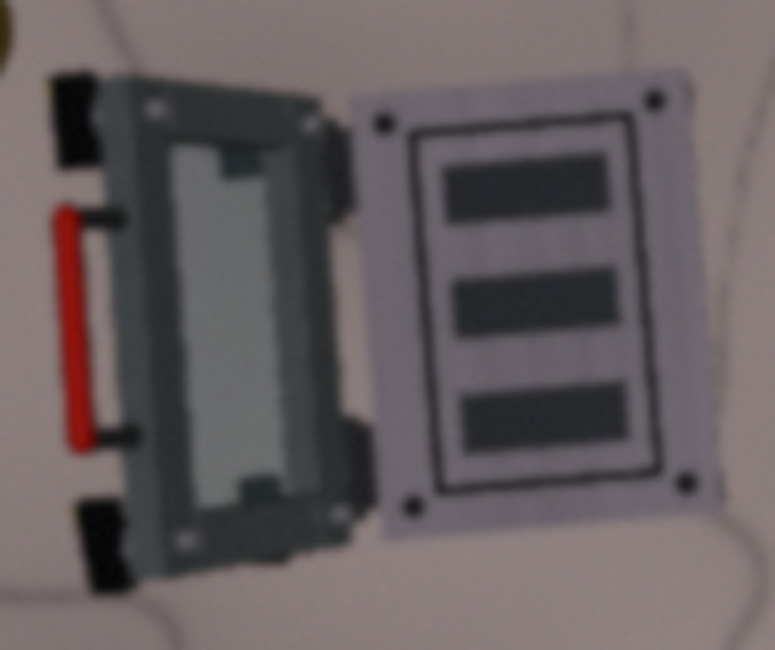

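```bash
python3 - <<'E'
from h import *
def P(pts,k,o,z): return np.array([at('top0',o[0]+a/k,o[1]+b/k,z) for a,b in pts])
c=P([(350,97),(688,72),(722,507),(385,537)],5,(165,215),.024);print(c.round(4),c.mean(0))
e=lambda a,b:(np.degrees(np.arctan2(*(b-a)[[1,0]])),np.linalg.norm(b-a))
print(e(c[1],c[0]),e(c[2],c[3]),e(c[0],c[3]),e(c[1],c[2]))
h=P([(383,122),(654,100),(686,483),(413,506)],5,(165,215),.024);print('holes',h.mean(0),e(h[1],h[0]),e(h[2],h[3]),e(h[3],h[0]),e(h[2],h[1]))
for pts in [[(443,168),(605,153),(610,207),(447,222)],[(453,283),(615,268),(620,322),(457,337)],[(461,397),(625,381),(629,437),(465,453)]]:
    p=P(pts,5,(165,215),.024);print('pocket',p.mean(0),e(p[1],p[0]),e(p[2],p[3]))
for n,t in [('A',[(236,104),(286,89),(321,200),(272,214)]),('B',[(231,385),(282,389),(263,507),(213,499)]),('purple',[(426,358),(478,346),(500,462),(450,474)])]:
    p=P(t,4.7,(360,220),.022);print(n,p.mean(0),e(p[3],p[0]),e(p[2],p[1]))
for n,t in [('A',[(230,97),(276,84),(322,224),(275,239)]),('B',[(229,372),(278,377),(252,529),(202,519)])]:
    p=P(t,4.7,(360,220),.005);print(n,'foot',p.mean(0),e(p[3],p[0]),e(p[2],p[1]),e(p[1],p[0]))
E
```

```text
[[0.6403 0.2188 0.024 ]
 [0.655  0.0596 0.024 ]
 [0.4512 0.0398 0.024 ]
 [0.4346 0.1967 0.024 ]] [0.54527616 0.12872164 0.024     ]
(np.float64(95.28348644241501), np.float64(0.15987909247309617)) (np.float64(96.06045250938763), np.float64(0.1577840648626519)) (np.float64(-173.8555735334161), np.float64(0.20692534581391558)) (np.float64(-174.43679566034203), np.float64(0.20476484226381217))
holes [0.54535553 0.1297845  0.024     ] (np.float64(95.69195947312285), np.float64(0.1281636114850558)) (np.float64(95.79572602257072), np.float64(0.1278604121955193)) (np.float64(6.018171540177582), np.float64(0.18058678745368276)) (np.float64(5.922203247342582), np.float64(0.18035375298909617))
pocket [0.59903074 0.13467654 0.024     ] (np.float64(96.33422098225579), np.float64(0.07658682499489176)) (np.float64(96.29104015863999), np.float64(0.07694744610825606))
pocket [0.54505174 0.12870299 0.024     ] (np.float64(96.31118511256734), np.float64(0.07635795899728867)) (np.float64(96.26816541981296), np.float64(0.07671784792687737))
pocket [0.4916176  0.12335449 0.024     ] (np.float64(96.570133
[... 415 characters left out ...]
13), np.float64(0.05927150897669056))
purple [ 0.4786292  -0.30937213  0.022     ] (np.float64(11.788603503739045), np.float64(0.05853767172135088)) (np.float64(10.744645898561519), np.float64(0.05838688070030304))
A foot [ 0.60237852 -0.21837359  0.005     ] (np.float64(17.918774884522183), np.float64(0.07554605267532799)) (np.float64(18.455352884365077), np.float64(0.07475954921745691)) (np.float64(106.80040412447823), np.float64(0.024452702355735628))
B foot [ 0.4564335  -0.20112535  0.005     ] (np.float64(-10.109021590894683), np.float64(0.0750945179147717)) (np.float64(-9.485159800289479), np.float64(0.07745976971279553)) (np.float64(85.20446027734002), np.float64(0.02487431562441344))
```

Slide candidates:
- **Orange, on the mat:** A at (419,254) and B at (412,316). These fit the description, and the crop confirms it.
- **Purple, at (459,308):** excluded.
- **Black, at (340,341):** off the mat, excluded.

No third orange slide is visible.

```bash
cat >> h.py <<'E'
def go(x,y,z,yaw):
    """yaw deg of tool x, tool down; prints shift & turn in normalised units"""
    s=observe();Rc=R.from_rotvec(s['tool_rot']);a=np.radians(yaw)
    Rt=R.from_matrix(np.column_stack([[np.cos(a),np.sin(a),0],[np.sin(a),-np.cos(a),0],[0,0,-1]]))
    d=Rc.inv().apply(np.array([x,y,z])-s['eef_pos'])/.2
    w=(Rc.inv()*Rt).as_rotvec()/(np.pi/2)
    print('row',d.round(4).tolist(),w.round(4).tolist())
def st():
    s=observe();m=R.from_rotvec(s['tool_rot']).as_matrix()
    print('t',round(s['time'],2),'p',s['eef_pos'].round(4),'yaw',round(np.degrees(np.arctan2(m[1,0],m[0,0])),2),'zax',m[:,2].round(3),'F',np.round(s['contact_force'],1),'M',np.round(s['moment'],2),'w',round(float(s['width']),3),'j1,6',s['joint_positions'][[0,5]].round(2))
E
python3 - <<'E'
from h import *
st()
go(.45,.2,.3,6); go(.6,-.2184,.2,-72)
for n,u,v,z in [('cylS',255,178,0),('cylStop',248,166,.134),('jarR',309,162,.1),('jarG',146,217,.085),('bottletop',80,270,.16),('tall',480,210,0),('rack',410,185,.09),('beaker',508,264,.08)]: print(n,at('top0',u,v,z).round(3))
E
```

```text
t 0.15 p [0.2737 0.6164 0.2377] yaw 66.06 zax [-0.001 -0.002 -1.   ] F [-0.8 -0.  -1.2] M [0.   0.03 0.05] w 1.0 j1,6 [ 1.12 -0.04]
row [-1.5459, 1.6507, -0.309] [0.0006, 0.001, 0.6673]
row [-3.1527, 3.1851, 0.1937] [0.0013, 0.0005, 1.534]
cylS [0.78  0.178 0.   ]
cylStop [0.78  0.179 0.134]
jarR [0.799 0.046 0.1  ]
jarG [0.67  0.411 0.085]
bottletop [0.547 0.522 0.16 ]
tall [ 0.712 -0.367  0.   ]
rack [ 0.753 -0.182  0.09 ]
beaker [ 0.579 -0.406  0.08 ]
```

>>> play_rows:
  motion:
    - [-0.2, 0.2, -0.3, 0, 0, 0.15, 1]
    - [-0.4, 0.4, -0.3, 0, 0, 0.3, 1]
    - [-0.6, 0.6, -0.3, 0, 0, 0.4, 1]
    - [-0.8, 0.8, -0.3, 0, 0, 0.5, 1]
    - [-1, 1, -0.3, 0, 0, 0.6, 1]
    - [-1, 1, -0.3, 0, 0, 0.6, 1]
    - [-1, 1, -0.3, 0, 0, 0.6, 1]
    - [-1, 1, -0.3, 0, 0, 0.6, 1]
  squeeze: 15

```text
time: 0.82
eef_pos: [0.3768, 0.3476, 0.2983]
tool_rot: [3.122, 0.315, 0.0]
contact_force: [0.5, 1.0, -1.0]
width: 1.003
```

```bash
python3 - <<'E'
from h import *
st(); go(.6,-.2184,.22,-72); go(.45,0,.3,-60)
E
```

```text
t 0.82 p [0.3768 0.3476 0.2983] yaw 11.53 zax [ 0.001 -0.004 -1.   ] F [ 0.5  1.  -1. ] M [-0.05  0.03 -0.01] w 1.003 j1,6 [0.7 0.5]
row [0.5281, 2.9944, 0.4036] [0.0022, -0.0018, 0.9281]
row [0.0114, 1.7762, -0.0013] [0.0023, -0.0015, 0.7947]
```

>>> play_rows:
  motion:
    - [0, 0.2, 0, 0, 0, 0.1, 1]
    - [0, 0.4, 0, 0, 0, 0.2, 1]
    - [0, 0.6, 0, 0, 0, 0.3, 1]
    - [0, 0.8, 0, 0, 0, 0.4, 1]
    - [0, 1, 0, 0, 0, 0.5, 1]
    - [0, 1, 0, 0, 0, 0.5, 1]
    - [0, 1, 0, 0, 0, 0.55, 1]
    - [0, 1, 0, 0, 0, 0.6, 1]

```text
time: 1.48
eef_pos: [0.4168, 0.1503, 0.2989]
tool_rot: [2.92, -1.15, 0.003]
contact_force: [-0.5, -0.2, 0.2]
width: 1.001
```

```bash
python3 - <<'E'
from h import *
st(); go(.56,-.2184,.22,-72)
E
```

```text
t 1.48 p [0.4168 0.1503 0.2989] yaw -42.98 zax [ 0.    -0.004 -1.   ] F [-0.5 -0.2  0.2] M [-0.04  0.15  0.02] w 1.001 j1,6 [0.29 1.04]
row [1.7794, 0.8596, 0.4023] [0.0011, -0.0023, 0.3224]
```

>>> play_rows:
  motion:
    - [0.2, 0.1, 0, 0, 0, 0.1, 1]
    - [0.4, 0.2, 0.1, 0, 0, 0.2, 1]
    - [0.6, 0.3, 0.2, 0, 0, 0.3, 1]
    - [0.8, 0.4, 0.3, 0, 0, 0.32, 1]
    - [1, 0.5, 0.4, 0, 0, 0.32, 1]
    - [1, 0.5, 0.4, 0, 0, 0.32, 1]
    - [1, 0.5, 0.4, 0, 0, 0.32, 1]

```text
time: 2.07
eef_pos: [0.4942, -0.0637, 0.2163]
tool_rot: [2.536, -1.843, -0.001]
contact_force: [-0.5, 0.0, 0.1]
width: 1.0
```

```bash
python3 - <<'E'
from h import *
st(); go(.58,-.2184,.2,-72)
E
```

```text
t 2.07 p [ 0.4942 -0.0637  0.2163] yaw -72.03 zax [-0.004 -0.005 -1.   ] F [-0.5  0.   0.1] M [-0.01  0.13 -0.  ] w 1.0 j1,6 [-0.17  1.09]
row [0.8678, -0.1699, 0.0838] [0.0037, -0.0023, -0.0003]
```

>>> play_rows:
  motion:
    - [0.2, -0.05, 0, 0, 0, 0, 0.8]
    - [0.4, -0.1, 0, 0, 0, 0, 0.7]
    - [0.6, -0.15, 0, 0, 0, 0, 0.6]
    - [0.7, -0.17, 0.08, 0, 0, 0, 0.6]
    - [0.7, -0.17, 0.08, 0, 0, 0, 0.6]

```text
time: 2.48
eef_pos: [0.5704, -0.1893, 0.1983]
tool_rot: [2.532, -1.846, -0.003]
contact_force: [-0.2, 0.7, -0.7]
width: 0.647
```

```bash
python3 - <<'E'
from h import *
st(); snap('wrist','w1.png');snap('top','t1.png'); crop('t1',360,220,530,350,4.7,'c3.png')
print(proj('w1',[.6022,-.2182,.012]))
E
```

```text
t 2.48 p [ 0.5704 -0.1893  0.1983] yaw -72.19 zax [-0.006 -0.005 -1.   ] F [-0.2  0.7 -0.7] M [ 0.04  0.14 -0.06] w 0.647 j1,6 [-0.36  0.91]
[361.85366694 186.83512528]
```

View pics/w1.png

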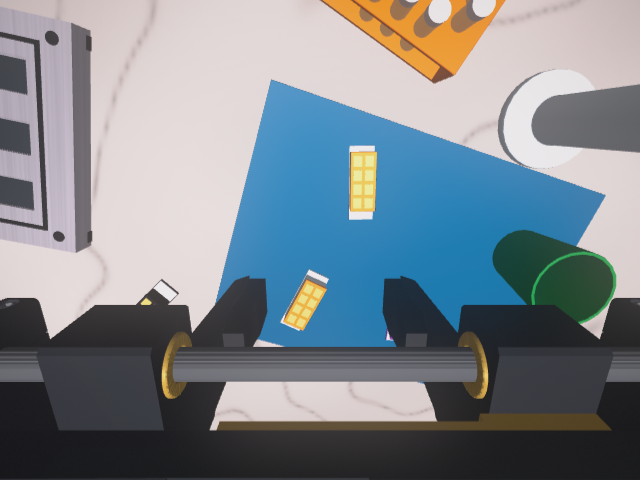

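View pics/c3.png

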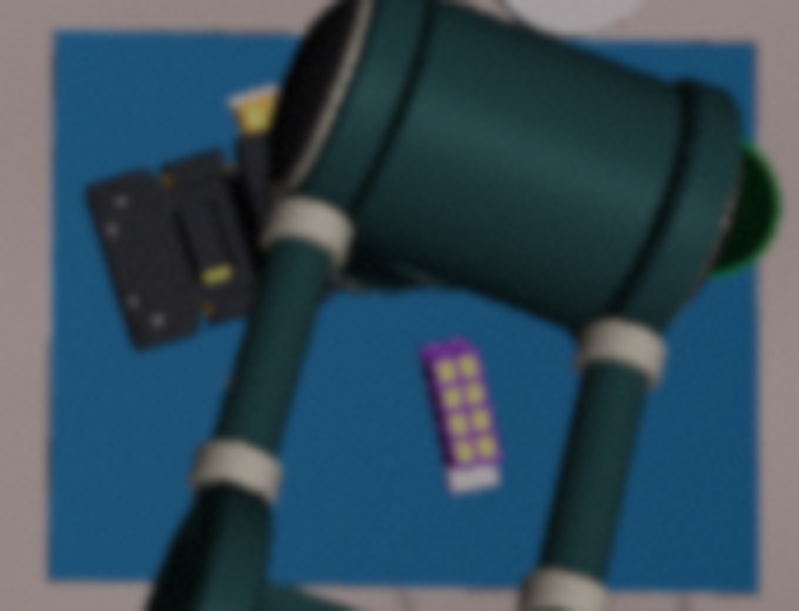

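```bash
python3 - <<'E'
from h import *
crop('w1',330,130,400,230,7,'c4.png')
print('B exp',proj('w1',[.4555,-.201,.012]),'Btop',at('w1',306,302,.022))
for p in [(.602,-.2182)]:
  pass
E
```

```text
B exp [302.84525976 306.40678338] Btop [ 0.46741926 -0.2015797   0.022     ]
```

View pics/c4.png

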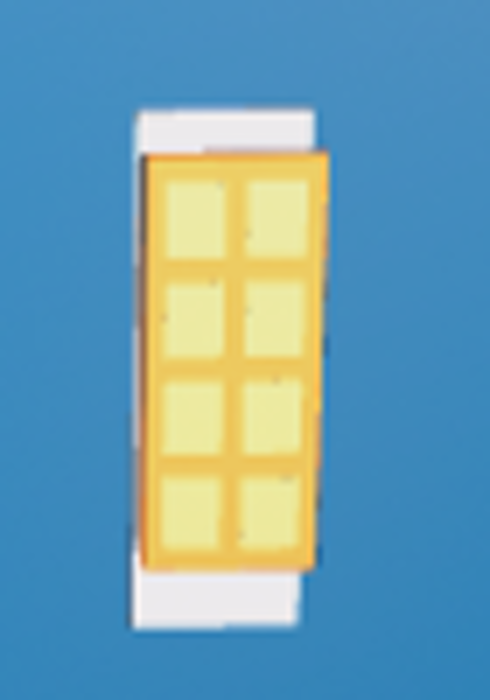

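```bash
python3 - <<'E'
from h import *
def P(t,z):return np.array([at('w1',330+a/7,130+b/7,z) for a,b in t])
e=lambda a,b:(np.degrees(np.arctan2(*(b-a)[[1,0]])),np.linalg.norm(b-a))
p=P([(142,153),(328,152),(315,569),(142,569)],.022);print(p.mean(0),e(p[3],p[0]),e(p[2],p[1]))
p=P([(137,110),(314,110),(298,625),(133,628)],.005);print(p.mean(0),e(p[3],p[0]),e(p[2],p[1]))
go(.604,-.2175,.08,-72); go(.604,-.2175,.01,-72)
E
```

```text
[ 0.60795099 -0.21622944  0.022     ] (np.float64(19.2249746523085), np.float64(0.057181358883923776)) (np.float64(18.78282436586183), np.float64(0.0573161289859411))
[ 0.60403361 -0.21794783  0.005     ] (np.float64(18.730902538916183), np.float64(0.07515055689776709)) (np.float64(18.674571363463023), np.float64(0.07470073957350151))
row [0.203, -0.1234, 0.5966] [0.0051, -0.0007, -0.0011]
row [0.2026, -0.1262, 0.9466] [0.0051, -0.0007, -0.0011]
```

>>> play_rows:
  motion:
    - [0.2, -0.125, 0.2, 0.005, 0, -0.008, 0.6]
    - [0.2, -0.125, 0.4, 0.005, 0, -0.008, 0.6]
    - [0.2, -0.125, 0.6, 0.005, 0, -0.008, 0.6]
    - [0.202, -0.125, 0.75, 0.005, 0, -0.008, 0.6]
    - [0.202, -0.125, 0.75, 0.005, 0, -0.008, 0.6]

```text
time: 3.0
eef_pos: [0.597, -0.2129, 0.0407]
tool_rot: [2.549, -1.829, -0.024]
contact_force: [-2.7, 0.6, -1.3]
width: 0.597
```

```bash
python3 - <<'E'
from h import *
st(); snap('wrist','w2.png'); go(.604,-.2175,.01,-71.5)
E
```

```text
t 3.0 p [ 0.597  -0.2129  0.0407] yaw -71.31 zax [-0.015  0.005 -1.   ] F [-2.7  0.6 -1.3] M [-0.02  0.22  0.02] w 0.597 j1,6 [-0.38  0.86]
row [0.0267, -0.0188, 0.1728] [0.0057, 0.0044, 0.0022]
```

View pics/w2.png

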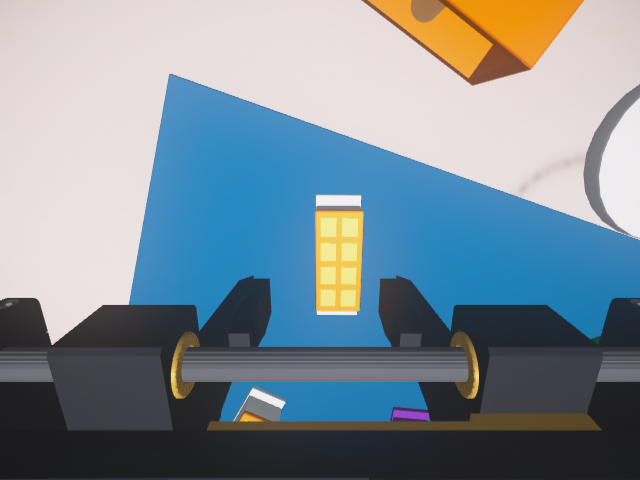

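>>> play_rows:
  motion:
    - [0.027, -0.019, 0.08, 0.006, 0.004, 0.002, 0.6]
    - [0.027, -0.019, 0.16, 0.006, 0.004, 0.002, 0.6]
    - [0.027, -0.019, 0.16, 0.006, 0.004, 0.002, 0.6]
    - [0.027, -0.019, 0.16, 0.006, 0.004, 0.002, 0.6]

```text
time: 3.38
eef_pos: [0.6051, -0.217, 0.0153]
tool_rot: [-2.55, 1.833, -0.003]
contact_force: [-0.2, 0.7, 0.2]
width: 0.6
```

```bash
python3 - <<'E'
from h import *
st(); snap('wrist','w3.png'); go(.604,-.2175,.01,-71.5)
E
```

```text
t 3.38 p [ 0.6051 -0.217   0.0153] yaw -71.43 zax [ 0.002  0.    -1.   ] F [-0.2  0.7  0.2] M [ 0.    0.17 -0.  ] w 0.6 j1,6 [-0.38  0.86]
row [-0.0028, 0.0088, 0.0294] [-0.0022, -0.0011, 0.0007]
```

View pics/w3.png

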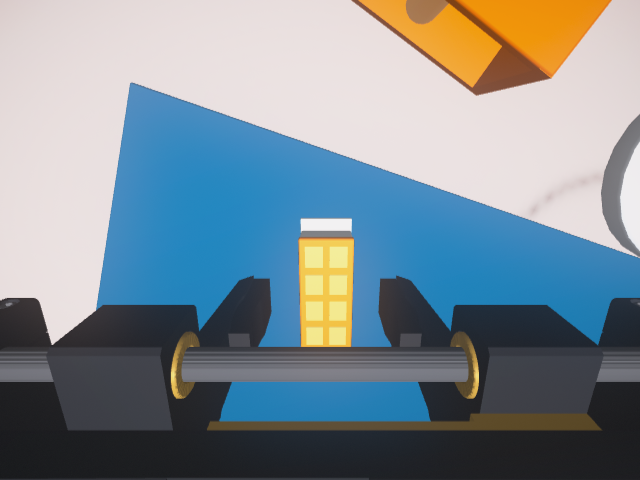

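>>> play_rows:
  motion:
    - [-0.003, 0.006, 0.03, -0.002, 0, 0, 0.6]
    - [-0.003, 0.006, 0.03, -0.002, 0, 0, 0.25]
    - [-0.003, 0.006, 0.03, -0.002, 0, 0, 0.15]
    - [-0.003, 0.006, 0.03, -0.002, 0, 0, 0.1]
    - [-0.003, 0.006, 0.03, -0.002, 0, 0, 0.1]
    - [-0.003, 0.006, 0.03, -0.002, 0, 0, 0.1]
  squeeze: 25

```text
time: 3.93
eef_pos: [0.6046, -0.2174, 0.0102]
tool_rot: [2.55, -1.834, 0.003]
contact_force: [0.1, 0.4, 2.2]
width: 0.272
```

```bash
python3 - <<'E'
from h import *
st()
E
```

```text
t 3.93 p [ 0.6046 -0.2174  0.0102] yaw -71.45 zax [ 0.001 -0.002 -1.   ] F [0.1 0.4 2.2] M [0.01 0.18 0.  ] w 0.272 j1,6 [-0.38  0.86]
```

>>> play_rows:
  motion:
    - [0, 0, -0.1, 0, 0, 0, 0.1]
    - [0, 0, -0.25, 0, 0, 0, 0.1]
    - [0, 0, -0.4, 0, 0, 0, 0.1]
    - [0, 0, -0.5, 0, 0, 0, 0.1]
    - [0, 0, -0.5, 0, 0, 0, 0.1]

```text
time: 4.35
eef_pos: [0.6081, -0.2187, 0.1159]
tool_rot: [-2.549, 1.834, -0.017]
contact_force: [1.3, -0.2, 0.4]
width: 0.275
```

```bash
python3 - <<'E'
from h import *
st(); snap('wrist','w4.png'); go(.599,.135,.11,6);snap('top','t2.png')
E
```

```text
t 4.35 p [ 0.6081 -0.2187  0.1159] yaw -71.46 zax [ 0.01  -0.005 -1.   ] F [ 1.3 -0.2  0.4] M [-0.03  0.12 -0.07] w 0.275 j1,6 [-0.38  0.86]
row [-1.6866, -0.5251, 0.0093] [-0.0002, -0.0053, -0.8606]
```

View pics/w4.png

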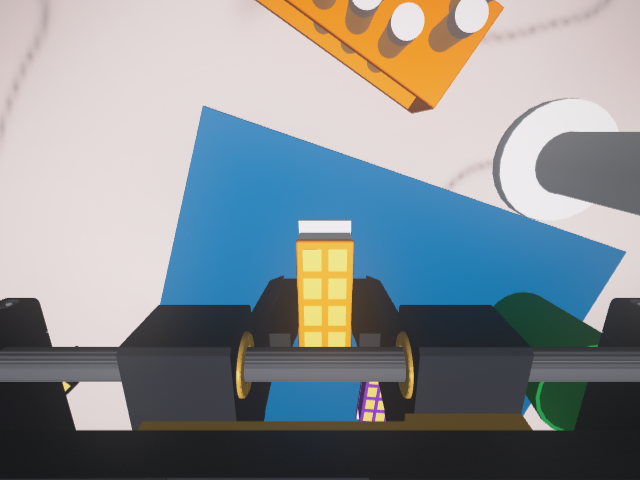

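>>> play_rows:
  motion:
    - [-0.15, -0.05, 0, 0, 0, 0, 0.1]
    - [-0.3, -0.1, 0, 0, 0, -0.1, 0.1]
    - [-0.5, -0.15, 0, 0, 0, -0.2, 0.1]
    - [-0.7, -0.2, 0, 0, 0, -0.25, 0.1]
    - [-0.85, -0.26, 0, 0, 0, -0.32, 0.1]
    - [-0.98, -0.3, 0, 0, 0, -0.4, 0.1]
    - [-0.98, -0.3, 0, 0, 0, -0.45, 0.1]
    - [-0.98, -0.3, 0, 0, 0, -0.45, 0.1]

```text
time: 5.12
eef_pos: [0.5975, -0.0107, 0.1076]
tool_rot: [3.027, -0.83, -0.002]
contact_force: [-0.2, -0.6, -1.0]
width: 0.28
```

```bash
python3 - <<'E'
from h import *
st(); go(.599,.135,.11,6)
E
```

```text
t 5.12 p [ 0.5975 -0.0107  0.1076] yaw -30.66 zax [-0.002 -0.002 -1.   ] F [-0.2 -0.6 -1. ] M [-0.05  0.14 -0.04] w 0.28 j1,6 [-0.06  0.48]
row [-0.3649, -0.6303, -0.0137] [0.0016, 0.001, -0.4074]
```

>>> play_rows:
  motion:
    - [-0.08, -0.13, 0, 0, 0, -0.08, 0.1]
    - [-0.16, -0.26, 0, 0, 0, -0.16, 0.1]
    - [-0.24, -0.4, 0, 0, 0, -0.24, 0.1]
    - [-0.3, -0.52, 0, 0, 0, -0.32, 0.1]
    - [-0.365, -0.63, 0.05, 0, 0, -0.407, 0.1]
    - [-0.365, -0.63, 0.05, 0, 0, -0.407, 0.1]
    - [-0.365, -0.63, 0.05, 0, 0, -0.407, 0.1]
    - [-0.365, -0.63, 0.05, 0, 0, -0.407, 0.1]

```text
time: 5.78
eef_pos: [0.5981, 0.1338, 0.0958]
tool_rot: [3.135, 0.158, -0.007]
contact_force: [0.6, -0.4, -1.0]
width: 0.273
```

```bash
python3 - <<'E'
from h import *
st(); snap('wrist','w5.png');snap('side','s5.png'); go(.599,.135,.06,6)
E
```

```text
t 5.78 p [0.5981 0.1338 0.0958] yaw 5.78 zax [-0.005 -0.003 -1.   ] F [ 0.6 -0.4 -1. ] M [-0.05  0.1  -0.01] w 0.273 j1,6 [0.18 0.08]
row [0.0024, -0.0082, 0.1837] [0.0015, 0.002, -0.0026]
```

View pics/w5.png

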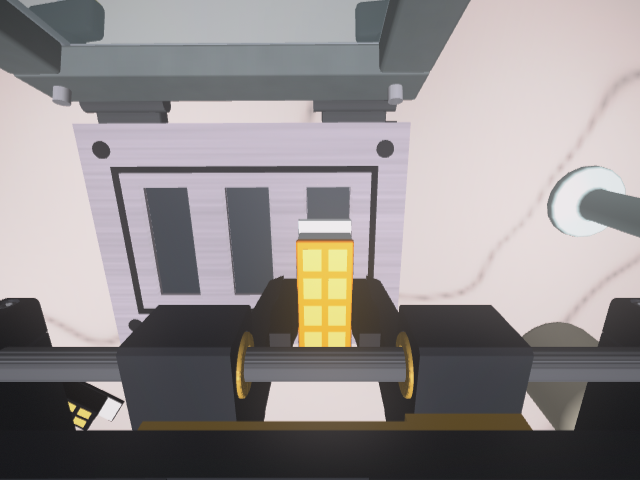

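View pics/s5.png

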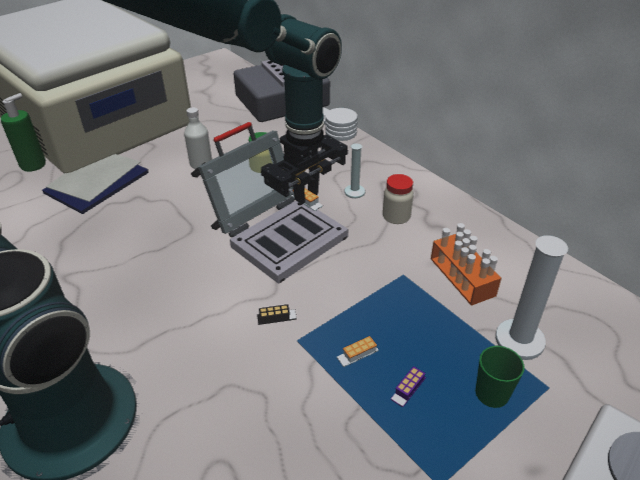

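```bash
python3 - <<'E'
from h import *
e=lambda a,b:(np.degrees(np.arctan2(*(b-a)[[1,0]])),np.linalg.norm(b-a))
a=at('w5',101,149,.024);b=at('w5',385,148,.024);print(a,b,e(a,b))
for n in ['pocket2 225..','p3']:pass
p2=[at('w5',*q,.024) for q in [(225,188),(267,187),(274,293),(234,294)]]
p3=[at('w5',*q,.024) for q in [(144,188),(187,187),(200,293),(160,295)]]
for p in (p2,p3): print(np.mean(p,0),e(p[3],p[0]),e(p[2],p[1]))
crop('w5',90,110,420,310,2.4,'c5.png')
E
```

```text
[0.45115103 0.18473838 0.024     ] [0.62940817 0.20365409 0.024     ] (np.float64(6.057257937667697), np.float64(0.1792579489813756))
[0.54726328 0.1314618  0.024     ] (np.float64(95.56566853840842), np.float64(0.07694475092425397)) (np.float64(96.65572680088165), np.float64(0.0767481518876432))
[0.49445183 0.12575237 0.024     ] (np.float64(95.07978086920703), np.float64(0.0778600438648962)) (np.float64(95.76782461908415), np.float64(0.07684500273770381))
```

View pics/c5.png

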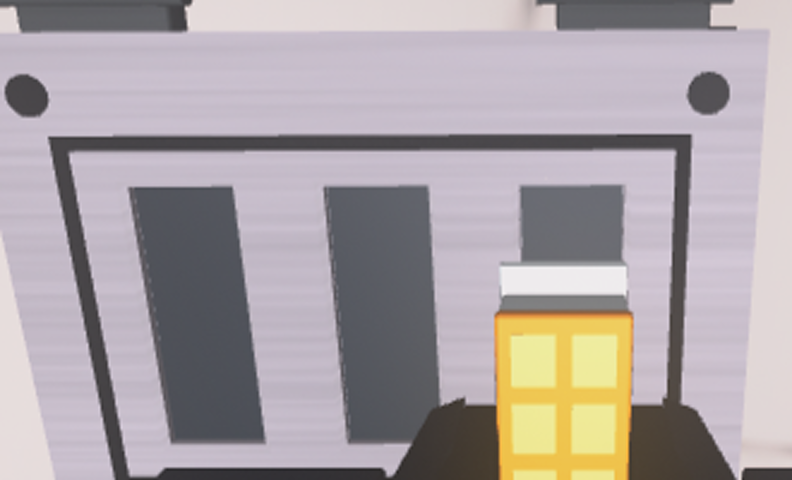

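>>> play_rows:
  motion:
    - [0.009, -0.012, 0.1, 0.001, 0.002, -0.002, 0.1]
    - [0.009, -0.012, 0.2, 0.001, 0.002, -0.002, 0.1]
    - [0.01, -0.012, 0.25, 0.001, 0.002, -0.002, 0.1]
    - [0.01, -0.012, 0.25, 0.001, 0.002, -0.002, 0.1]
    - [0.01, -0.012, 0.25, 0.001, 0.002, -0.002, 0.1]

```text
time: 6.3
eef_pos: [0.5999, 0.135, 0.0462]
tool_rot: [3.136, 0.16, -0.003]
contact_force: [-0.3, -0.2, 0.1]
width: 0.271
```

```bash
python3 - <<'E'
from h import *
st(); snap('wrist','w6.png');snap('side','s6.png');crop('s6',220,150,380,280,5,'c6.png'); go(.600,.1362,.0265,6)
E
```

```text
t 6.3 p [0.5999 0.135  0.0462] yaw 5.85 zax [-0.002 -0.001 -1.   ] F [-0.3 -0.2  0.1] M [-0.04  0.05  0.01] w 0.271 j1,6 [0.18 0.08]
row [-0.0065, -0.0037, 0.1065] [0.0004, -0.001, -0.0012]
```

View pics/w6.png

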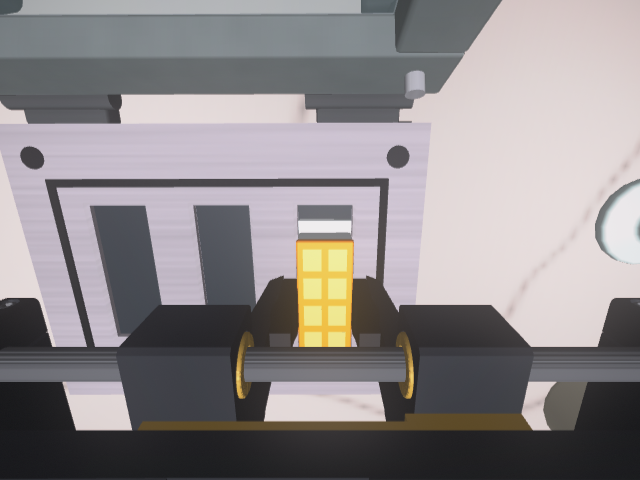

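View pics/c6.png

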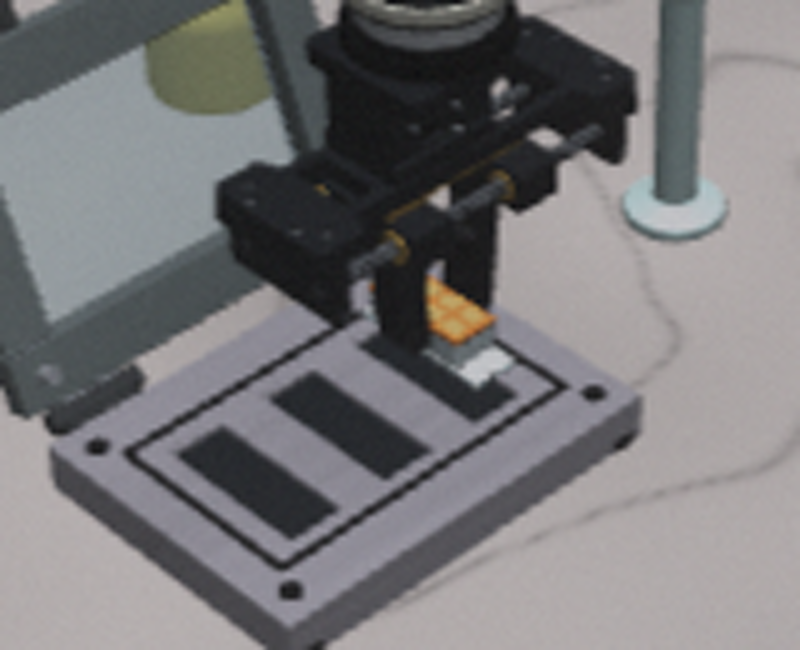

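```bash
python3 - <<'E'
from h import *
f=[at('w6',300,221,.041),at('w6',351,221,.041)]
k=[at('w6',298,205,.024),at('w6',353,205,.024)]
c=np.array([-.1045,.9945]);d=np.array([.9945,.1045])
for q in f+k: print(q.round(4), 'along',(q[:2]@c).round(4),'lat',(q[:2]@d).round(4))
E
```

```text
[0.5854 0.1706 0.041 ] along 0.1085 lat 0.6
[0.609  0.1731 0.041 ] along 0.1085 lat 0.6237
[0.5828 0.1742 0.024 ] along 0.1123 lat 0.5978
[0.6107 0.1771 0.024 ] along 0.1123 lat 0.6259
```

>>> play_rows:
  motion:
    - [0, -0.008, 0.03, 0, 0, 0, 0.1]
    - [0, -0.008, 0.05, 0, 0, 0, 0.1]
    - [0, -0.008, 0.07, 0, 0, 0, 0.1]
    - [0, -0.008, 0.09, 0, 0, 0, 0.1]
    - [0, -0.008, 0.098, 0, 0, 0, 0.1]
    - [0, -0.008, 0.098, 0, 0, 0, 0.1]

```text
time: 6.9
eef_pos: [0.6007, 0.1371, 0.0275]
tool_rot: [3.137, 0.162, 0.001]
contact_force: [0.6, 0.2, -0.9]
width: 0.278
```

```bash
python3 - <<'E'
from h import *
st(); snap('wrist','w7.png');snap('side','s7.png');crop('s7',220,150,380,280,5,'c7.png')
E
```

```text
t 6.9 p [0.6007 0.1371 0.0275] yaw 5.9 zax [ 0.001 -0.001 -1.   ] F [ 0.6  0.2 -0.9] M [-0.08  0.03  0.02] w 0.278 j1,6 [0.18 0.08]
```

View pics/w7.png

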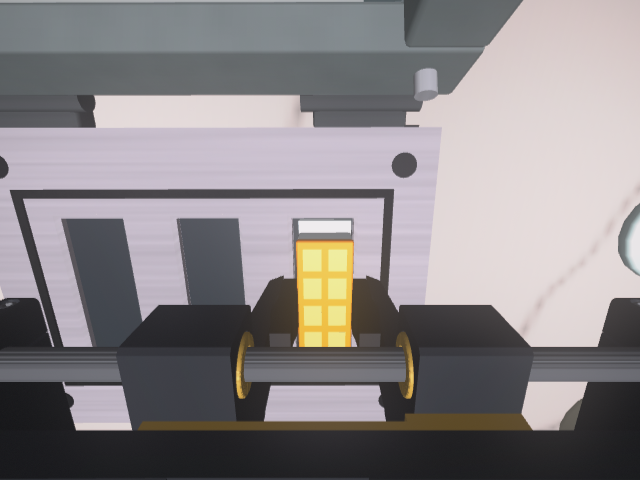

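View pics/c7.png

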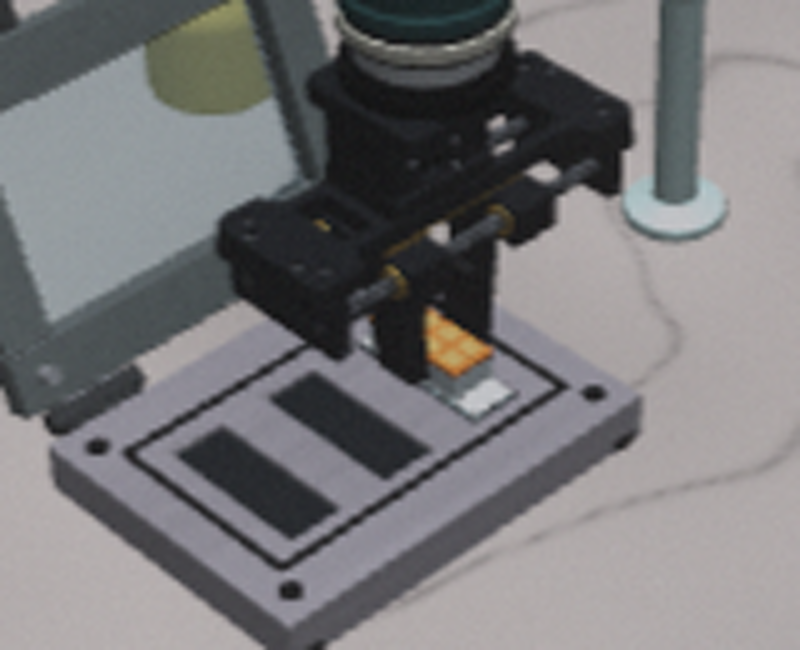

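>>> play_rows:
  motion:
    - [0, 0, 0, 0, 0, 0, 0.35]
    - [0, 0, 0, 0, 0, 0, 0.45]
    - [0, 0, 0, 0, 0, 0, 0.5]
    - [0, 0, -0.1, 0, 0, 0, 0.5]
    - [0, 0, -0.3, 0, 0, 0, 0.5]
    - [0, 0, -0.5, 0, 0, 0, 0.5]
    - [0, 0, -0.5, 0, 0, 0, 0.5]

```text
time: 7.58
eef_pos: [0.6069, 0.1384, 0.1375]
tool_rot: [-3.136, -0.161, -0.025]
contact_force: [1.5, 0.4, 1.2]
width: 0.505
```

```bash
python3 - <<'E'
from h import *
st(); snap('wrist','w8.png');snap('side','s8.png');crop('s8',220,150,380,280,5,'c8.png');snap('top','t8.png')
crop('s8',290,270,560,470,2.9,'c9.png')
E
```

```text
t 7.58 p [0.6069 0.1384 0.1375] yaw 5.89 zax [ 0.016  0.002 -1.   ] F [1.5 0.4 1.2] M [-0.04 -0.02 -0.03] w 0.505 j1,6 [0.18 0.08]
```

View pics/w8.png

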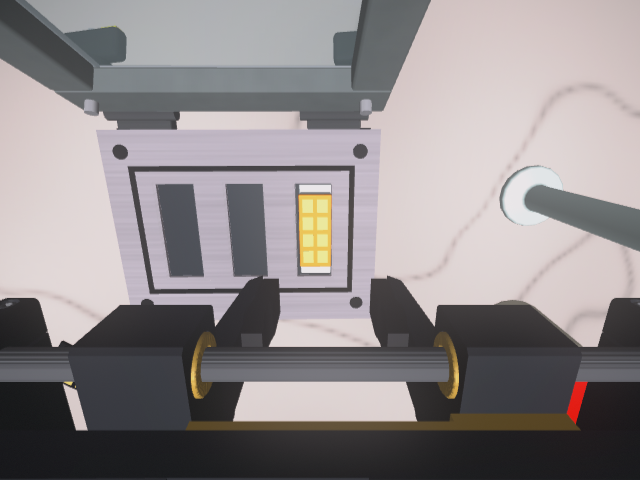

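View pics/c8.png

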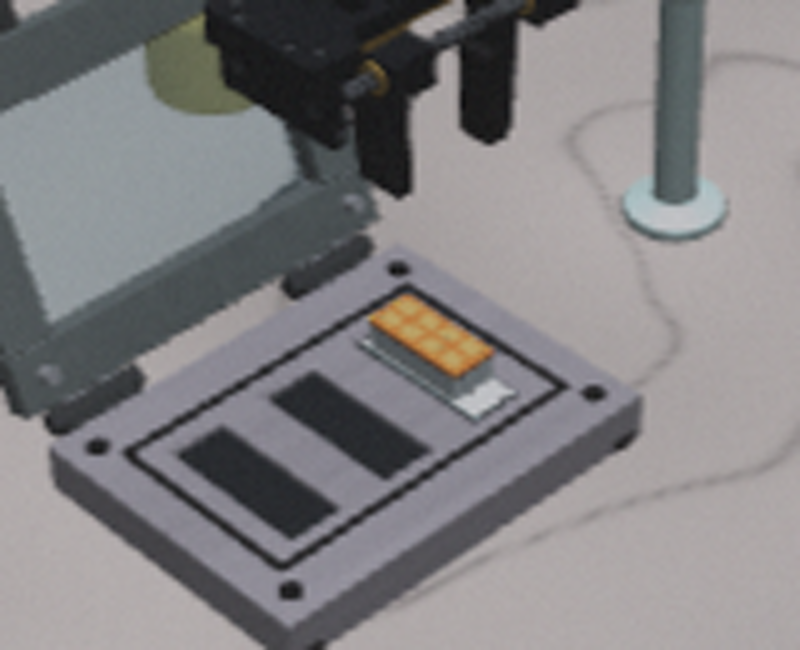

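View pics/t8.png

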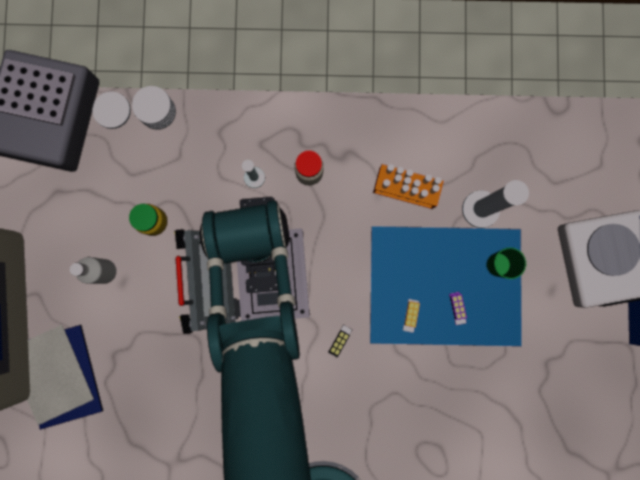

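```bash
python3 - <<'E'
from h import *
def P(t,z):return np.array([at('w8',a,b,z) for a,b in t])
print('top A',P([(299,194),(331,194),(331,267),(299,267)],.039).mean(0), 'pocket1',P([(295,184),(332,184),(332,275),(298,276)],.024).mean(0))
go(.53,0,.2,-45); go(.457,-.2,.2,-99)
E
```

```text
top A [0.60148615 0.14115548 0.039     ] pocket1 [0.60117071 0.13655548 0.024     ]
row [-0.4243, 0.6465, -0.3565] [-0.0005, -0.002, 0.5655]
row [-0.8901, 1.6038, -0.3574] [-0.0015, -0.0017, 1.1655]
```

>>> play_rows:
  motion:
    - [-0.1, 0.1, -0.3, 0, 0, 0.08, 0.6]
    - [-0.2, 0.25, -0.3, 0, 0, 0.16, 0.6]
    - [-0.3, 0.4, -0.3, 0, 0, 0.24, 0.6]
    - [-0.4, 0.55, -0.3, 0, 0, 0.32, 0.6]
    - [-0.5, 0.7, -0.3, 0, 0, 0.4, 0.6]
    - [-0.55, 0.85, -0.3, 0, 0, 0.48, 0.6]
    - [-0.6, 1, -0.3, 0, 0, 0.56, 0.6]
    - [-0.6, 1, -0.3, 0, 0, 0.6, 0.6]

```text
time: 8.4
eef_pos: [0.4994, -0.078, 0.1862]
tool_rot: [2.861, -1.293, -0.001]
contact_force: [0.2, -0.8, 1.0]
width: 0.598
```

```bash
python3 - <<'E'
from h import *
st(); go(.43,-.2,.17,-99.3)
E
```

```text
t 8.4 p [ 0.4994 -0.078   0.1862] yaw -48.65 zax [-0.002 -0.002 -1.   ] F [ 0.2 -0.8  1. ] M [-0.07  0.14 -0.02] w 0.598 j1,6 [-0.2   0.65]
row [0.2288, 0.6634, 0.0827] [0.0013, -0.0008, 0.5628]
```

>>> play_rows:
  motion:
    - [0.05, 0.15, 0, 0, 0, 0.08, 0.6]
    - [0.1, 0.3, 0, 0, 0, 0.16, 0.6]
    - [0.15, 0.45, 0.05, 0, 0, 0.24, 0.6]
    - [0.2, 0.6, 0.08, 0, 0, 0.32, 0.6]
    - [0.23, 0.66, 0.08, 0, 0, 0.4, 0.6]
    - [0.23, 0.66, 0.08, 0, 0, 0.48, 0.6]
    - [0.23, 0.66, 0.08, 0, 0, 0.56, 0.6]
    - [0.23, 0.66, 0.08, 0, 0, 0.563, 0.6]

```text
time: 9.07
eef_pos: [0.4289, -0.1994, 0.1682]
tool_rot: [2.025, -2.397, -0.006]
contact_force: [0.8, 0.5, 0.2]
width: 0.601
```

```bash
python3 - <<'E'
from h import *
st(); snap('wrist','w9.png')
E
```

```text
t 9.07 p [ 0.4289 -0.1994  0.1682] yaw -99.6 zax [-0.006  0.    -1.   ] F [0.8 0.5 0.2] M [ 0.02  0.17 -0.  ] w 0.601 j1,6 [-0.49  1.25]
```

View pics/w9.png

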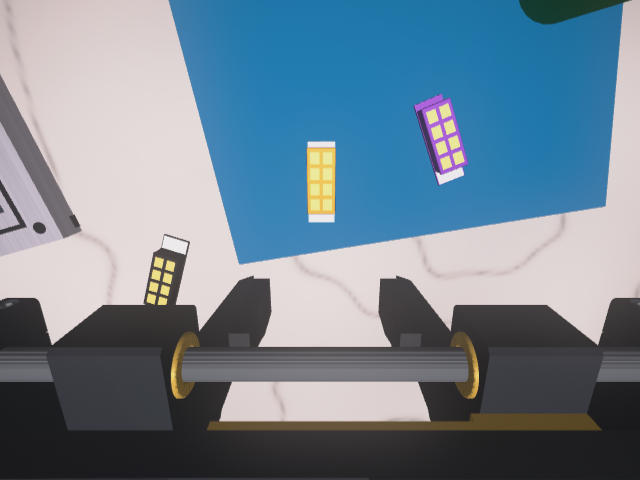

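```bash
python3 - <<'E'
from h import *
crop('w9',285,125,355,235,6,'c10.png')
def P(t,z):return np.array([at('w9',a,b,z) for a,b in t])
e=lambda a,b:(np.degrees(np.arctan2(*(b-a)[[1,0]])),np.linalg.norm(b-a))
for t,z in [([(307,142),(335,142),(334,222),(308,222)],.005),([(307,149),(335,149),(335,214),(308,214)],.022)]:
    p=P(t,z);print(p.mean(0),e(p[3],p[0]),e(p[2],p[1]))
go(.4575,-.201,.05,-99.3)
E
```

```text
[ 0.45774182 -0.20036859  0.005     ] (np.float64(-9.707077821225598), np.float64(0.07387237634340472)) (np.float64(-9.734303352592248), np.float64(0.07387577631637837))
[ 0.46123743 -0.2013555   0.022     ] (np.float64(-9.541492376774505), np.float64(0.05662828637649989)) (np.float64(-8.992475488112404), np.float64(0.056633498280100926))
row [-0.0148, -0.1438, 0.5916] [0.0032, -0.0004, -0.0005]
```

View pics/c10.png

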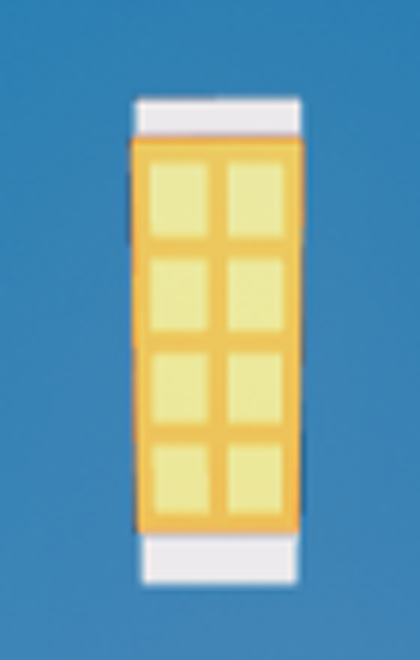

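>>> play_rows:
  motion:
    - [-0.017, -0.143, 0.15, 0.003, 0, -0.001, 0.6]
    - [-0.017, -0.143, 0.3, 0.003, 0, -0.001, 0.6]
    - [-0.017, -0.143, 0.45, 0.003, 0, -0.001, 0.6]
    - [-0.017, -0.143, 0.6, 0.003, 0, -0.001, 0.6]
    - [-0.017, -0.143, 0.74, 0.003, 0, -0.001, 0.6]
    - [-0.017, -0.143, 0.74, 0.003, 0, -0.001, 0.6]
    - [-0.017, -0.143, 0.74, 0.003, 0, -0.001, 0.6]

```text
time: 9.7
eef_pos: [0.455, -0.199, 0.0182]
tool_rot: [2.036, -2.388, -0.009]
contact_force: [-0.2, 0.5, 0.6]
width: 0.603
```

```bash
python3 - <<'E'
from h import *
st(); snap('wrist','w10.png');go(.4577,-.2007,.0095,-99.4)
E
```

```text
t 9.7 p [ 0.455  -0.199   0.0182] yaw -99.1 zax [-0.006  0.002 -1.   ] F [-0.2  0.5  0.6] M [0.02 0.14 0.04] w 0.603 j1,6 [-0.46  1.27]
row [0.0025, -0.0044, 0.0529] [0.0013, -0.0001, 0.0029]
```

View pics/w10.png

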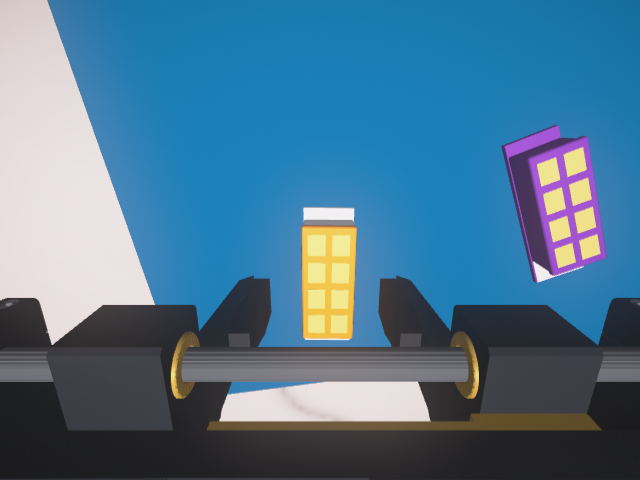

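>>> play_rows:
  motion:
    - [0.003, -0.006, 0.03, 0.001, 0, 0.003, 0.6]
    - [0.003, -0.006, 0.044, 0.001, 0, 0.003, 0.6]
    - [0.003, -0.006, 0.044, 0.001, 0, 0.003, 0.6]
    - [0.003, -0.006, 0.044, 0.001, 0, 0.003, 0.6]

```text
time: 10.08
eef_pos: [0.4586, -0.2012, 0.0122]
tool_rot: [-2.032, 2.396, -0.002]
contact_force: [0.6, 0.0, -0.8]
width: 0.599
```

```bash
python3 - <<'E'
from h import *
st(); go(.4577,-.2007,.0095,-99.4)
E
```

```text
t 10.08 p [ 0.4586 -0.2012  0.0122] yaw -99.39 zax [ 0.001 -0.001 -1.   ] F [ 0.6  0.  -0.8] M [-0.05  0.13  0.01] w 0.599 j1,6 [-0.46  1.27]
row [-0.0016, 0.005, 0.0135] [-0.0007, -0.0004, 0.0001]
```

>>> play_rows:
  motion:
    - [0, 0.003, 0.012, 0, 0, 0, 0.4]
    - [0, 0.003, 0.012, 0, 0, 0, 0.2]
    - [0, 0.003, 0.012, 0, 0, 0, 0.1]
    - [0, 0.003, 0.012, 0, 0, 0, 0.1]
    - [0, 0.003, 0.012, 0, 0, 0, 0.1]
    - [0, 0.003, 0.012, 0, 0, 0, 0.1]
  squeeze: 25

```text
time: 10.58
eef_pos: [0.4581, -0.2012, 0.0099]
tool_rot: [-2.032, 2.396, -0.002]
contact_force: [-0.7, 0.7, 1.3]
width: 0.28
```

>>> play_rows:
  motion:
    - [0, 0, -0.1, 0, 0, 0, 0.1]
    - [0, 0, -0.25, 0, 0, 0, 0.1]
    - [0, 0, -0.4, 0, 0, 0, 0.1]
    - [0, 0, -0.5, 0, 0, 0, 0.1]
    - [0, 0, -0.5, 0, 0, 0, 0.1]

```text
time: 11.0
eef_pos: [0.4614, -0.2027, 0.1149]
tool_rot: [-2.03, 2.393, -0.015]
contact_force: [1.2, -0.3, 0.2]
width: 0.274
```

```bash
python3 - <<'E'
from h import *
st(); snap('wrist','w11.png');go(.493,.124,.11,6);go(.475,-.02,.11,-45)
E
```

```text
t 11.0 p [ 0.4614 -0.2027  0.1149] yaw -99.39 zax [ 0.009 -0.005 -1.   ] F [ 1.2 -0.3  0.2] M [ 0.04  0.09 -0.01] w 0.274 j1,6 [-0.46  1.27]
row [-1.6353, 0.1033, 0.0078] [-0.0016, -0.005, -1.1709]
row [-0.9103, 0.0747, 0.0097] [-0.0033, -0.0034, -0.6043]
```

View pics/w11.png

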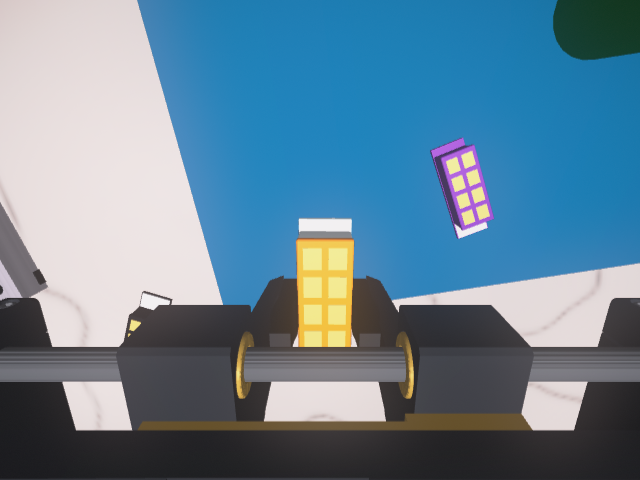

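Slide B is held level at (325,290).

>>> play_rows:
  motion:
    - [-0.12, 0.01, 0, 0, 0, -0.08, 0.1]
    - [-0.24, 0.02, 0, 0, 0, -0.16, 0.1]
    - [-0.36, 0.03, 0, 0, 0, -0.24, 0.1]
    - [-0.5, 0.04, 0, 0, 0, -0.32, 0.1]
    - [-0.62, 0.05, 0, 0, 0, -0.4, 0.1]
    - [-0.75, 0.06, 0, 0, 0, -0.48, 0.1]
    - [-0.9, 0.07, 0, 0, 0, -0.54, 0.1]
    - [-0.9, 0.07, 0, 0, 0, -0.6, 0.1]

```text
time: 11.72
eef_pos: [0.4741, -0.0182, 0.1097]
tool_rot: [2.903, -1.201, 0.005]
contact_force: [-0.1, -0.5, -0.4]
width: 0.276
```

```bash
python3 - <<'E'
from h import *
st(); go(.4933,.1247,.11,6)
E
```

```text
t 11.72 p [ 0.4741 -0.0182  0.1097] yaw -44.94 zax [ 0.003 -0.001 -1.   ] F [-0.1 -0.5 -0.4] M [-0.01  0.11 -0.07] w 0.276 j1,6 [-0.09  0.69]
row [-0.4368, -0.5736, -0.002] [0.0002, -0.002, -0.566]
```

>>> play_rows:
  motion:
    - [-0.07, -0.1, 0, 0, 0, -0.08, 0.1]
    - [-0.14, -0.2, 0, 0, 0, -0.16, 0.1]
    - [-0.21, -0.3, 0, 0, 0, -0.24, 0.1]
    - [-0.28, -0.4, 0, 0, 0, -0.32, 0.1]
    - [-0.36, -0.5, 0, 0, 0, -0.4, 0.1]
    - [-0.434, -0.577, 0.05, 0, 0, -0.48, 0.1]
    - [-0.434, -0.577, 0.05, 0, 0, -0.566, 0.1]
    - [-0.434, -0.577, 0.05, 0, 0, -0.566, 0.1]

```text
time: 12.38
eef_pos: [0.492, 0.1255, 0.0968]
tool_rot: [3.135, 0.174, -0.003]
contact_force: [-0.8, 0.2, -1.0]
width: 0.269
```

```bash
python3 - <<'E'
from h import *
st(); go(.494,.1257,.046,6)
E
```

```text
t 12.38 p [0.492  0.1255 0.0968] yaw 6.35 zax [-0.002 -0.002 -1.   ] F [-0.8  0.2 -1. ] M [-0.01  0.08  0.05] w 0.269 j1,6 [0.2  0.09]
row [0.0104, -0.0004, 0.2539] [0.0013, 0.0015, 0.0039]
```

>>> play_rows:
  motion:
    - [0.01, 0, 0.1, 0.001, 0.001, 0.004, 0.1]
    - [0.01, 0, 0.18, 0.001, 0.001, 0.004, 0.1]
    - [0.01, 0, 0.25, 0.001, 0.001, 0.004, 0.1]
    - [0.01, 0, 0.25, 0.001, 0.001, 0.004, 0.1]
    - [0.01, 0, 0.25, 0.001, 0.001, 0.004, 0.1]

```text
time: 12.8
eef_pos: [0.4923, 0.1248, 0.0451]
tool_rot: [3.136, 0.16, -0.007]
contact_force: [0.2, 0.1, -0.8]
width: 0.276
```

```bash
python3 - <<'E'
from h import *
st(); snap('wrist','w12.png')
E
```

```text
t 12.8 p [0.4923 0.1248 0.0451] yaw 5.86 zax [-0.005 -0.001 -1.   ] F [ 0.2  0.1 -0.8] M [-0.02  0.06  0.02] w 0.276 j1,6 [0.2 0.1]
```

View pics/w12.png

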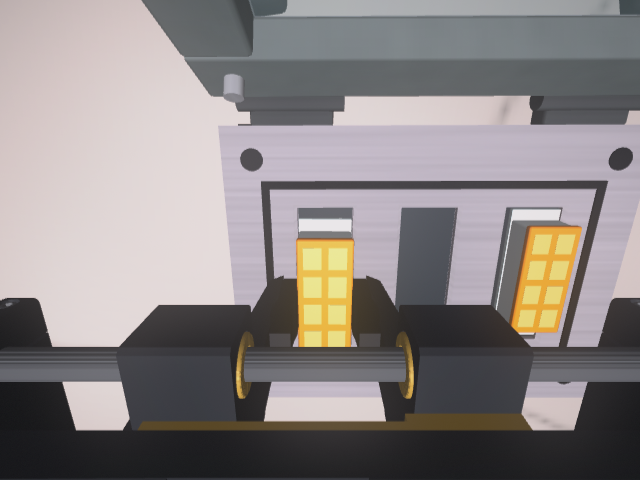

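```bash
python3 - <<'E'
from h import *
f=[at('w12',300,219,.040),at('w12',351,219,.040)]
k=[at('w12',298,208,.024),at('w12',353,208,.024)]
c=np.array([-.1045,.9945]);d=np.array([.9945,.1045])
for q in f+k: print(q.round(4), 'along',(q[:2]@c).round(4),'lat',(q[:2]@d).round(4))
st();go(.4933,.126,.0268,6)
E
```

```text
[0.4776 0.1614 0.04  ] along 0.1106 lat 0.4919
[0.5012 0.1639 0.04  ] along 0.1106 lat 0.5156
[0.4753 0.1627 0.024 ] along 0.1121 lat 0.4897
[0.5031 0.1656 0.024 ] along 0.1121 lat 0.5177
t 12.85 p [0.4934 0.1251 0.0463] yaw 5.88 zax [-0.002 -0.001 -1.   ] F [-0.6  0.5 -0.4] M [-0.07  0.06  0.02] w 0.276 j1,6 [0.2 0.1]
row [0.0001, -0.0047, 0.0974] [0.0004, 0.0014, -0.0013]
```

>>> play_rows:
  motion:
    - [0, 0, 0.03, 0, 0.001, 0, 0.1]
    - [0, 0, 0.05, 0, 0.001, 0, 0.1]
    - [0, 0, 0.07, 0, 0.001, 0, 0.1]
    - [0, 0, 0.09, 0, 0.001, 0, 0.1]
    - [0, 0, 0.097, 0, 0.001, 0, 0.1]
    - [0, 0, 0.097, 0, 0.001, 0, 0.1]

```text
time: 13.35
eef_pos: [0.4935, 0.1251, 0.027]
tool_rot: [3.137, 0.161, -0.001]
contact_force: [-0.4, -0.5, 0.5]
width: 0.275
```

```bash
python3 - <<'E'
from h import *
st(); snap('wrist','w13.png');crop('w13',200,180,500,350,2.6,'c13.png')
E
```

```text
t 13.35 p [0.4935 0.1251 0.027 ] yaw 5.88 zax [-0.001 -0.001 -1.   ] F [-0.4 -0.5  0.5] M [0.   0.06 0.01] w 0.275 j1,6 [0.2 0.1]
```

View pics/c13.png

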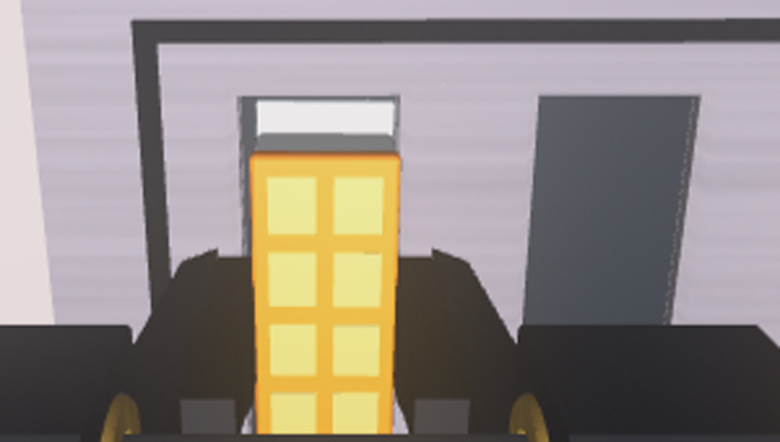

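>>> play_rows:
  motion:
    - [0, 0, 0, 0, 0, 0, 0.35]
    - [0, 0, 0, 0, 0, 0, 0.4]
    - [0, 0, 0, 0, 0, 0, 0.45]
    - [0, 0, -0.1, 0, 0, 0, 0.45]
    - [0, 0, -0.3, 0, 0, 0, 0.45]
    - [0, 0, -0.5, 0, 0, 0, 0.45]
    - [0, 0, -0.6, 0, 0, 0, 0.45]
    - [0, 0, -0.6, 0, 0, 0, 0.45]

```text
time: 14.07
eef_pos: [0.4979, 0.1261, 0.1532]
tool_rot: [-3.136, -0.161, -0.017]
contact_force: [0.7, -0.2, -0.3]
width: 0.454
```

```bash
python3 - <<'E'
from h import *
st(); snap('wrist','w14.png');snap('side','s14.png');crop('s14',190,110,380,290,4.2,'c14.png');snap('top','t14.png');crop('s14',290,270,560,470,2.9,'c15.png')
E
```

```text
t 14.07 p [0.4979 0.1261 0.1532] yaw 5.88 zax [ 0.011  0.002 -1.   ] F [ 0.7 -0.2 -0.3] M [-0.06 -0.01 -0.01] w 0.454 j1,6 [0.2 0.1]
```

View pics/w14.png

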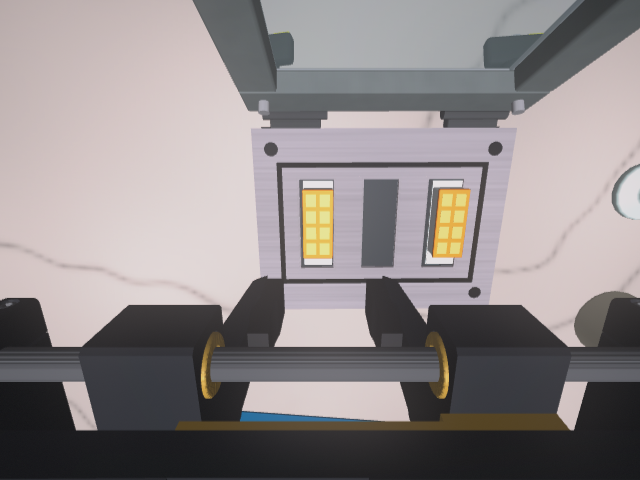

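View pics/c14.png

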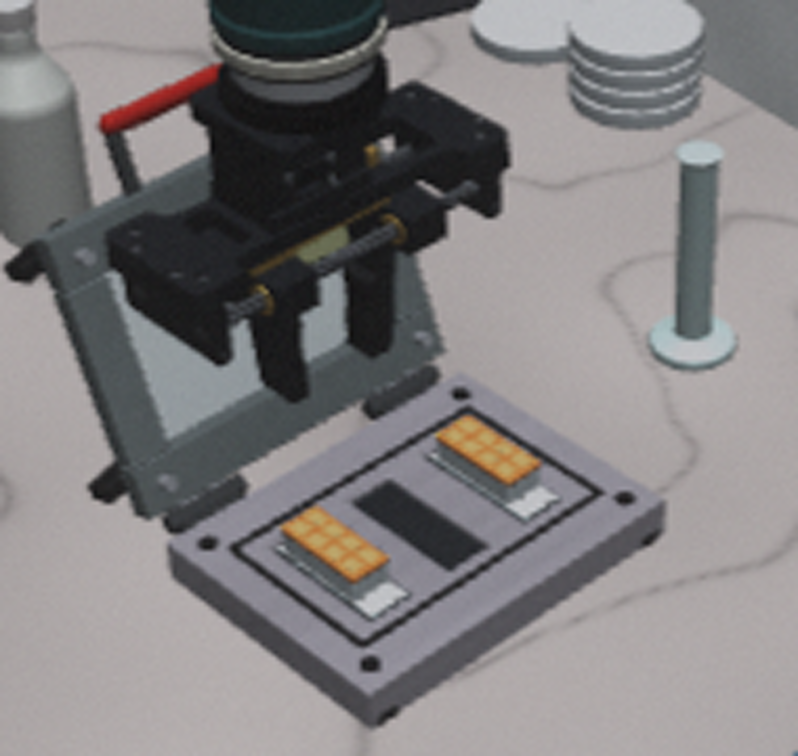

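View pics/c15.png

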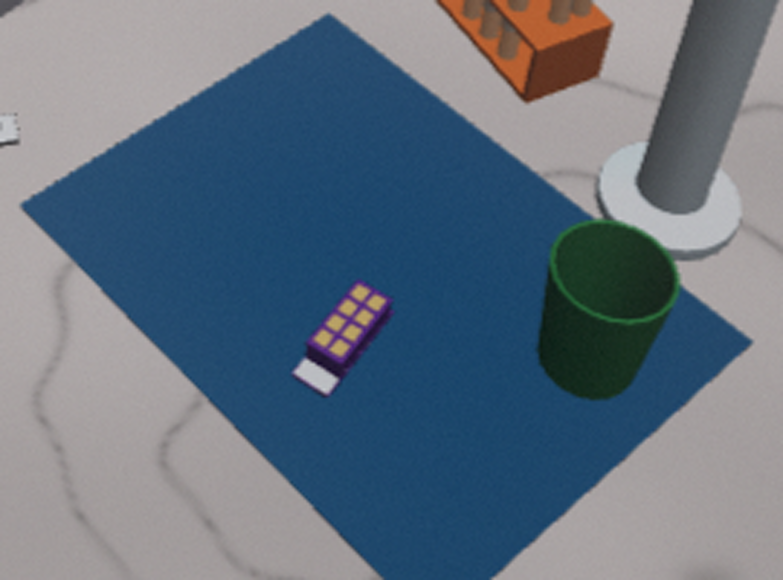

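Both slides sit flat in pockets 1 and 3 and the mat holds only the purple one, so the lid is next. I'll locate the handle.

```bash
python3 - <<'E'
from h import *
crop('side0',195,110,305,190,7,'c16.png');crop('top0',165,220,215,340,5,'c17.png')
E
```

```text
(no output)
```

View pics/c16.png

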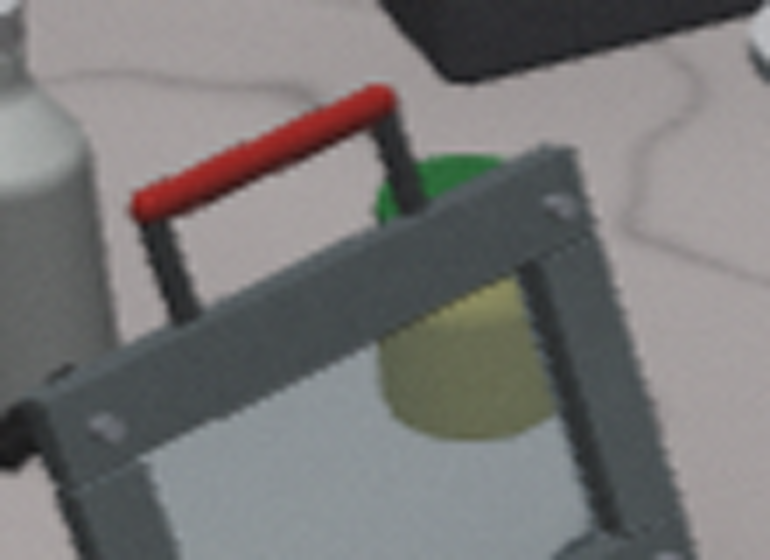

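View pics/c17.png

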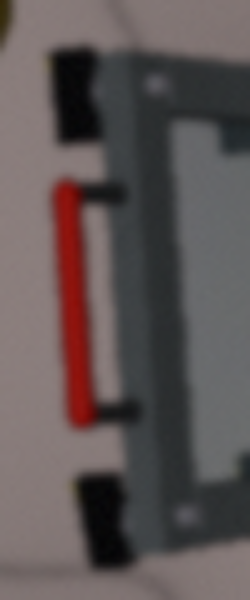

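```bash
python3 - <<'E'
from h import *
def tri(ua,ub):
    (o1,r1),(o2,r2)=ray('top0',*ua),ray('side0',*ub)
    A=np.column_stack([r1,-r2]);t=np.linalg.lstsq(A,o2-o1,rcond=None)[0]
    a,b=o1+t[0]*r1,o2+t[1]*r2;return (a+b)/2,np.linalg.norm(a-b)
far=tri((165+66/5,220+183/5),(195+383/7,110+100/7))
near=tri((165+82/5,220+422/5),(195+147/7,110+205/7))
print(far,near,np.linalg.norm(far[0]-near[0]))
m=(far[0]+near[0])/2;print(m)
for C in [(.5463,.1302)]:
    a=np.radians(96);cx=np.array([np.cos(a),np.sin(a)]);cy=np.array([-np.sin(a),np.cos(a)])
    d=m[:2]-C;X,Y,Z=d@cx,d@cy,m[2];print('chamber',X,Y,Z)
    r=np.hypot(X-.088,Z-.024);phi=np.arctan2(Z-.024,-(X-.088));print(r,phi, 'lid', phi-np.arctan2(.01,.204))
E
```

```text
(array([0.57677726, 0.3049244 , 0.20777717]), np.float64(0.0011292795566352023)) (array([0.48246076, 0.2933437 , 0.21115032]), np.float64(0.004478982653863735)) 0.09508467076003443
[0.52961901 0.29913405 0.20946374]
chamber 0.16975224585660112 -0.0010688064707293395 0.20946374261528586
0.20268258318727625 1.9859724689476836 lid 1.9369920680239563
```

```bash
python3 - <<'E'
from h import *
go(.525,.22,.3,96)
E
```

```text
row [0.2068, -0.4552, -0.7687] [-0.0001, 0.0009, -1.0014]
```

>>> play_rows:
  motion:
    - [0, 0, -0.2, 0, 0, 0, 0.5]
    - [0, 0, -0.4, 0, 0, 0, 0.5]
    - [0, 0, -0.6, 0, 0, 0, 0.5]
    - [0, 0, -0.8, 0, 0, -0.08, 0.5]
    - [0, 0, -0.85, 0, 0, -0.16, 0.5]
    - [0.05, -0.1, -0.85, 0, 0, -0.24, 0.5]
    - [0.1, -0.2, -0.85, 0, 0, -0.32, 0.5]
    - [0.2, -0.3, -0.85, 0, 0, -0.4, 0.5]

```text
time: 14.88
eef_pos: [0.5255, 0.1892, 0.3143]
tool_rot: [2.933, 1.126, -0.008]
contact_force: [0.4, -0.8, 0.0]
width: 0.496
```

```bash
python3 - <<'E'
from h import *
st();go(.529,.299,.28,96)
E
```

```text
t 14.88 p [0.5255 0.1892 0.3143] yaw 42.01 zax [-0.005 -0.002 -1.   ] F [ 0.4 -0.8  0. ] M [-0.04 -0.02 -0.04] w 0.496 j1,6 [ 0.3  -0.43]
row [0.3812, -0.3959, 0.1705] [-0.0024, 0.0022, -0.5999]
```

>>> play_rows:
  motion:
    - [0.05, -0.05, 0, 0, 0, -0.08, 0.5]
    - [0.1, -0.1, 0, 0, 0, -0.16, 0.5]
    - [0.15, -0.15, 0, 0, 0, -0.24, 0.5]
    - [0.2, -0.2, 0, 0, 0, -0.32, 0.5]
    - [0.28, -0.28, 0.05, 0, 0, -0.4, 0.5]
    - [0.38, -0.395, 0.1, 0, 0, -0.48, 0.5]
    - [0.38, -0.395, 0.15, 0, 0, -0.56, 0.5]
    - [0.38, -0.395, 0.15, 0, 0, -0.6, 0.5]

```text
time: 15.55
eef_pos: [0.5265, 0.2992, 0.2778]
tool_rot: [-2.089, -2.339, 0.021]
contact_force: [-0.1, -0.4, 0.7]
width: 0.503
```

```bash
python3 - <<'E'
from h import *
st();go(.529,.299,.2,96);snap('wrist','w15.png');snap('side','s15.png');print(proj('w15',[.529,.299,.209]))
E
```

```text
t 15.55 p [0.5265 0.2992 0.2778] yaw 96.47 zax [-0.013 -0.006 -1.   ] F [-0.1 -0.4  0.7] M [ 0.04  0.04 -0.02] w 0.503 j1,6 [ 0.48 -1.21]
row [-0.0005, 0.0177, 0.3886] [-0.0088, 0.0029, 0.0052]
[323.04832393 252.03372782]
```

View pics/w15.png

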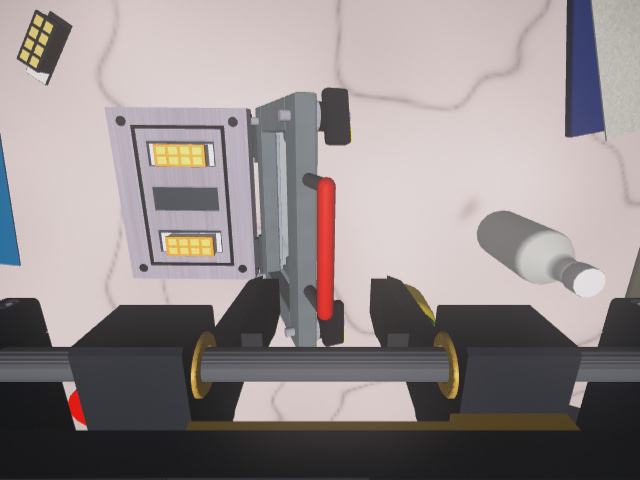

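View pics/s15.png

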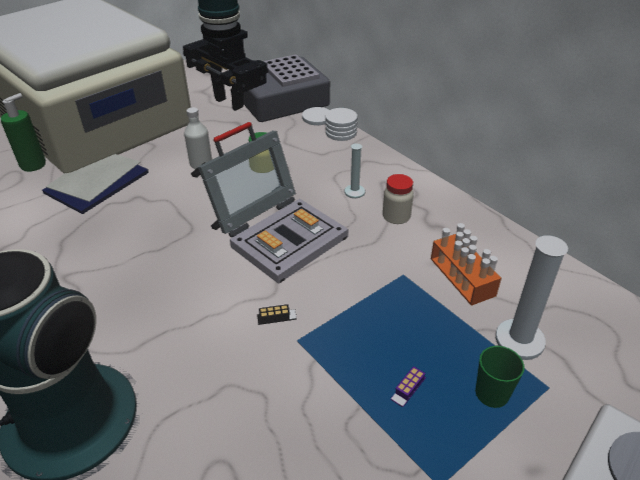

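>>> play_rows:
  motion:
    - [0, 0.018, 0.1, -0.009, 0.003, 0.005, 0.5]
    - [0, 0.018, 0.2, -0.009, 0.003, 0.005, 0.5]
    - [0, 0.018, 0.3, -0.009, 0.003, 0.005, 0.5]
    - [0, 0.018, 0.38, -0.009, 0.003, 0.005, 0.5]
    - [0, 0.018, 0.4, -0.009, 0.003, 0.005, 0.5]
    - [0, 0.018, 0.4, -0.009, 0.003, 0.005, 0.5]
  squeeze: 15

```text
time: 16.15
eef_pos: [0.5287, 0.2974, 0.1971]
tool_rot: [-2.112, -2.325, 0.003]
contact_force: [0.0, -0.4, -0.7]
width: 0.503
```

```bash
python3 - <<'E'
from h import *
st();snap('wrist','w16.png');snap('side','s16.png');crop('s16',180,90,300,180,6,'c18.png')
E
```

```text
t 16.15 p [0.5287 0.2974 0.1971] yaw 95.5 zax [-0.002 -0.001 -1.   ] F [ 0.  -0.4 -0.7] M [ 0.09  0.03 -0.06] w 0.503 j1,6 [ 0.47 -1.2 ]
```

View pics/w16.png

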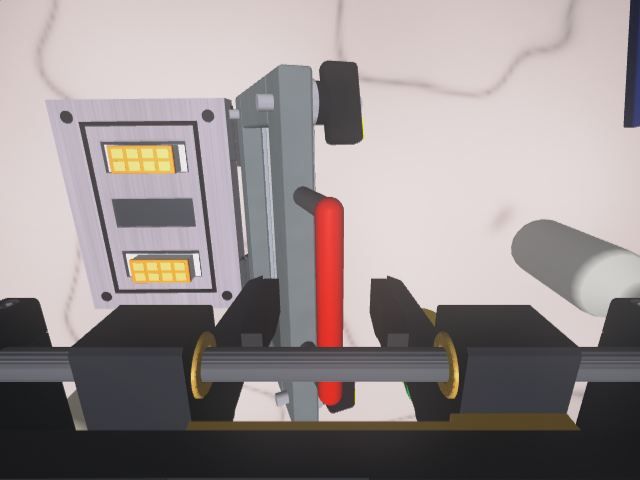

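View pics/c18.png

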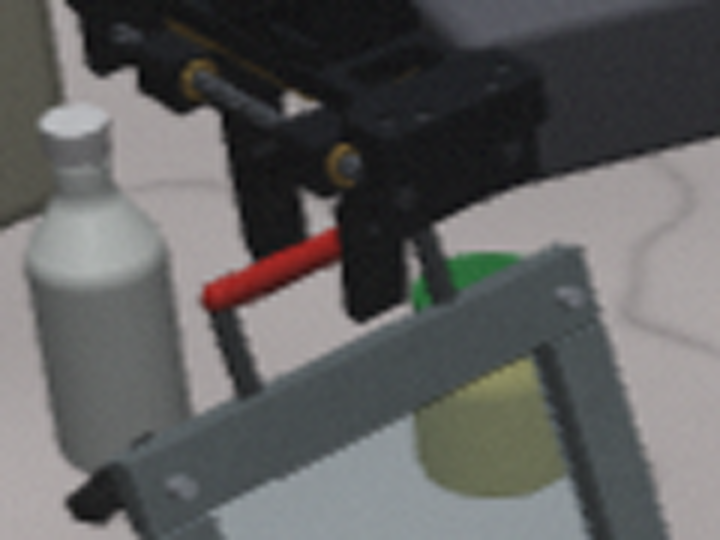

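>>> play_rows:
  motion:
    - [0, 0, 0, 0, 0, 0, 0.3]
    - [0, 0, 0, 0, 0, 0, 0.1]
    - [0, 0, 0, 0, 0, 0, 0]
    - [0, 0, 0, 0, 0, 0, 0]
    - [0, 0, 0, 0, 0, 0, 0]
    - [0, 0, 0, 0, 0, 0, 0]
  squeeze: 15

```text
time: 16.75
eef_pos: [0.5307, 0.2994, 0.201]
tool_rot: [2.111, 2.325, 0.008]
contact_force: [-1.2, 3.2, 2.0]
width: 0.129
```

```bash
cat >> h.py <<'E'
def arc(n=8,dphi=0.17,dz=-.012):
    """rows for following handle arc with fixed tool orientation from current pose"""
    s=observe();Rc=R.from_rotvec(s['tool_rot'])
    a=np.radians(96);cx=np.array([np.cos(a),np.sin(a),0]);H=np.array([.5371,.2177,.024])
    b=s['eef_pos']-[0,0,dz]-H;X=b@cx;phi=np.arctan2(b[2],-X);r=np.hypot(X,b[2]);print('phi',phi,'r',r)
    for k in range(1,n+1):
        p=max(phi-dphi*k,.049);q=-r*np.cos(p)*cx+np.array([0,0,r*np.sin(p)])-(X*cx+[0,0,b[2]])
        print(round(p,3),(Rc.inv().apply(q)/.2).round(3).tolist())
E
python3 - <<'E'
from h import *
st();arc()
E
```

```text
t 16.75 p [0.5307 0.2994 0.201 ] yaw 95.53 zax [ 0.004  0.003 -1.   ] F [-1.2  3.2  2. ] M [0.63 0.09 0.03] w 0.129 j1,6 [ 0.47 -1.2 ]
phi 1.9797423391719415 r 0.2060255925164864
1.81 [-0.166, 0.002, -0.056]
1.64 [-0.338, 0.003, -0.083]
1.47 [-0.513, 0.005, -0.081]
1.3 [-0.685, 0.006, -0.049]
1.13 [-0.849, 0.007, 0.011]
0.96 [-1.001, 0.008, 0.099]
0.79 [-1.135, 0.008, 0.21]
0.62 [-1.249, 0.009, 0.343]
```

>>> play_rows:
  motion:
    - [-0.08, 0, -0.03, 0, 0, 0, 0]
    - [-0.166, 0.001, -0.056, 0, 0, 0, 0]
    - [-0.25, 0.002, -0.072, 0, 0, 0, 0]
    - [-0.338, 0.003, -0.083, 0, 0, 0, 0]
    - [-0.425, 0.004, -0.084, 0, 0, 0, 0]
    - [-0.513, 0.005, -0.081, 0, 0, 0, 0]
    - [-0.513, 0.005, -0.081, 0, 0, 0, 0]

```text
time: 17.33
eef_pos: [0.5418, 0.1951, 0.2183]
tool_rot: [2.112, 2.323, 0.008]
contact_force: [-1.5, -4.4, 5.5]
width: 0.125
```

```bash
python3 - <<'E'
from h import *
st();arc(10,.11,-.009);snap('side','s17.png');crop('s17',150,50,350,280,3,'c19.png')
E
```

```text
t 17.33 p [0.5418 0.1951 0.2183] yaw 95.46 zax [ 0.005  0.002 -1.   ] F [-1.5 -4.4  5.5] M [-0.53  0.33  0.09] w 0.125 j1,6 [ 0.3  -1.36]
phi 1.458274126218509 r 0.2046321231341585
1.348 [-0.111, 0.001, 0.019]
1.238 [-0.219, 0.002, 0.049]
1.128 [-0.323, 0.003, 0.092]
1.018 [-0.422, 0.003, 0.145]
0.908 [-0.515, 0.004, 0.209]
0.798 [-0.6, 0.004, 0.283]
0.688 [-0.676, 0.004, 0.366]
0.578 [-0.743, 0.005, 0.456]
0.468 [-0.799, 0.005, 0.554]
0.358 [-0.844, 0.004, 0.657]
```

View pics/c19.png

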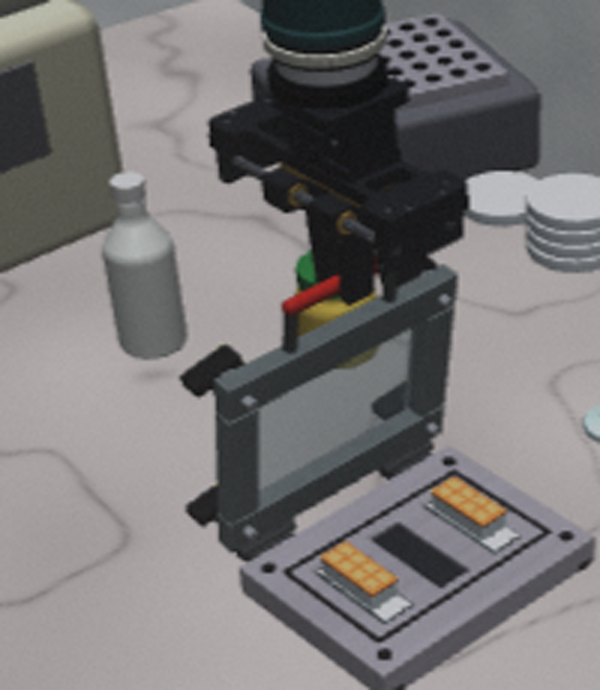

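>>> play_rows:
  motion:
    - [-0.055, 0, 0.008, 0, 0, 0, 0]
    - [-0.111, 0.001, 0.019, 0, 0, 0, 0]
    - [-0.165, 0.001, 0.032, 0, 0, 0, 0]
    - [-0.219, 0.002, 0.049, 0, 0, 0, 0]
    - [-0.271, 0.002, 0.07, 0, 0, 0, 0]
    - [-0.323, 0.003, 0.092, 0, 0, 0, 0]
    - [-0.373, 0.003, 0.117, 0, 0, 0, 0]
    - [-0.422, 0.003, 0.145, 0, 0, 0, 0]

```text
time: 18.05
eef_pos: [0.5507, 0.1101, 0.1886]
tool_rot: [2.111, 2.322, 0.007]
contact_force: [-0.9, 1.6, 2.8]
width: 0.131
```

```bash
python3 - <<'E'
from h import *
st();arc(10,.11,-.009)
E
```

```text
t 18.05 p [0.5507 0.1101 0.1886] yaw 95.44 zax [ 0.005  0.001 -1.   ] F [-0.9  1.6  2.8] M [0.57 0.12 0.04] w 0.131 j1,6 [ 0.15 -1.51]
phi 1.0124036217246664 r 0.2046479808818799
0.902 [-0.092, 0.001, 0.065]
0.792 [-0.176, 0.001, 0.139]
0.682 [-0.252, 0.001, 0.222]
0.572 [-0.318, 0.001, 0.313]
0.462 [-0.374, 0.002, 0.411]
0.352 [-0.419, 0.001, 0.514]
0.242 [-0.452, 0.001, 0.622]
0.132 [-0.473, 0.001, 0.732]
0.049 [-0.48, 0.0, 0.817]
0.049 [-0.48, 0.0, 0.817]
```

>>> play_rows:
  motion:
    - [-0.046, 0, 0.031, 0, 0, 0, 0]
    - [-0.092, 0, 0.065, 0, 0, 0, 0]
    - [-0.135, 0, 0.101, 0, 0, 0, 0]
    - [-0.176, 0, 0.139, 0, 0, 0, 0]
    - [-0.215, 0, 0.18, 0, 0, 0, 0]
    - [-0.252, 0, 0.222, 0, 0, 0, 0]
    - [-0.286, 0, 0.267, 0, 0, 0, 0]
    - [-0.318, 0, 0.313, 0, 0, 0, 0]

```text
time: 18.72
eef_pos: [0.557, 0.0461, 0.1249]
tool_rot: [2.111, 2.322, 0.006]
contact_force: [0.5, 1.6, 1.0]
width: 0.128
```

```bash
python3 - <<'E'
from h import *
st();arc(6,.11,-.009);snap('side','s18.png');crop('s18',150,50,400,280,3,'c20.png')
E
```

```text
t 18.72 p [0.557  0.0461 0.1249] yaw 95.44 zax [ 0.005  0.001 -1.   ] F [0.5 1.6 1. ] M [ 0.45 -0.    0.  ] w 0.128 j1,6 [ 0.04 -1.63]
phi 0.566575523846726 r 0.20474793517806084
0.457 [-0.055, 0.0, 0.098]
0.347 [-0.099, -0.0, 0.202]
0.237 [-0.132, -0.0, 0.309]
0.127 [-0.152, -0.001, 0.42]
0.049 [-0.159, -0.001, 0.499]
0.049 [-0.159, -0.001, 0.499]
```

View pics/c20.png

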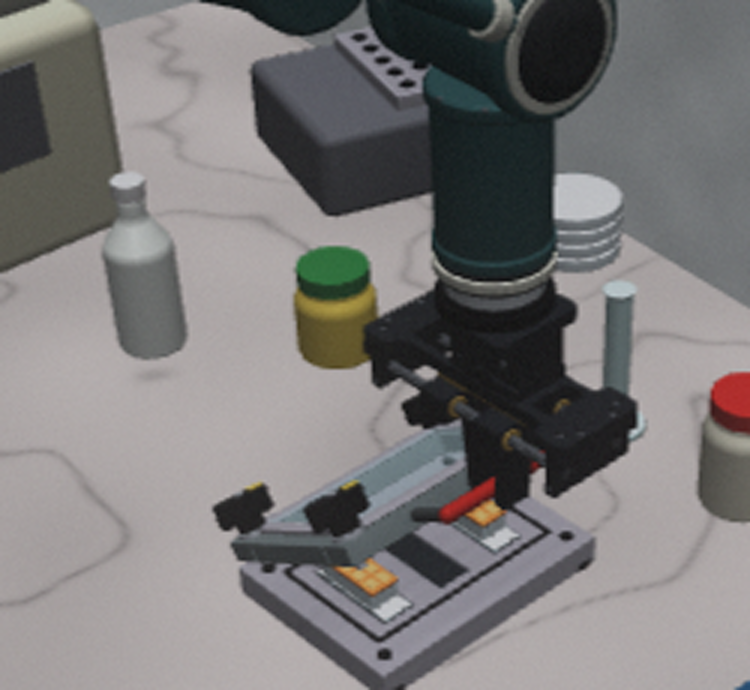

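>>> play_rows:
  motion:
    - [-0.028, 0, 0.048, 0, 0, 0, 0]
    - [-0.055, 0, 0.098, 0, 0, 0, 0]
    - [-0.078, 0, 0.15, 0, 0, 0, 0]
    - [-0.099, 0, 0.202, 0, 0, 0, 0]
    - [-0.117, 0, 0.255, 0, 0, 0, 0]
    - [-0.132, 0, 0.309, 0, 0, 0, 0]
    - [-0.143, 0, 0.365, 0, 0, 0, 0]
    - [-0.152, 0, 0.42, 0, 0, 0, 0]

```text
time: 19.43
eef_pos: [0.56, 0.015, 0.0378]
tool_rot: [2.112, 2.322, 0.005]
contact_force: [1.0, 7.6, 0.9]
width: 0.125
```

```bash
python3 - <<'E'
from h import *
st();arc(2,.07,-.009)
E
```

```text
t 19.43 p [0.56   0.015  0.0378] yaw 95.42 zax [ 0.004  0.001 -1.   ] F [1.  7.6 0.9] M [1.31 0.01 0.05] w 0.125 j1,6 [-0.02 -1.68]
phi 0.11152723352598747 r 0.20524879696568663
0.049 [-0.005, -0.0, 0.064]
0.049 [-0.005, -0.0, 0.064]
```

>>> play_rows:
  motion:
    - [0, 0, 0.035, 0, 0, 0, 0]
    - [0.003, 0, 0.06, 0, 0, 0, 0]
    - [0.005, 0, 0.07, 0, 0, 0, 0]
    - [0.005, 0, 0.075, 0, 0, 0, 0]
    - [0.005, 0, 0.075, 0, 0, 0, 0]

```text
time: 19.85
eef_pos: [0.5606, 0.0144, 0.0251]
tool_rot: [2.109, 2.322, 0.002]
contact_force: [-6.0, -4.4, 16.1]
width: 0.13
```

```bash
python3 - <<'E'
from h import *
st();snap('side','s19.png');crop('s19',150,50,400,280,3,'c21.png')
E
```

```text
t 19.85 p [0.5606 0.0144 0.0251] yaw 95.5 zax [ 0.004 -0.002 -1.   ] F [-6.  -4.4 16.1] M [-0.63  0.95  0.07] w 0.13 j1,6 [-0.02 -1.68]
```

View pics/c21.png

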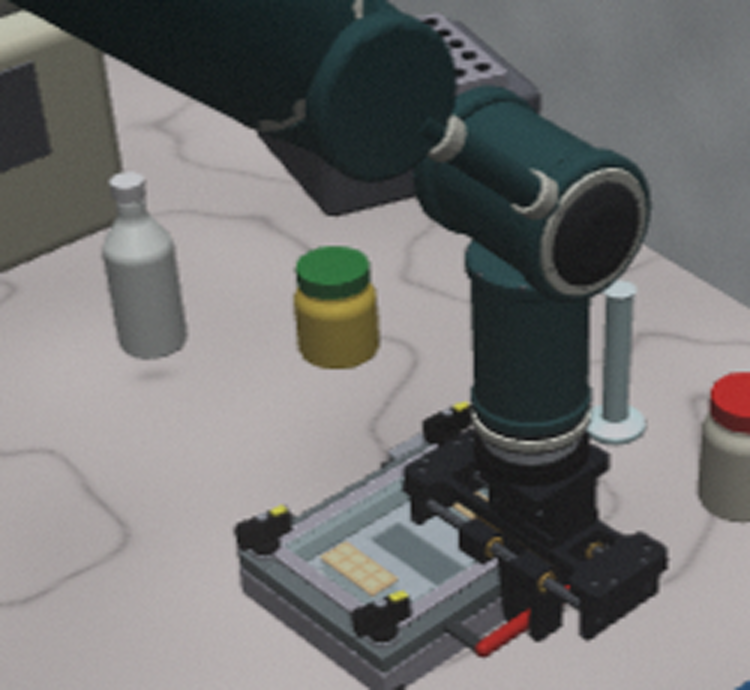

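>>> play_rows:
  motion:
    - [0, 0, 0, 0, 0, 0, 0.3]
    - [0, 0, 0, 0, 0, 0, 0.45]
    - [0, 0, 0, 0, 0, 0, 0.5]
    - [0, 0, -0.15, 0, 0, 0, 0.5]
    - [0, 0, -0.35, 0, 0, 0, 0.5]
    - [0, 0, -0.55, 0, 0, 0, 0.5]
    - [0, 0, -0.75, 0, 0, 0, 0.5]
    - [0, 0, -0.8, 0, 0, 0, 0.5]

```text
time: 20.57
eef_pos: [0.5637, 0.0147, 0.192]
tool_rot: [2.103, 2.316, 0.013]
contact_force: [0.9, 0.6, 1.1]
width: 0.499
```

```bash
python3 - <<'E'
from h import *
st();snap('side','s20.png');crop('s20',190,140,380,300,4.2,'c22.png');snap('wrist','w20.png');snap('top','t20.png');crop('t20',200,215,330,345,4.6,'c23.png')
E
```

```text
t 20.57 p [0.5637 0.0147 0.192 ] yaw 95.51 zax [ 0.015 -0.003 -1.   ] F [0.9 0.6 1.1] M [ 0.04 -0.03  0.04] w 0.499 j1,6 [-0.02 -1.68]
```

View pics/c22.png

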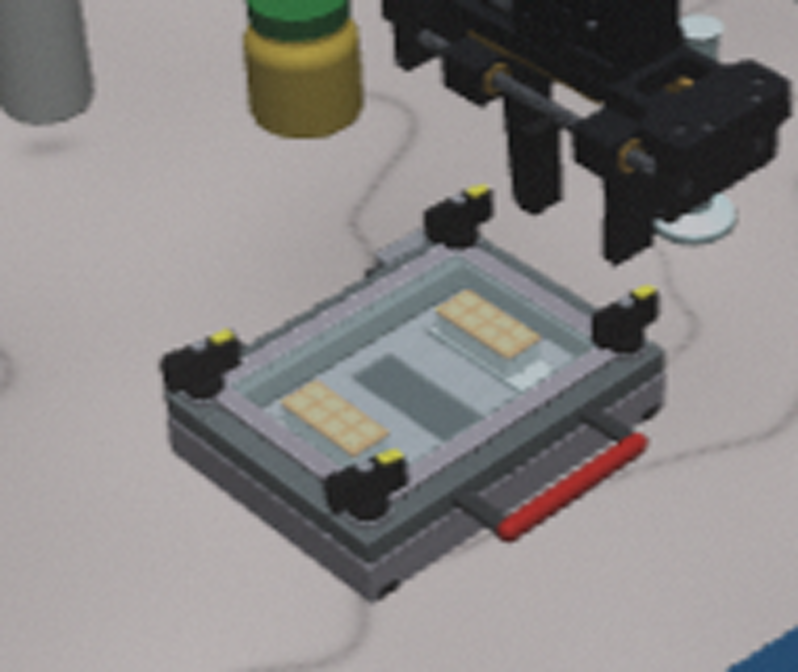

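View pics/w20.png

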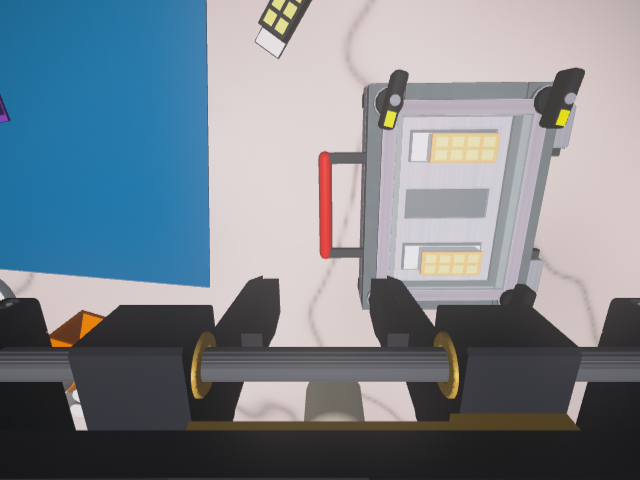

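View pics/c23.png

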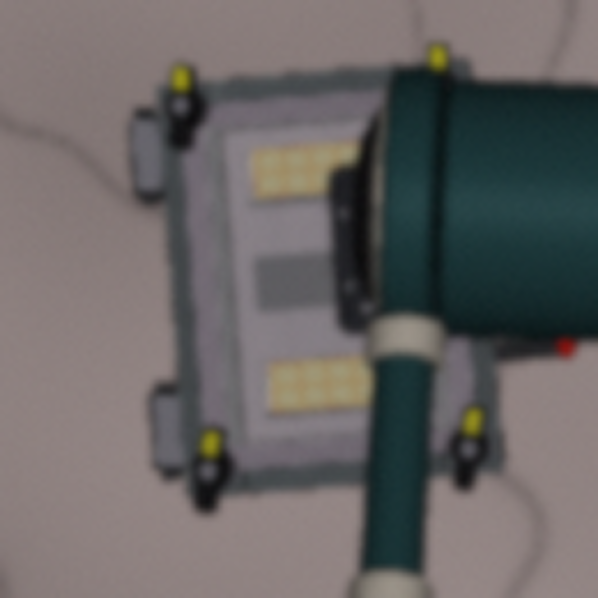

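The lid is shut, with all four wings near zero and the yellow marks pointing to world +x. I'll work in the order D (-x,+y), B (+x,-y), C (-x,-y), A (+x,+y).

```bash
python3 - <<'E'
from h import *
for u,v in [(183,103),(210,467),(471,450)]: print('top',at('top0',200+u/4.6,215+v/4.6,.072).round(4))
for u,v in [(394,99),(562,98)]: print('w',at('w20',u,v,.072).round(4))
crop('w20',360,60,600,140,3.3,'c24.png')
st();go(.4635,.03,.16,96)
E
```

```text
top [0.6293 0.2008 0.072 ]
top [0.451  0.1826 0.072 ]
top [0.4615 0.0553 0.072 ]
w [0.4633 0.0564 0.072 ]
w [0.4508 0.1784 0.072 ]
t 20.72 p [0.5603 0.0147 0.1854] yaw 95.5 zax [ 0.006 -0.003 -1.   ] F [-0.2  1.  -0.4] M [0.06 0.03 0.01] w 0.501 j1,6 [-0.02 -1.68]
row [0.123, -0.4751, 0.1239] [0.0038, 0.002, -0.0055]
```

View pics/c24.png

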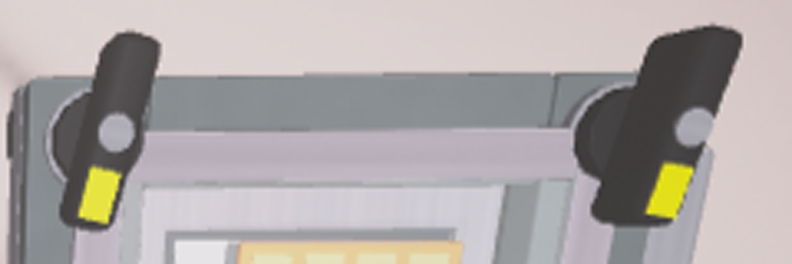

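>>> play_rows:
  motion:
    - [0.05, -0.15, 0, 0, 0, 0.02, 0.5]
    - [0.1, -0.3, 0.05, 0, 0, 0.04, 0.5]
    - [0.15, -0.4, 0.1, 0, 0, 0.06, 0.45]
    - [0.2, -0.465, 0.2, 0.004, 0.002, 0.08, 0.4]
    - [0.255, -0.465, 0.25, 0.004, 0.002, 0.1, 0.4]
    - [0.255, -0.465, 0.25, 0.004, 0.002, 0.1, 0.4]
    - [0.255, -0.465, 0.25, 0.004, 0.002, 0.1, 0.4]
  squeeze: 40

```text
time: 21.3
eef_pos: [0.4607, 0.0564, 0.1317]
tool_rot: [-2.283, -2.153, 0.007]
contact_force: [0.1, -0.4, 0.7]
width: 0.397
```

```bash
python3 - <<'E'
from h import *
st();snap('wrist','w21.png');go(.4633,.057,.054,86)
print(proj('w21',[.4633,.057,.072]))
E
```

```text
t 21.3 p [0.4607 0.0564 0.1317] yaw 86.63 zax [-0.006 -0.    -1.   ] F [ 0.1 -0.4  0.7] M [0.05 0.06 0.  ] w 0.397 j1,6 [ 0.07 -1.44]
row [0.0045, 0.0066, 0.3952] [-0.0021, 0.0002, 0.0066]
[324.29530648 256.28434645]
```

View pics/w21.png

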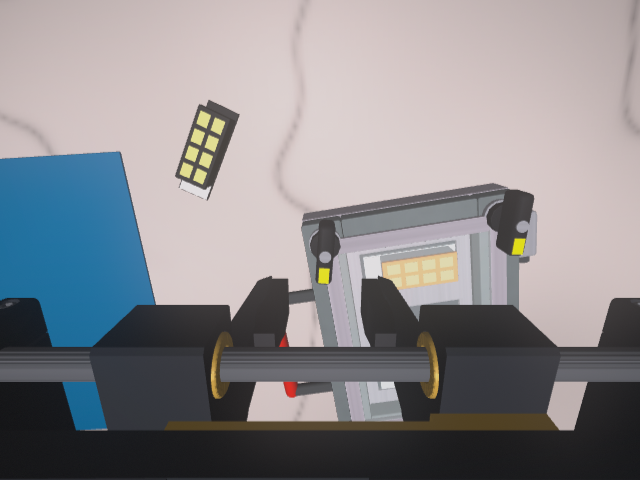

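>>> play_rows:
  motion:
    - [0.005, 0.007, 0.1, 0, 0, 0.006, 0.4]
    - [0.005, 0.007, 0.2, 0, 0, 0.006, 0.4]
    - [0.005, 0.007, 0.3, 0, 0, 0.006, 0.4]
    - [0.005, 0.007, 0.385, -0.002, 0, 0.006, 0.4]
    - [0.005, 0.007, 0.385, -0.002, 0, 0.006, 0.4]
    - [0.005, 0.007, 0.385, -0.002, 0, 0.006, 0.4]
    - [0.005, 0.007, 0.385, -0.002, 0, 0.006, 0.4]

```text
time: 21.93
eef_pos: [0.4647, 0.0568, 0.0571]
tool_rot: [2.296, 2.143, 0.001]
contact_force: [0.4, -0.1, 1.2]
width: 0.403
```

```bash
python3 - <<'E'
from h import *
st();snap('wrist','w22.png');go(.4633,.057,.054,86)
E
```

```text
t 21.93 p [0.4647 0.0568 0.0571] yaw 86.05 zax [ 0.001 -0.    -1.   ] F [ 0.4 -0.1  1.2] M [ 0.03 -0.03  0.03] w 0.403 j1,6 [ 0.07 -1.43]
row [-0.0004, -0.0084, 0.0172] [0.0015, 0.0, 0.0006]
```

View pics/w22.png

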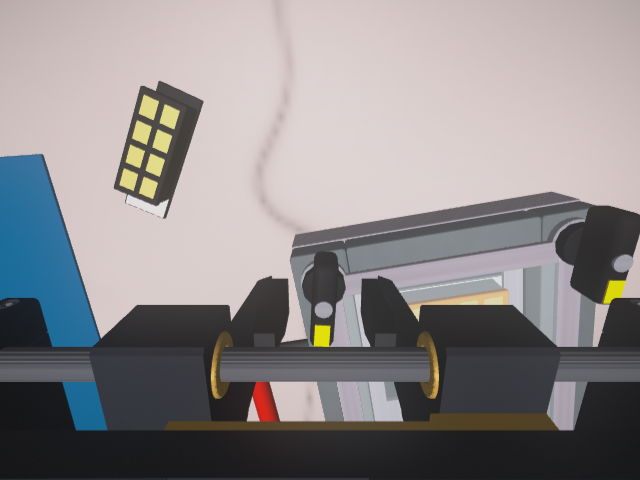

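>>> play_rows:
  motion:
    - [0, -0.006, 0.012, 0.001, 0, 0, 0.4]
    - [0, -0.006, 0.012, 0.001, 0, 0, 0.2]
    - [0, -0.006, 0.012, 0.001, 0, 0, 0.1]
    - [0, -0.006, 0.012, 0.001, 0, 0, 0]
    - [0, -0.006, 0.012, 0.001, 0, 0, 0]
    - [0, -0.006, 0.012, 0.001, 0, 0, 0]
  squeeze: 40

```text
time: 22.48
eef_pos: [0.464, 0.0564, 0.0554]
tool_rot: [2.295, 2.143, -0.0]
contact_force: [-0.6, -4.7, 3.0]
width: 0.12
```

```bash
python3 - <<'E'
from h import *
st();go(.4633,.057,.0545,27.3)
E
```

```text
t 22.48 p [0.464  0.0564 0.0554] yaw 86.08 zax [ 0.001 -0.001 -1.   ] F [-0.6 -4.7  3. ] M [-0.59  0.11 -0.1 ] w 0.12 j1,6 [ 0.07 -1.43]
row [0.0026, -0.0037, 0.0046] [0.0011, 0.0003, 0.6531]
```

>>> play_rows:
  motion:
    - [-0.003, -0.003, 0, 0, 0, 0.07, 0]
    - [-0.003, -0.003, 0, 0, 0, 0.14, 0]
    - [-0.003, -0.003, 0, 0, 0, 0.21, 0]
    - [-0.003, -0.003, 0, 0, 0, 0.28, 0]
    - [-0.003, -0.003, 0, 0, 0, 0.35, 0]
    - [-0.003, -0.003, 0, 0, 0, 0.42, 0]
    - [-0.003, -0.003, 0, 0, 0, 0.49, 0]
    - [-0.003, -0.003, 0, 0, 0, 0.56, 0]

```text
time: 23.15
eef_pos: [0.4637, 0.056, 0.0555]
tool_rot: [2.991, 0.955, 0.003]
contact_force: [0.5, -0.7, -1.6]
width: 0.124
```

```bash
python3 - <<'E'
from h import *
st();go(.464,.0563,.0545,27.3)
E
```

```text
t 23.15 p [0.4637 0.056  0.0555] yaw 35.4 zax [ 0.002 -0.001 -1.   ] F [ 0.5 -0.7 -1.6] M [-0.17 -0.12  0.17] w 0.124 j1,6 [ 0.07 -0.55]
row [0.0019, -0.0006, 0.0048] [0.0014, -0.0007, 0.09]
```

Works well. I'll finish the half turn, then release and rise.

>>> play_rows:
  motion:
    - [0, 0, 0, 0, 0, 0.05, 0]
    - [0, 0, 0, 0, 0, 0.09, 0]
    - [0, 0, 0, 0, 0, 0.09, 0]
    - [0, 0, 0, 0, 0, 0.09, 0]
    - [0, 0, 0, 0, 0, 0.09, 0.2]
    - [0, 0, 0, 0, 0, 0.09, 0.4]
    - [0, 0, 0, 0, 0, 0.09, 0.45]
    - [0, 0, -0.1, 0, 0, 0.09, 0.45]

```text
time: 23.82
eef_pos: [0.4604, 0.0559, 0.0723]
tool_rot: [3.052, 0.742, -0.009]
contact_force: [0.2, -0.4, 0.7]
width: 0.397
```

>>> play_rows:
  motion:
    - [0, 0, -0.1, 0, 0, -0.02, 0.45]
    - [0, 0, -0.25, 0, 0, -0.1, 0.45]
    - [0, 0, -0.35, 0, 0, -0.18, 0.4]
    - [0, 0, -0.4, 0, 0, -0.26, 0.4]
    - [0, 0, -0.4, 0, 0, -0.34, 0.4]
    - [0, 0, -0.4, 0, 0, -0.42, 0.4]
    - [0, 0, -0.4, 0, 0, -0.5, 0.4]
    - [0, 0, -0.4, 0, 0, -0.58, 0.4]

```text
time: 24.48
eef_pos: [0.4608, 0.0562, 0.1525]
tool_rot: [-2.411, -2.011, 0.007]
contact_force: [0.7, -0.5, -0.2]
width: 0.401
```

```bash
python3 - <<'E'
from h import *
st();snap('wrist','w23.png');go(.629,.2025,.14,94)
snap('side','s23.png');crop('s23',190,140,380,300,4.2,'c25.png')
E
```

```text
t 24.48 p [0.4608 0.0562 0.1525] yaw 79.65 zax [-0.005 -0.001 -1.   ] F [ 0.7 -0.5 -0.2] M [-0.    0.04  0.01] w 0.401 j1,6 [ 0.07 -1.32]
row [0.8675, 0.7013, 0.0565] [-0.0032, 0.0011, -0.1559]
```

View pics/c25.png

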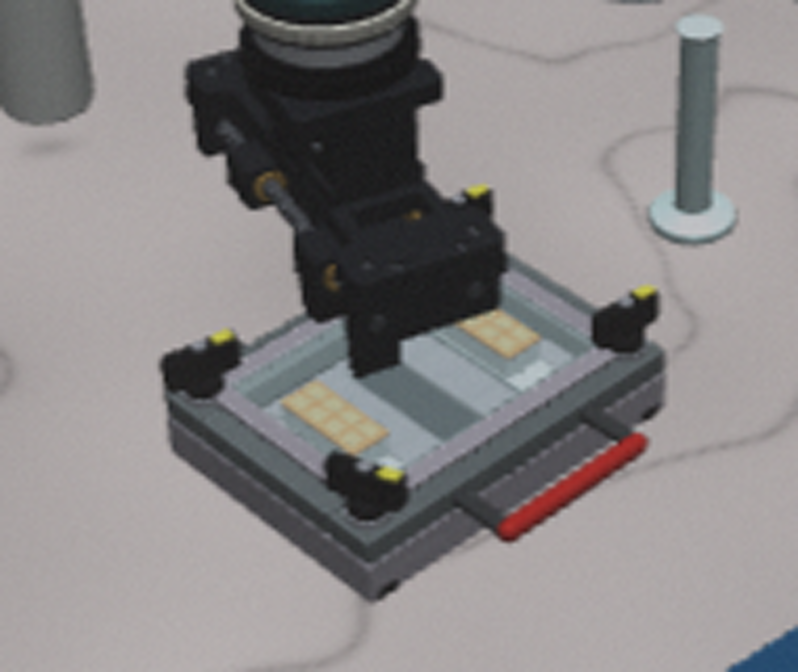

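View pics/w23.png

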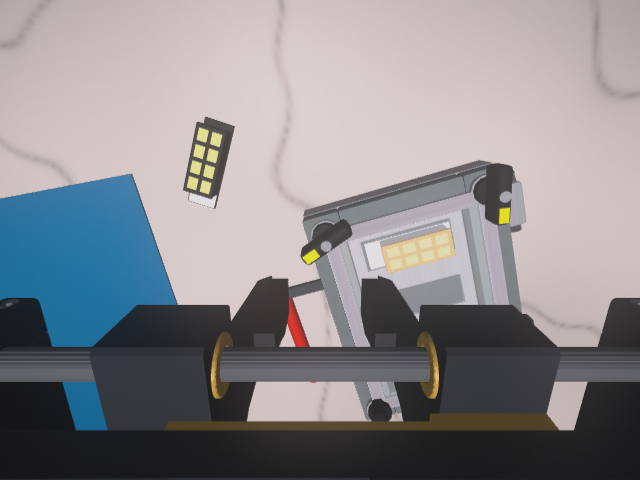

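>>> play_rows:
  motion:
    - [0.14, 0.12, 0, 0, 0, -0.04, 0.4]
    - [0.28, 0.24, 0, 0, 0, -0.08, 0.4]
    - [0.42, 0.36, 0, 0, 0, -0.12, 0.4]
    - [0.57, 0.48, 0, 0, 0, -0.156, 0.4]
    - [0.72, 0.6, 0.05, 0, 0, -0.156, 0.4]
    - [0.868, 0.7, 0.1, 0, 0, -0.156, 0.4]
    - [0.868, 0.7, 0.1, 0, 0, -0.156, 0.4]
    - [0.868, 0.7, 0.1, 0, 0, -0.156, 0.4]

```text
time: 25.25
eef_pos: [0.6301, 0.2018, 0.1289]
tool_rot: [-2.153, -2.281, 0.012]
contact_force: [-0.6, 0.0, 0.2]
width: 0.398
```

```bash
python3 - <<'E'
from h import *
st();snap('wrist','w24.png');go(.629,.2025,.0555,94);print(proj('w24',[.629,.2025,.072]))
E
```

```text
t 25.25 p [0.6301 0.2018 0.1289] yaw 93.3 zax [-0.009 -0.002 -1.   ] F [-0.6  0.   0.2] M [ 0.03 -0.01 -0.02] w 0.398 j1,6 [ 0.27 -1.36]
row [0.0091, 0.0002, 0.3718] [-0.0051, 0.0011, -0.008]
[324.56721452 252.66190962]
```

View pics/w24.png

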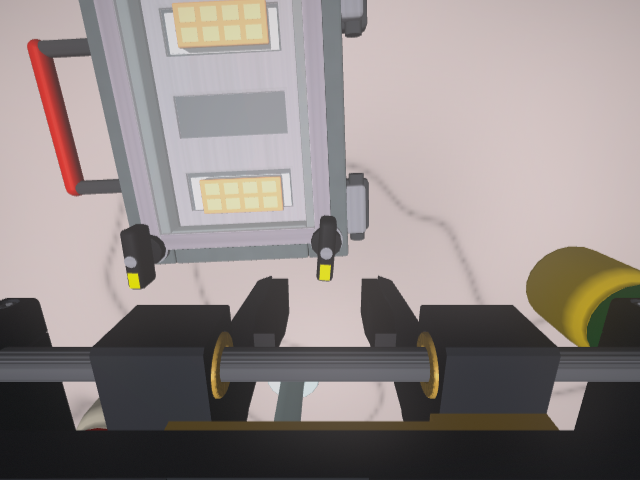

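>>> play_rows:
  motion:
    - [0.009, 0, 0.1, -0.005, 0, -0.004, 0.4]
    - [0.009, 0, 0.2, -0.005, 0, -0.004, 0.4]
    - [0.009, 0, 0.3, -0.005, 0, -0.004, 0.4]
    - [0.009, 0, 0.36, -0.005, 0, -0.004, 0.4]
    - [0.009, 0, 0.368, -0.005, 0, -0.004, 0.4]
    - [0.009, 0, 0.368, -0.005, 0, -0.004, 0.4]
    - [0.009, 0, 0.368, -0.005, 0, -0.004, 0.4]

```text
time: 25.88
eef_pos: [0.6296, 0.2022, 0.0577]
tool_rot: [2.149, 2.288, 0.0]
contact_force: [-0.3, 0.6, 1.0]
width: 0.402
```

```bash
python3 - <<'E'
from h import *
st();snap('wrist','w25.png');go(.629,.2025,.0555,94);crop('w25',220,220,420,380,4,'c26.png')
E
```

```text
t 25.88 p [0.6296 0.2022 0.0577] yaw 93.59 zax [ 0.002 -0.001 -1.   ] F [-0.3  0.6  1. ] M [ 0.06 -0.06 -0.  ] w 0.402 j1,6 [ 0.27 -1.36]
row [0.0005, -0.0051, 0.0131] [0.0016, 0.0008, -0.0044]
```

View pics/c26.png

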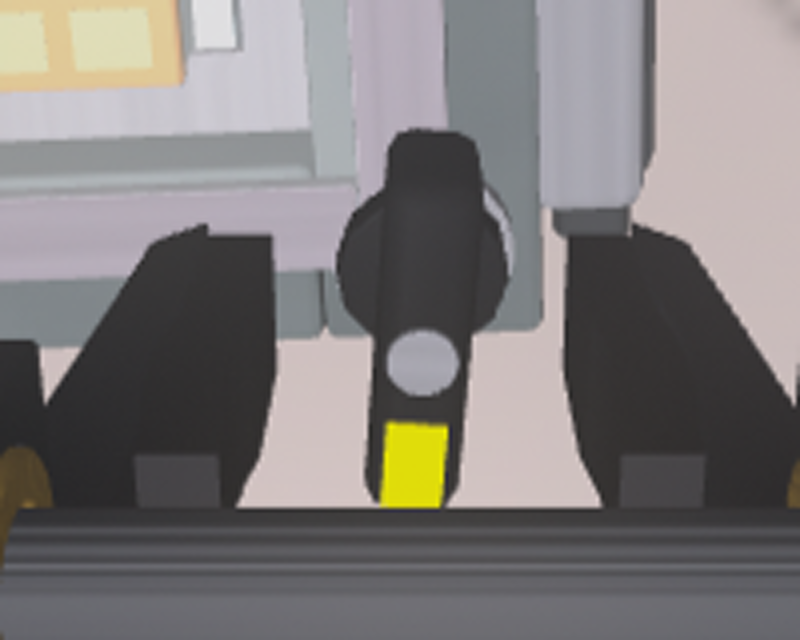

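>>> play_rows:
  motion:
    - [0, -0.003, 0.012, 0.001, 0, 0.02, 0.4]
    - [0, -0.003, 0.012, 0.001, 0, 0.02, 0.2]
    - [0, -0.003, 0.012, 0.001, 0, 0.02, 0.1]
    - [0, -0.003, 0.012, 0.001, 0, 0.02, 0]
    - [0, -0.003, 0.012, 0.001, 0, 0.02, 0]
    - [0, -0.003, 0.012, 0.001, 0, 0.02, 0]
  squeeze: 40

```text
time: 26.43
eef_pos: [0.6298, 0.2026, 0.0563]
tool_rot: [2.185, 2.255, 0.001]
contact_force: [-0.6, -0.1, 2.5]
width: 0.117
```

```bash
python3 - <<'E'
from h import *
st();go(.629,.2025,.0555,27.3)
E
```

```text
t 26.43 p [0.6298 0.2026 0.0563] yaw 91.81 zax [ 0.002 -0.001 -1.   ] F [-0.6 -0.1  2.5] M [ 0.07  0.06 -0.13] w 0.117 j1,6 [ 0.27 -1.33]
row [-0.0002, -0.0041, 0.0042] [0.0014, -0.0001, 0.7168]
```

>>> play_rows:
  motion:
    - [0, 0, 0, 0, 0, 0.075, 0]
    - [0, 0, 0, 0, 0, 0.15, 0]
    - [0, 0, 0, 0, 0, 0.225, 0]
    - [0, 0, 0, 0, 0, 0.3, 0]
    - [0, 0, 0, 0, 0, 0.375, 0]
    - [0, 0, 0, 0, 0, 0.45, 0]
    - [0, 0, 0, 0, 0, 0.525, 0]
    - [0, 0, 0, 0, 0, 0.6, 0]

```text
time: 27.1
eef_pos: [0.6296, 0.202, 0.0564]
tool_rot: [2.972, 1.01, 0.001]
contact_force: [-1.3, -2.1, 2.2]
width: 0.121
```

```bash
python3 - <<'E'
from h import *
st();go(.629,.2025,.0555,27.3)
E
```

```text
t 27.1 p [0.6296 0.202  0.0564] yaw 37.53 zax [ 0.001 -0.002 -1.   ] F [-1.3 -2.1  2.2] M [-0.29  0.17  0.15] w 0.121 j1,6 [ 0.27 -0.38]
row [-0.0006, -0.0037, 0.0043] [0.0015, 0.0001, 0.1137]
```

>>> play_rows:
  motion:
    - [0, 0, 0, 0, 0, 0.07, 0]
    - [0, 0, 0, 0, 0, 0.114, 0]
    - [0, 0, 0, 0, 0, 0.114, 0]
    - [0, 0, 0, 0, 0, 0.114, 0]
    - [0, 0, 0, 0, 0, 0.114, 0.2]
    - [0, 0, 0, 0, 0, 0.114, 0.4]
    - [0, 0, 0, 0, 0, 0.114, 0.45]
    - [0, 0, -0.1, 0, 0, 0.114, 0.45]

```text
time: 27.77
eef_pos: [0.6261, 0.2011, 0.072]
tool_rot: [3.05, 0.741, -0.012]
contact_force: [0.1, -0.4, -1.3]
width: 0.397
```

>>> play_rows:
  motion:
    - [0, 0, -0.1, 0, 0, -0.02, 0.45]
    - [0, 0, -0.25, 0, 0, -0.1, 0.45]
    - [0, 0, -0.35, 0, 0, -0.18, 0.4]
    - [0, 0, -0.38, 0, 0, -0.26, 0.4]
    - [0, 0, -0.38, 0, 0, -0.34, 0.4]
    - [0, 0, -0.38, 0, 0, -0.42, 0.4]
    - [0, 0, -0.38, 0, 0, -0.5, 0.4]
    - [0, 0, -0.38, 0, 0, -0.58, 0.4]

```text
time: 28.43
eef_pos: [0.6267, 0.2015, 0.1481]
tool_rot: [-2.412, -2.011, 0.012]
contact_force: [0.2, 0.3, 0.1]
width: 0.404
```

```bash
python3 - <<'E'
from h import *
st();go(.6425,.0755,.13,90);snap('side','s26.png');crop('s26',190,140,380,300,4.2,'c27.png')
E
```

```text
t 28.43 p [0.6267 0.2015 0.1481] yaw 79.64 zax [-0.007 -0.004 -1.   ] F [0.2 0.3 0.1] M [ 0.03 -0.01  0.01] w 0.404 j1,6 [ 0.27 -1.11]
row [-0.605, 0.1917, 0.0924] [-0.0039, 0.003, -0.1151]
```

View pics/c27.png

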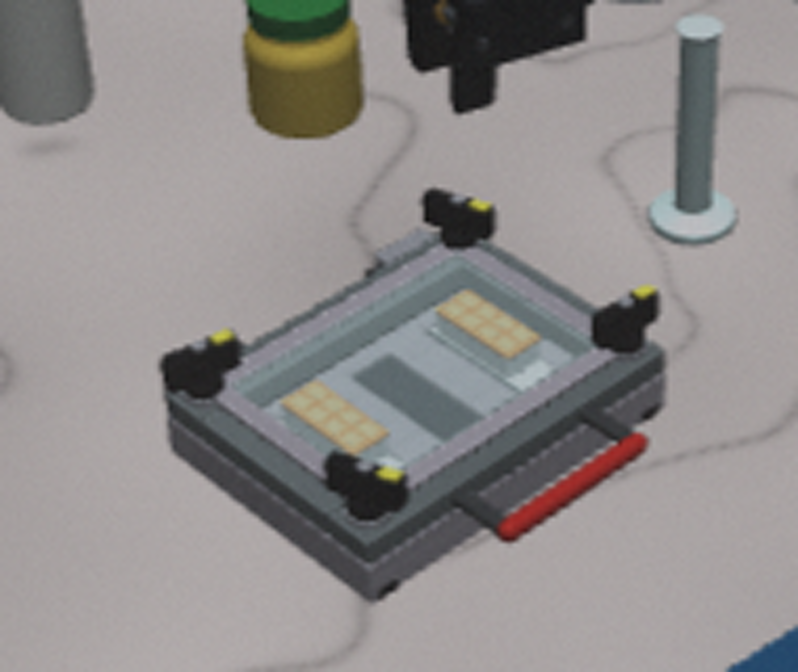

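>>> play_rows:
  motion:
    - [-0.12, 0.04, 0, 0, 0, -0.04, 0.4]
    - [-0.25, 0.08, 0, 0, 0, -0.08, 0.4]
    - [-0.38, 0.12, 0, 0, 0, -0.1, 0.4]
    - [-0.5, 0.16, 0.05, -0.004, 0.003, -0.1, 0.4]
    - [-0.605, 0.192, 0.1, -0.004, 0.003, -0.1, 0.4]
    - [-0.605, 0.192, 0.1, -0.004, 0.003, -0.1, 0.4]
    - [-0.605, 0.192, 0.1, -0.004, 0.003, -0.1, 0.4]

```text
time: 29.07
eef_pos: [0.6426, 0.0746, 0.1276]
tool_rot: [-2.245, -2.196, 0.002]
contact_force: [-0.1, -0.1, -0.7]
width: 0.402
```

```bash
python3 - <<'E'
from h import *
st();snap('wrist','w27.png');go(.6425,.0755,.0555,88);print(proj('w27',[.6425,.0755,.072]));crop('w27',220,180,420,340,4,'c28.png')
E
```

```text
t 29.07 p [0.6426 0.0746 0.1276] yaw 88.73 zax [-0.002  0.    -1.   ] F [-0.1 -0.1 -0.7] M [-0.01  0.02 -0.02] w 0.402 j1,6 [ 0.08 -1.47]
row [-0.0006, -0.0028, 0.3638] [-0.0003, -0.0003, 0.0091]
[324.54687201 254.27730508]
```

View pics/c28.png

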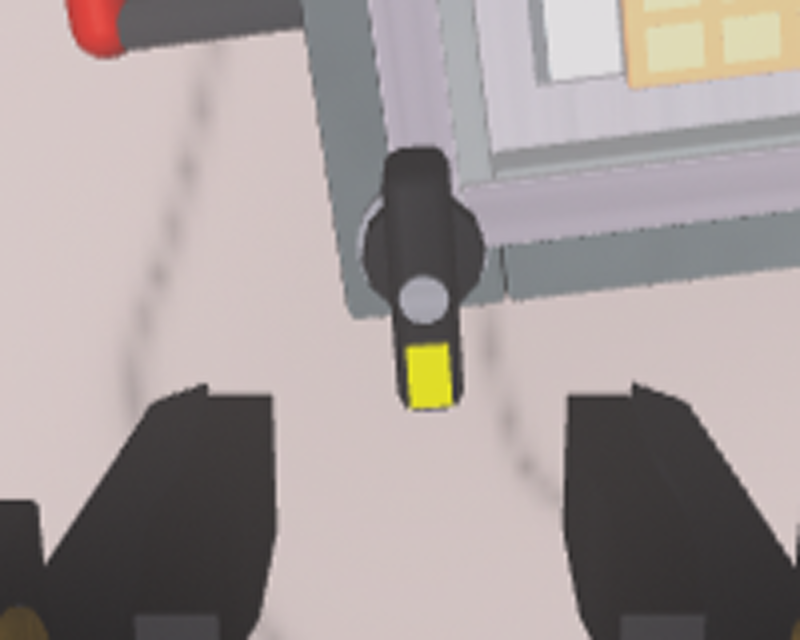

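>>> play_rows:
  motion:
    - [0, 0, 0.1, 0, 0, -0.03, 0.4]
    - [0, 0, 0.2, 0, 0, -0.03, 0.4]
    - [0, 0, 0.3, 0, 0, -0.03, 0.4]
    - [0, 0, 0.355, 0, 0, -0.03, 0.4]
    - [0, 0, 0.36, 0, 0, -0.03, 0.4]
    - [0, 0, 0.36, 0, 0, -0.03, 0.4]
    - [0, 0, 0.36, 0, 0, -0.03, 0.4]

```text
time: 29.7
eef_pos: [0.644, 0.0764, 0.0575]
tool_rot: [2.191, 2.251, 0.002]
contact_force: [-0.4, -0.1, 0.6]
width: 0.404
```

```bash
python3 - <<'E'
from h import *
st();snap('wrist','w28.png');go(.6425,.0755,.0555,91.5);crop('w28',220,220,420,380,4,'c29.png')
E
```

```text
t 29.7 p [0.644  0.0764 0.0575] yaw 91.55 zax [ 0.001  0.001 -1.   ] F [-0.4 -0.1  0.6] M [ 0.02 -0.03 -0.03] w 0.404 j1,6 [ 0.08 -1.52]
row [-0.0031, -0.0093, 0.0119] [0.0014, -0.0004, 0.0004]
```

View pics/c29.png

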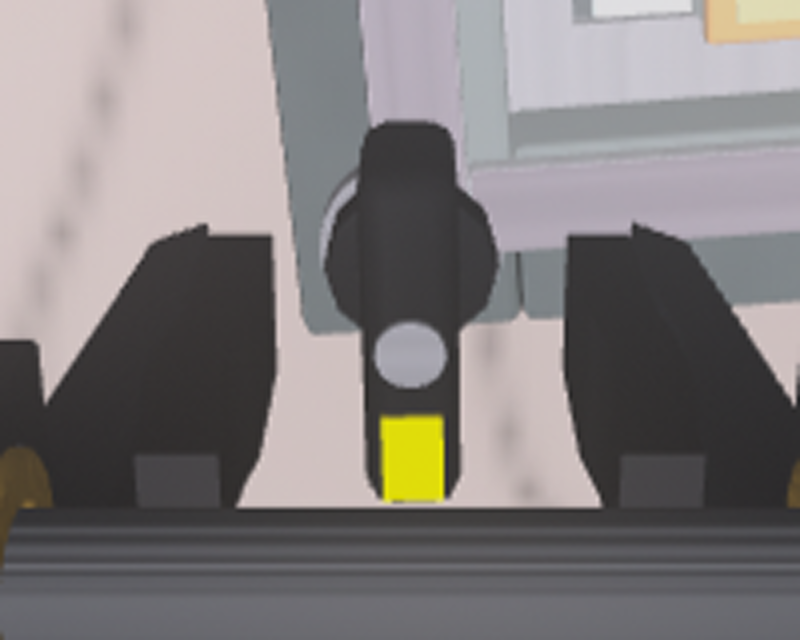

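>>> play_rows:
  motion:
    - [-0.004, -0.006, 0.01, 0.001, 0, 0, 0.4]
    - [-0.004, -0.006, 0.01, 0.001, 0, 0, 0.2]
    - [-0.004, -0.006, 0.01, 0.001, 0, 0, 0.1]
    - [-0.004, -0.006, 0.01, 0.001, 0, 0, 0]
    - [-0.004, -0.006, 0.01, 0.001, 0, 0, 0]
    - [-0.004, -0.006, 0.01, 0.001, 0, 0, 0]
  squeeze: 40

```text
time: 30.25
eef_pos: [0.6433, 0.0753, 0.0562]
tool_rot: [2.191, 2.251, 0.002]
contact_force: [0.6, -0.6, 2.3]
width: 0.121
```

>>> play_rows:
  motion:
    - [0, 0, 0, 0, 0, 0.075, 0]
    - [0, 0, 0, 0, 0, 0.15, 0]
    - [0, 0, 0, 0, 0, 0.225, 0]
    - [0, 0, 0, 0, 0, 0.3, 0]
    - [0, 0, 0, 0, 0, 0.375, 0]
    - [0, 0, 0, 0, 0, 0.45, 0]
    - [0, 0, 0, 0, 0, 0.525, 0]
    - [0, 0, 0, 0, 0, 0.6, 0]

```text
time: 30.92
eef_pos: [0.643, 0.0746, 0.0562]
tool_rot: [2.977, 1.003, 0.0]
contact_force: [-1.1, -1.7, 0.9]
width: 0.119
```

```bash
python3 - <<'E'
from h import *
st();go(.6425,.0755,.0555,27.3)
E
```

```text
t 30.92 p [0.643  0.0746 0.0562] yaw 37.24 zax [ 0. -0. -1.] F [-1.1 -1.7  0.9] M [-0.37  0.18  0.16] w 0.119 j1,6 [ 0.08 -0.57]
row [0.0006, -0.0052, 0.0036] [0.0003, 0.0, 0.1105]
```

>>> play_rows:
  motion:
    - [0, 0, 0, 0, 0, 0.07, 0]
    - [0, 0, 0, 0, 0, 0.11, 0]
    - [0, 0, 0, 0, 0, 0.11, 0]
    - [0, 0, 0, 0, 0, 0.11, 0]
    - [0, 0, 0, 0, 0, 0.11, 0.2]
    - [0, 0, 0, 0, 0, 0.11, 0.4]
    - [0, 0, 0, 0, 0, 0.11, 0.45]
    - [0, 0, -0.1, 0, 0, 0.11, 0.45]

```text
time: 31.58
eef_pos: [0.6396, 0.0743, 0.0719]
tool_rot: [-3.051, -0.743, 0.012]
contact_force: [0.1, 0.2, 0.1]
width: 0.398
```

>>> play_rows:
  motion:
    - [0, 0, -0.1, 0, 0, -0.02, 0.45]
    - [0, 0, -0.25, 0, 0, -0.1, 0.45]
    - [0, 0, -0.35, 0, 0, -0.18, 0.4]
    - [0, 0, -0.38, 0, 0, -0.26, 0.4]
    - [0, 0, -0.38, 0, 0, -0.34, 0.4]
    - [0, 0, -0.38, 0, 0, -0.42, 0.4]
    - [0, 0, -0.38, 0, 0, -0.5, 0.4]
    - [0, 0, -0.38, 0, 0, -0.58, 0.4]

```text
time: 32.25
eef_pos: [0.6402, 0.0745, 0.1481]
tool_rot: [-2.409, -2.01, 0.01]
contact_force: [0.2, 0.3, 1.4]
width: 0.396
```

```bash
python3 - <<'E'
from h import *
st();go(.4507,.1837,.13,88)
E
```

```text
t 32.25 p [0.6402 0.0745 0.1481] yaw 79.7 zax [-0.008 -0.001 -1.   ] F [0.2 0.3 1.4] M [-0.01 -0.05  0.04] w 0.396 j1,6 [ 0.08 -1.31]
row [0.3681, -1.0291, 0.097] [-0.0047, 0.0011, -0.0922]
```

>>> play_rows:
  motion:
    - [0.06, -0.17, 0, 0, 0, -0.04, 0.4]
    - [0.12, -0.34, 0, 0, 0, -0.08, 0.4]
    - [0.18, -0.5, 0, 0, 0, -0.09, 0.4]
    - [0.24, -0.67, 0, 0, 0, -0.09, 0.4]
    - [0.3, -0.84, 0.05, 0, 0, -0.09, 0.4]
    - [0.365, -1, 0.1, -0.004, 0, -0.09, 0.4]
    - [0.368, -1, 0.1, -0.004, 0, -0.09, 0.4]
    - [0.368, -1, 0.1, -0.004, 0, -0.09, 0.4]

```text
time: 32.92
eef_pos: [0.4544, 0.1832, 0.1286]
tool_rot: [-2.26, -2.182, 0.005]
contact_force: [0.3, 0.3, 0.5]
width: 0.403
```

```bash
python3 - <<'E'
from h import *
st();snap('wrist','w30.png');go(.4507,.1837,.0555,88);print(proj('w30',[.4507,.1837,.072]));crop('w30',220,180,420,340,4,'c30.png')
E
```

```text
t 32.92 p [0.4544 0.1832 0.1286] yaw 87.99 zax [-0.003 -0.002 -1.   ] F [0.3 0.3 0.5] M [ 0.06 -0.02 -0.04] w 0.403 j1,6 [ 0.33 -1.2 ]
row [0.003, -0.0285, 0.3703] [-0.0002, 0.0011, -0.0009]
[323.91852016 248.54793365]
```

View pics/c30.png

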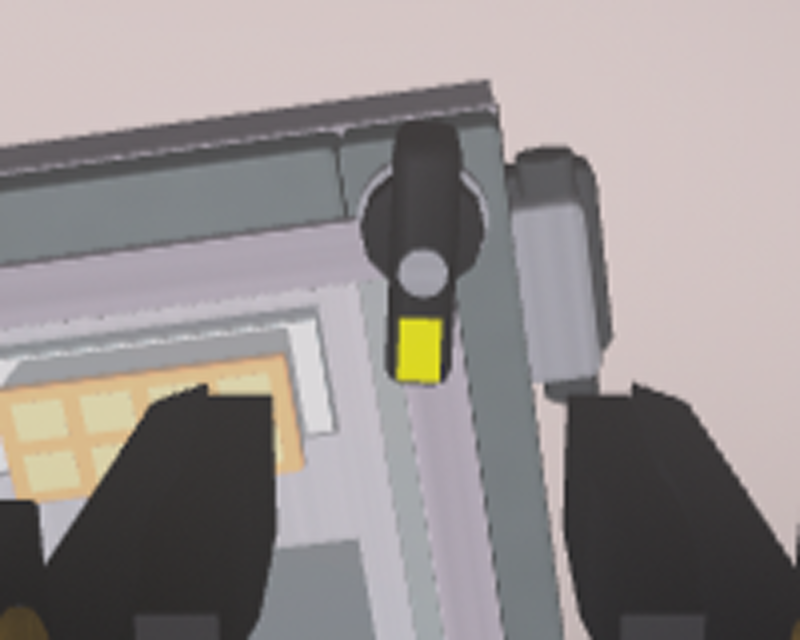

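>>> play_rows:
  motion:
    - [0.005, -0.029, 0.1, 0, 0, 0.02, 0.4]
    - [0.005, -0.029, 0.2, 0, 0, 0.02, 0.4]
    - [0.005, -0.029, 0.3, 0, 0, 0.02, 0.4]
    - [0.005, -0.029, 0.36, 0, 0, 0.02, 0.4]
    - [0.005, -0.029, 0.366, 0, 0, 0.02, 0.4]
    - [0.005, -0.029, 0.366, 0, 0, 0.02, 0.4]
    - [0.005, -0.029, 0.366, 0, 0, 0.02, 0.4]

```text
time: 33.55
eef_pos: [0.4524, 0.184, 0.0574]
tool_rot: [2.295, 2.143, 0.0]
contact_force: [0.1, -0.2, 0.2]
width: 0.398
```

```bash
python3 - <<'E'
from h import *
st();snap('wrist','w31.png');go(.4507,.1837,.0555,86);crop('w31',220,220,420,380,4,'c31.png')
E
```

```text
t 33.55 p [0.4524 0.184  0.0574] yaw 86.07 zax [ 0.001 -0.001 -1.   ] F [ 0.1 -0.2  0.2] M [ 0.01 -0.04 -0.01] w 0.398 j1,6 [ 0.34 -1.16]
row [-0.003, -0.0088, 0.0108] [0.0014, 0.0005, 0.0009]
```

View pics/c31.png

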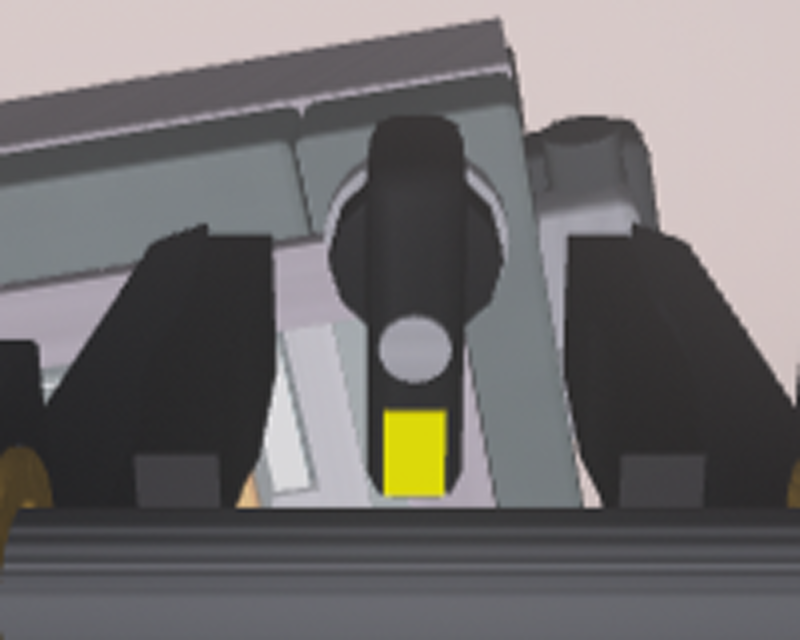

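>>> play_rows:
  motion:
    - [-0.002, -0.008, 0.01, 0.001, 0, 0, 0.4]
    - [-0.002, -0.008, 0.01, 0.001, 0, 0, 0.2]
    - [-0.002, -0.008, 0.01, 0.001, 0, 0, 0.1]
    - [-0.002, -0.008, 0.01, 0.001, 0, 0, 0]
    - [-0.002, -0.008, 0.01, 0.001, 0, 0, 0]
    - [-0.002, -0.008, 0.01, 0.001, 0, 0, 0]
  squeeze: 40

```text
time: 34.1
eef_pos: [0.451, 0.1837, 0.056]
tool_rot: [2.295, 2.143, -0.0]
contact_force: [-0.3, -3.1, 2.6]
width: 0.119
```

>>> play_rows:
  motion:
    - [0, 0, 0, 0, 0, 0.075, 0]
    - [0, 0, 0, 0, 0, 0.15, 0]
    - [0, 0, 0, 0, 0, 0.225, 0]
    - [0, 0, 0, 0, 0, 0.3, 0]
    - [0, 0, 0, 0, 0, 0.375, 0]
    - [0, 0, 0, 0, 0, 0.45, 0]
    - [0, 0, 0, 0, 0, 0.525, 0]
    - [0, 0, 0, 0, 0, 0.6, 0]

```text
time: 34.77
eef_pos: [0.4506, 0.183, 0.056]
tool_rot: [3.019, 0.86, -0.001]
contact_force: [-0.7, -3.9, 2.6]
width: 0.122
```

```bash
python3 - <<'E'
from h import *
st();go(.4507,.1837,.0555,27.3)
E
```

```text
t 34.77 p [0.4506 0.183  0.056 ] yaw 31.82 zax [-0.    -0.003 -1.   ] F [-0.7 -3.9  2.6] M [-0.58  0.17  0.14] w 0.122 j1,6 [ 0.34 -0.22]
row [0.0024, -0.0027, 0.0025] [0.0015, 0.0009, 0.0502]
```

>>> play_rows:
  motion:
    - [0, 0, 0, 0, 0, 0.03, 0]
    - [0, 0, 0, 0, 0, 0.052, 0]
    - [0, 0, 0, 0, 0, 0.052, 0]
    - [0, 0, 0, 0, 0, 0.052, 0]
    - [0, 0, 0, 0, 0, 0.052, 0.2]
    - [0, 0, 0, 0, 0, 0.052, 0.4]
    - [0, 0, 0, 0, 0, 0.052, 0.45]
    - [0, 0, -0.1, 0, 0, 0.052, 0.45]

```text
time: 35.43
eef_pos: [0.4474, 0.182, 0.0727]
tool_rot: [3.051, 0.737, -0.013]
contact_force: [-0.6, -0.4, -0.4]
width: 0.397
```

>>> play_rows:
  motion:
    - [0, 0, -0.1, 0, 0, 0, 0.45]
    - [0, 0, -0.25, 0, 0, 0, 0.45]
    - [0, 0, -0.35, 0, 0, 0, 0.4]
    - [0, 0, -0.38, 0, 0, 0, 0.4]
    - [0, 0, -0.38, 0, 0, 0, 0.4]
    - [0, 0, -0.38, 0, 0, 0, 0.4]

```text
time: 35.93
eef_pos: [0.4476, 0.1823, 0.1481]
tool_rot: [3.051, 0.737, -0.013]
contact_force: [-0.4, 0.6, -0.5]
width: 0.398
```

```bash
python3 - <<'E'
from h import *
st();go(.4637,.0563,.13,27.3);snap('wrist','w32.png');snap('top','t32.png');crop('t32',200,215,330,345,4.6,'c32.png')
E
```

```text
t 35.93 p [0.4476 0.1823 0.1481] yaw 27.16 zax [-0.007 -0.005 -1.   ] F [-0.4  0.6 -0.5] M [-0.07  0.05 -0.02] w 0.398 j1,6 [ 0.34 -0.14]
row [-0.2154, 0.5972, 0.0933] [0.0008, 0.0056, -0.0015]
```

View pics/w32.png

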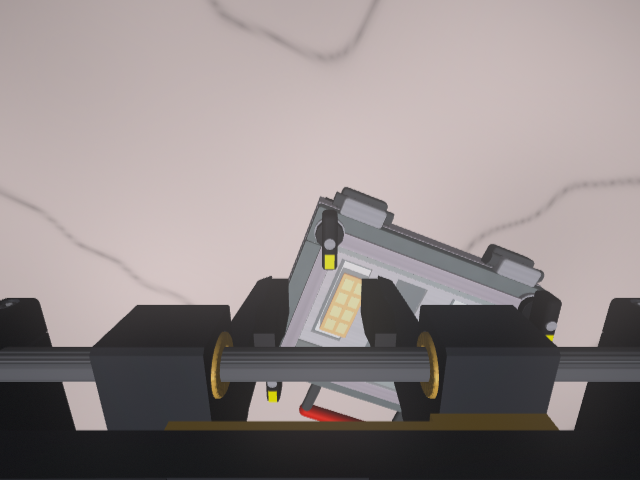

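View pics/c32.png

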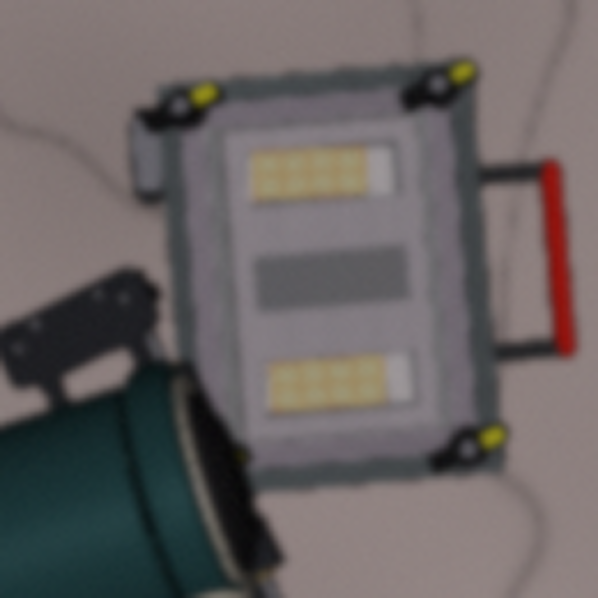

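All four wings are half turned, with the marks at about the same angle. Second pass, starting with D.

>>> play_rows:
  motion:
    - [-0.06, 0.16, 0, 0, 0, 0, 0.4]
    - [-0.12, 0.32, 0, 0, 0, 0, 0.4]
    - [-0.18, 0.48, 0.05, 0, 0.003, 0, 0.4]
    - [-0.215, 0.597, 0.1, 0, 0.006, 0, 0.4]
    - [-0.215, 0.597, 0.1, 0, 0.006, 0, 0.4]
    - [-0.215, 0.597, 0.1, 0, 0.006, 0, 0.4]

```text
time: 36.53
eef_pos: [0.461, 0.0549, 0.1253]
tool_rot: [3.055, 0.733, -0.01]
contact_force: [-0.6, -0.1, 0.0]
width: 0.403
```

```bash
python3 - <<'E'
from h import *
st();snap('wrist','w33.png');go(.4637,.0563,.0555,27.3);print(proj('w33',[.4637,.0563,.072]));crop('w33',220,180,420,340,4,'c33.png')
E
```

```text
t 36.53 p [0.461  0.0549 0.1253] yaw 26.98 zax [-0.006 -0.002 -1.   ] F [-0.6 -0.1  0. ] M [-0.08  0.01  0.  ] w 0.403 j1,6 [ 0.07 -0.4 ]
row [0.0123, 0.0031, 0.3527] [-0.0005, 0.0031, -0.0027]
[328.47125017 257.12103364]
```

View pics/c33.png

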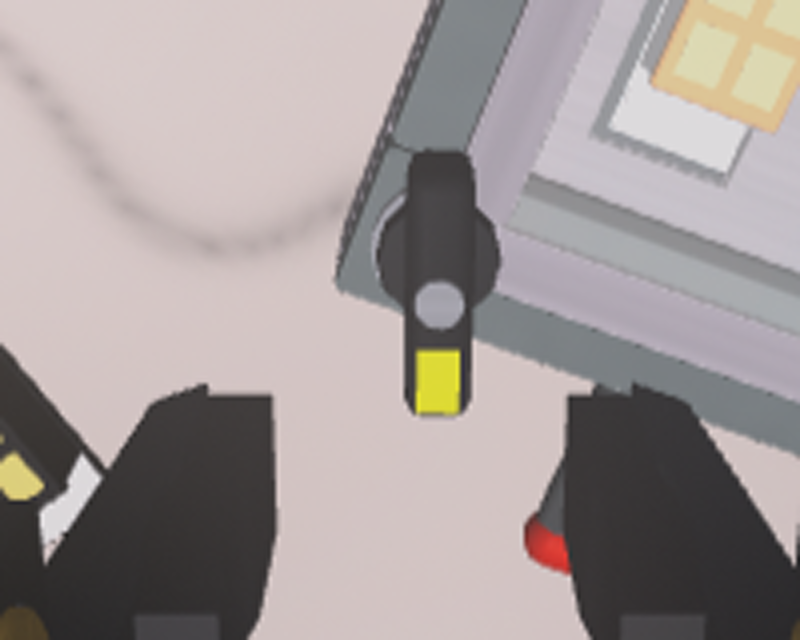

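>>> play_rows:
  motion:
    - [0.012, 0.003, 0.1, 0, 0.003, -0.002, 0.4]
    - [0.012, 0.003, 0.2, 0, 0.003, -0.002, 0.4]
    - [0.012, 0.003, 0.3, 0, 0.003, -0.002, 0.4]
    - [0.012, 0.003, 0.35, 0, 0.003, -0.002, 0.4]
    - [0.012, 0.003, 0.353, 0, 0.003, -0.002, 0.4]
    - [0.012, 0.003, 0.353, 0, 0.003, -0.002, 0.4]
    - [0.012, 0.003, 0.353, 0, 0.003, -0.002, 0.4]

```text
time: 37.17
eef_pos: [0.4645, 0.0569, 0.0564]
tool_rot: [-3.052, -0.741, -0.002]
contact_force: [0.6, 0.6, 1.2]
width: 0.4
```

```bash
python3 - <<'E'
from h import *
st();go(.4637,.0563,.0555,27.3)
E
```

```text
t 37.17 p [0.4645 0.0569 0.0564] yaw 27.29 zax [ 0.001  0.001 -1.   ] F [0.6 0.6 1.2] M [-0.04 -0.05 -0.01] w 0.4 j1,6 [ 0.07 -0.41]
row [-0.0051, 0.0008, 0.0043] [-0.0002, -0.0007, -0.0001]
```

>>> play_rows:
  motion:
    - [-0.004, 0, 0.003, 0, 0, 0, 0.2]
    - [-0.004, 0, 0.003, 0, 0, 0, 0.1]
    - [-0.004, 0, 0.003, 0, 0, 0, 0]
    - [-0.004, 0, 0.003, 0, 0, 0, 0]
    - [-0.004, 0, 0.003, 0, 0, 0, 0]
  squeeze: 40

```text
time: 37.58
eef_pos: [0.4636, 0.0562, 0.0564]
tool_rot: [-3.053, -0.741, -0.001]
contact_force: [-2.9, -1.7, 6.0]
width: 0.118
```

>>> play_rows:
  motion:
    - [0, 0, 0, 0, 0, 0.075, 0]
    - [0, 0, 0, 0, 0, 0.15, 0]
    - [0, 0, 0, 0, 0, 0.225, 0]
    - [0, 0, 0, 0, 0, 0.3, 0]
    - [0, 0, 0, 0, 0, 0.375, 0]
    - [0, 0, 0, 0, 0, 0.45, 0]
    - [0, 0, 0, 0, 0, 0.525, 0]
    - [0, 0, 0, 0, 0, 0.6, 0]

```text
time: 38.25
eef_pos: [0.4633, 0.0561, 0.0565]
tool_rot: [-3.054, 0.734, 0.0]
contact_force: [0.3, 0.1, 0.4]
width: 0.12
```

```bash
python3 - <<'E'
from h import *
st();go(.4637,.0563,.0555,-44)
E
```

```text
t 38.25 p [0.4633 0.0561 0.0565] yaw -27.04 zax [-0.  0. -1.] F [0.3 0.1 0.4] M [-0.03  0.21  0.08] w 0.12 j1,6 [0.07 0.54]
row [0.0012, -0.0016, 0.005] [-0.0001, 0.0002, 0.1884]
```

>>> play_rows:
  motion:
    - [0, 0, 0, 0, 0, 0.06, 0]
    - [0, 0, 0, 0, 0, 0.11, 0]
    - [0, 0, 0, 0, 0, 0.15, 0]
    - [0, 0, 0, 0, 0, 0.18, 0]
    - [0, 0, 0, 0, 0, 0.2, 0]
    - [0, 0, 0, 0, 0, 0.2, 0]

```text
time: 38.75
eef_pos: [0.4633, 0.0562, 0.0565]
tool_rot: [-2.903, 1.202, 0.0]
contact_force: [-0.0, 1.2, -0.2]
width: 0.122
```

```bash
python3 - <<'E'
from h import *
st()
E
```

```text
t 38.75 p [0.4633 0.0562 0.0565] yaw -44.98 zax [-0.  0. -1.] F [-0.   1.2 -0.2] M [0.15 0.19 0.76] w 0.122 j1,6 [0.07 0.85]
```

Moment Mz rose from 0.08 to 0.76 N m, so D is against its stop. Release and go to B.

>>> play_rows:
  motion:
    - [0, 0, 0, 0, 0, -0.015, 0]
    - [0, 0, 0, 0, 0, -0.015, 0.2]
    - [0, 0, 0, 0, 0, -0.015, 0.4]
    - [0, 0, 0, 0, 0, -0.015, 0.45]
    - [0, 0, -0.1, 0, 0, -0.015, 0.45]
    - [0, 0, -0.25, 0, 0, -0.015, 0.45]
    - [0, 0, -0.38, 0, 0, -0.07, 0.4]
    - [0, 0, -0.4, 0, 0, -0.14, 0.4]

```text
time: 39.42
eef_pos: [0.4667, 0.0563, 0.1415]
tool_rot: [-3.016, 0.87, -0.012]
contact_force: [0.3, 0.0, 0.6]
width: 0.393
```

```bash
python3 - <<'E'
from h import *
st();snap('wrist','w34.png');go(.6293,.2022,.135,27.3)
E
```

```text
t 39.42 p [0.4667 0.0563 0.1415] yaw -32.18 zax [ 0.008  0.001 -1.   ] F [0.3 0.  0.6] M [-0.08  0.08 -0.04] w 0.393 j1,6 [0.07 0.63]
row [0.3076, -1.0496, 0.0345] [-0.0007, -0.0049, -0.657]
```

View pics/w34.png

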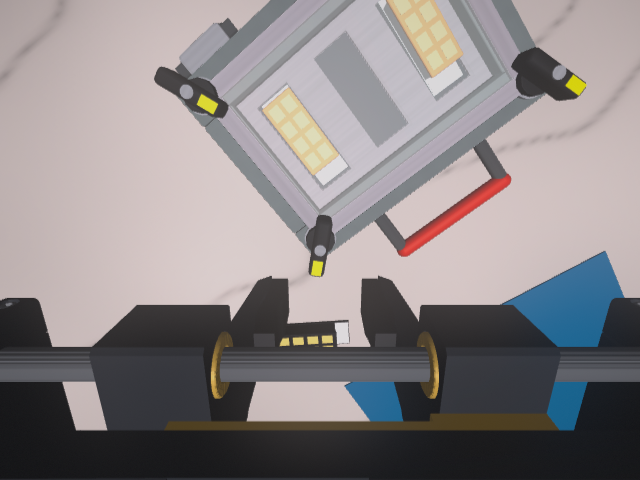

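>>> play_rows:
  motion:
    - [0.05, -0.17, 0, 0, 0, -0.08, 0.4]
    - [0.1, -0.34, 0, 0, 0, -0.16, 0.4]
    - [0.15, -0.5, 0, 0, 0, -0.24, 0.4]
    - [0.2, -0.67, 0, 0, 0, -0.32, 0.4]
    - [0.25, -0.84, 0, 0, 0, -0.4, 0.4]
    - [0.3, -1, 0.03, 0, 0, -0.48, 0.4]
    - [0.305, -1, 0.03, 0, 0, -0.56, 0.4]
    - [0.305, -1, 0.03, 0, 0, -0.64, 0.4]

```text
time: 40.13
eef_pos: [0.6242, 0.1952, 0.1335]
tool_rot: [3.065, 0.685, 0.008]
contact_force: [-0.5, -0.2, 0.6]
width: 0.402
```

```bash
python3 - <<'E'
from h import *
st();go(.6293,.2022,.13,27.3)
E
```

```text
t 40.13 p [0.6242 0.1952 0.1335] yaw 25.19 zax [ 0.005  0.    -1.   ] F [-0.5 -0.2  0.6] M [-0.07  0.07  0.03] w 0.402 j1,6 [ 0.27 -0.17]
row [0.038, -0.0206, 0.0177] [0.0012, -0.0028, -0.0235]
```

>>> play_rows:
  motion:
    - [0.038, -0.021, 0.018, 0.001, -0.002, -0.023, 0.4]
    - [0.038, -0.021, 0.018, 0.001, -0.002, -0.023, 0.4]
    - [0.038, -0.021, 0.018, 0.001, -0.002, -0.023, 0.4]

```text
time: 40.38
eef_pos: [0.6285, 0.2021, 0.1285]
tool_rot: [3.054, 0.736, -0.002]
contact_force: [-0.5, -0.3, 0.4]
width: 0.398
```

```bash
python3 - <<'E'
from h import *
st();snap('wrist','w35.png');go(.6293,.2022,.0555,27.3);print(proj('w35',[.6293,.2022,.072]));crop('w35',220,180,420,340,4,'c35.png')
E
```

```text
t 40.38 p [0.6285 0.2021 0.1285] yaw 27.11 zax [-0.001 -0.    -1.   ] F [-0.5 -0.3  0.4] M [-0.07 -0.01 -0.01] w 0.398 j1,6 [ 0.27 -0.2 ]
row [0.0038, 0.0005, 0.3674] [0.0001, 0.0003, -0.0021]
[324.38236643 255.61602345]
```

View pics/c35.png

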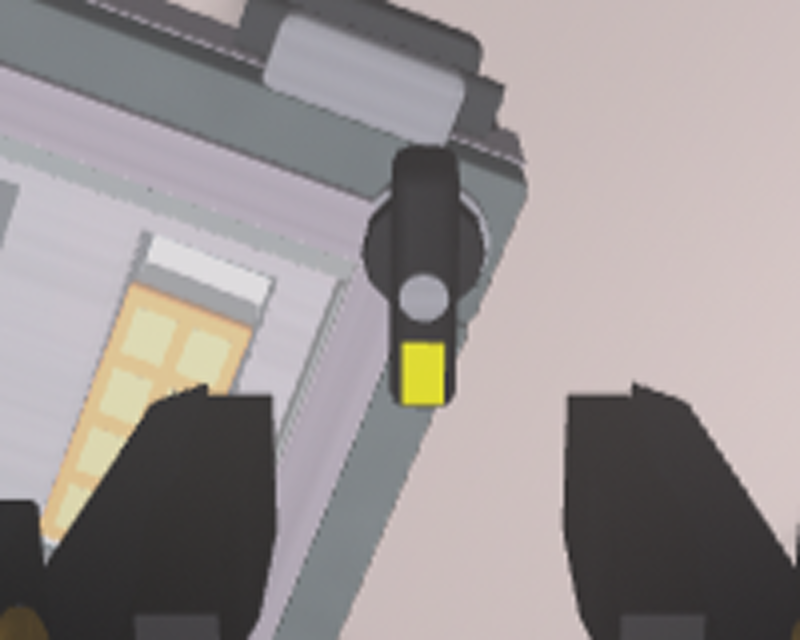

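>>> play_rows:
  motion:
    - [0.003, 0, 0.1, 0, 0, -0.002, 0.4]
    - [0.003, 0, 0.2, 0, 0, -0.002, 0.4]
    - [0.003, 0, 0.3, 0, 0, -0.002, 0.4]
    - [0.003, 0, 0.355, 0, 0, -0.002, 0.4]
    - [0.003, 0, 0.362, 0, 0, -0.002, 0.4]
    - [0.003, 0, 0.362, 0, 0, -0.002, 0.4]
    - [0.003, 0, 0.362, 0, 0, -0.002, 0.4]

```text
time: 41.02
eef_pos: [0.6298, 0.2022, 0.0577]
tool_rot: [3.053, 0.74, 0.002]
contact_force: [-0.1, -0.6, -0.7]
width: 0.404
```

```bash
python3 - <<'E'
from h import *
st();go(.6295,.2022,.056,27.3)
E
```

```text
t 41.02 p [0.6298 0.2022 0.0577] yaw 27.26 zax [ 0.001  0.    -1.   ] F [-0.1 -0.6 -0.7] M [-0.08 -0.    0.03] w 0.404 j1,6 [ 0.27 -0.2 ]
row [-0.0016, -0.0007, 0.0086] [0.0003, -0.0007, -0.0005]
```

>>> play_rows:
  motion:
    - [-0.001, 0, 0.008, 0, 0, 0, 0.2]
    - [-0.001, 0, 0.008, 0, 0, 0, 0.1]
    - [-0.001, 0, 0.008, 0, 0, 0, 0]
    - [-0.001, 0, 0.008, 0, 0, 0, 0]
    - [-0.001, 0, 0.008, 0, 0, 0, 0]
  squeeze: 40

```text
time: 41.43
eef_pos: [0.6294, 0.2019, 0.057]
tool_rot: [3.053, 0.74, 0.001]
contact_force: [-3.7, -1.8, 5.5]
width: 0.123
```

>>> play_rows:
  motion:
    - [0, 0, 0, 0, 0, 0.075, 0]
    - [0, 0, 0, 0, 0, 0.15, 0]
    - [0, 0, 0, 0, 0, 0.225, 0]
    - [0, 0, 0, 0, 0, 0.3, 0]
    - [0, 0, 0, 0, 0, 0.375, 0]
    - [0, 0, 0, 0, 0, 0.45, 0]
    - [0, 0, 0, 0, 0, 0.525, 0]
    - [0, 0, 0, 0, 0, 0.6, 0]

```text
time: 42.1
eef_pos: [0.6288, 0.2019, 0.057]
tool_rot: [3.054, -0.735, -0.001]
contact_force: [-2.9, -0.7, 1.9]
width: 0.121
```

```bash
python3 - <<'E'
from h import *
st();go(.6295,.2022,.0555,-45)
E
```

```text
t 42.1 p [0.6288 0.2019 0.057 ] yaw -27.06 zax [-0.001 -0.001 -1.   ] F [-2.9 -0.7  1.9] M [-0.06  0.5   0.13] w 0.121 j1,6 [0.27 0.75]
row [0.0025, -0.0031, 0.0075] [0.0006, 0.0001, 0.1993]
```

>>> play_rows:
  motion:
    - [0.001, 0, 0, 0, 0, 0.06, 0]
    - [0.002, 0, 0, 0, 0, 0.11, 0]
    - [0.002, 0, 0, 0, 0, 0.15, 0]
    - [0.002, 0, 0, 0, 0, 0.18, 0]
    - [0.002, 0, 0, 0, 0, 0.2, 0]
    - [0.002, 0, 0, 0, 0, 0.2, 0]

```text
time: 42.6
eef_pos: [0.6286, 0.202, 0.057]
tool_rot: [2.901, -1.202, -0.002]
contact_force: [-1.8, 0.4, 1.2]
width: 0.121
```

```bash
python3 - <<'E'
from h import *
st()
E
```

```text
t 42.6 p [0.6286 0.202  0.057 ] yaw -45.0 zax [-0.001 -0.001 -1.   ] F [-1.8  0.4  1.2] M [0.05 0.5  0.78] w 0.121 j1,6 [0.27 1.06]
```

>>> play_rows:
  motion:
    - [0, 0, 0, 0, 0, -0.015, 0]
    - [0, 0, 0, 0, 0, -0.015, 0.2]
    - [0, 0, 0, 0, 0, -0.015, 0.4]
    - [0, 0, 0, 0, 0, -0.015, 0.45]
    - [0, 0, -0.1, 0, 0, -0.015, 0.45]
    - [0, 0, -0.25, 0, 0, -0.015, 0.45]
    - [0, 0, -0.36, 0, 0, -0.07, 0.4]
    - [0, 0, -0.38, 0, 0, -0.14, 0.4]

```text
time: 43.27
eef_pos: [0.632, 0.2028, 0.1384]
tool_rot: [-3.015, 0.87, -0.009]
contact_force: [1.3, 0.3, 0.1]
width: 0.402
```

```bash
python3 - <<'E'
from h import *
st();snap('wrist','w36.png');go(.643,.075,.13,27.3);crop('w36',220,180,420,340,4,'c36.png')
E
```

```text
t 43.27 p [0.632  0.2028 0.1384] yaw -32.18 zax [ 0.007  0.002 -1.   ] F [1.3 0.3 0.1] M [ 0.01  0.1  -0.06] w 0.402 j1,6 [0.27 0.84]
row [0.3852, 0.5128, 0.0378] [-0.001, -0.0039, -0.6572]
```

View pics/c36.png

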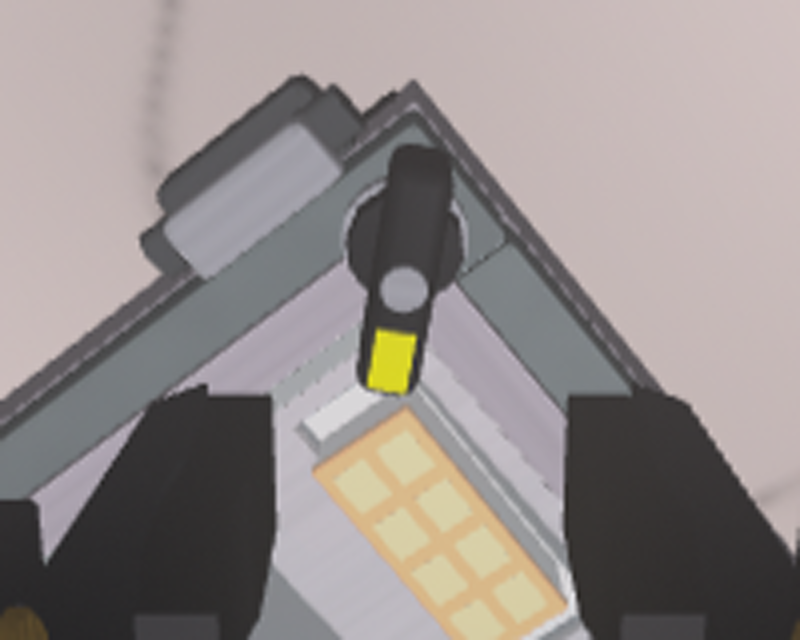

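B is home too (Mz 0.78 at the stop). Next is C.

>>> play_rows:
  motion:
    - [0.06, 0.08, 0, 0, 0, -0.08, 0.4]
    - [0.12, 0.16, 0, 0, 0, -0.16, 0.4]
    - [0.18, 0.24, 0, 0, 0, -0.24, 0.4]
    - [0.24, 0.32, 0, 0, 0, -0.32, 0.4]
    - [0.3, 0.4, 0, 0, 0, -0.4, 0.4]
    - [0.36, 0.48, 0.03, 0, 0, -0.48, 0.4]
    - [0.385, 0.513, 0.04, 0, -0.003, -0.56, 0.4]
    - [0.385, 0.513, 0.04, 0, -0.003, -0.64, 0.4]

```text
time: 43.98
eef_pos: [0.6422, 0.0725, 0.1278]
tool_rot: [-3.066, -0.678, 0.001]
contact_force: [0.4, 0.2, -0.5]
width: 0.4
```

>>> play_rows:
  motion:
    - [0, 0, 0, 0, 0, -0.02, 0.4]
    - [0, 0, 0, 0, 0, -0.02, 0.4]

```text
time: 44.15
eef_pos: [0.6415, 0.0717, 0.1264]
tool_rot: [-3.056, -0.723, 0.005]
contact_force: [-0.4, -0.4, 0.0]
width: 0.401
```

```bash
python3 - <<'E'
from h import *
st();snap('wrist','w37.png');go(.643,.075,.0565,27.3);print(proj('w37',[.643,.075,.072]));crop('w37',220,180,420,340,4,'c37.png')
E
```

```text
t 44.15 p [0.6415 0.0717 0.1264] yaw 26.61 zax [-0.003  0.001 -1.   ] F [-0.4 -0.4  0. ] M [-0.06  0.03  0.02] w 0.401 j1,6 [ 0.07 -0.39]
row [0.0137, -0.0093, 0.351] [-0.0012, 0.0014, -0.0083]
[327.88806456 253.13415437]
```

View pics/c37.png

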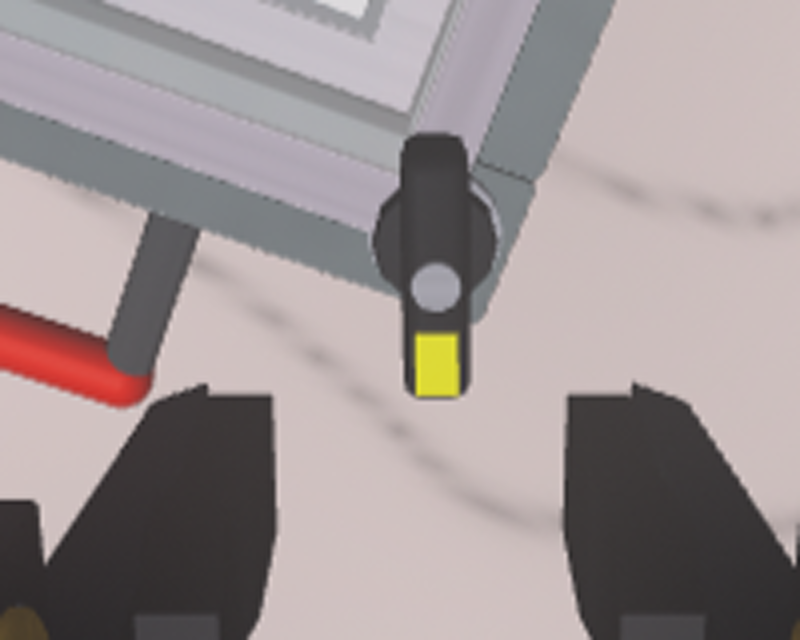

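>>> play_rows:
  motion:
    - [0.014, -0.009, 0.1, -0.001, 0.001, -0.006, 0.4]
    - [0.014, -0.009, 0.2, -0.001, 0.001, -0.006, 0.4]
    - [0.014, -0.009, 0.3, -0.001, 0.001, -0.006, 0.4]
    - [0.014, -0.009, 0.345, -0.001, 0.001, -0.006, 0.4]
    - [0.014, -0.009, 0.349, -0.001, 0.001, -0.006, 0.4]
    - [0.014, -0.009, 0.349, -0.001, 0.001, -0.006, 0.4]
    - [0.014, -0.009, 0.349, -0.001, 0.001, -0.006, 0.4]

```text
time: 44.78
eef_pos: [0.644, 0.0752, 0.058]
tool_rot: [3.054, 0.735, 0.002]
contact_force: [0.1, -0.3, 0.4]
width: 0.4
```

```bash
python3 - <<'E'
from h import *
st();go(.643,.075,.0563,27.3)
E
```

```text
t 44.78 p [0.644  0.0752 0.058 ] yaw 27.06 zax [ 0.001  0.    -1.   ] F [ 0.1 -0.3  0.4] M [-0.08  0.01  0.03] w 0.4 j1,6 [ 0.08 -0.39]
row [-0.0049, -0.0014, 0.0084] [0.0002, -0.0007, -0.0027]
```

>>> play_rows:
  motion:
    - [-0.004, 0, 0.008, 0, 0, 0, 0.2]
    - [-0.004, 0, 0.008, 0, 0, 0, 0.1]
    - [-0.004, 0, 0.008, 0, 0, 0, 0]
    - [-0.004, 0, 0.008, 0, 0, 0, 0]
    - [-0.004, 0, 0.008, 0, 0, 0, 0]
  squeeze: 40

```text
time: 45.2
eef_pos: [0.643, 0.0744, 0.0572]
tool_rot: [3.054, 0.735, 0.0]
contact_force: [-3.2, -1.1, 5.9]
width: 0.122
```

>>> play_rows:
  motion:
    - [0, 0, 0, 0, 0, 0.075, 0]
    - [0, 0, 0, 0, 0, 0.15, 0]
    - [0, 0, 0, 0, 0, 0.225, 0]
    - [0, 0, 0, 0, 0, 0.3, 0]
    - [0, 0, 0, 0, 0, 0.375, 0]
    - [0, 0, 0, 0, 0, 0.45, 0]
    - [0, 0, 0, 0, 0, 0.525, 0]
    - [0, 0, 0, 0, 0, 0.6, 0]

```text
time: 45.87
eef_pos: [0.6421, 0.0743, 0.0572]
tool_rot: [3.052, -0.74, -0.002]
contact_force: [-3.5, -1.3, 2.9]
width: 0.122
```

>>> play_rows:
  motion:
    - [0.001, 0, 0, 0, 0, 0.06, 0]
    - [0.001, 0, 0, 0, 0, 0.11, 0]
    - [0.001, 0, 0, 0, 0, 0.15, 0]
    - [0.001, 0, 0, 0, 0, 0.18, 0]
    - [0.001, 0, 0, 0, 0, 0.2, 0]
    - [0.001, 0, 0, 0, 0, 0.2, 0]

```text
time: 46.37
eef_pos: [0.6418, 0.0745, 0.0573]
tool_rot: [2.899, -1.207, -0.003]
contact_force: [-2.4, 0.8, 1.6]
width: 0.123
```

```bash
python3 - <<'E'
from h import *
st()
E
```

```text
t 46.37 p [0.6418 0.0745 0.0573] yaw -45.2 zax [-0.002 -0.001 -1.   ] F [-2.4  0.8  1.6] M [0.06 0.4  0.71] w 0.123 j1,6 [0.08 0.87]
```

>>> play_rows:
  motion:
    - [0, 0, 0, 0, 0, -0.015, 0]
    - [0, 0, 0, 0, 0, -0.015, 0.2]
    - [0, 0, 0, 0, 0, -0.015, 0.4]
    - [0, 0, 0, 0, 0, -0.015, 0.45]
    - [0, 0, -0.1, 0, 0, -0.015, 0.45]
    - [0, 0, -0.25, 0, 0, -0.015, 0.45]
    - [0, 0, -0.36, 0, 0, -0.07, 0.4]
    - [0, 0, -0.38, 0, 0, -0.14, 0.4]

```text
time: 47.03
eef_pos: [0.6454, 0.0747, 0.1386]
tool_rot: [-3.015, 0.875, -0.009]
contact_force: [1.1, -0.6, 0.6]
width: 0.407
```

```bash
python3 - <<'E'
from h import *
st();snap('wrist','w38.png');go(.4508,.1833,.13,27.3);crop('w38',220,180,420,340,4,'c38.png')
E
```

```text
t 47.03 p [0.6454 0.0747 0.1386] yaw -32.38 zax [ 0.006  0.    -1.   ] F [ 1.1 -0.6  0.6] M [-0.07  0.03  0.02] w 0.407 j1,6 [0.08 0.64]
row [-1.1112, 0.0551, 0.0339] [-0.0002, -0.0035, -0.6594]
```

View pics/c38.png

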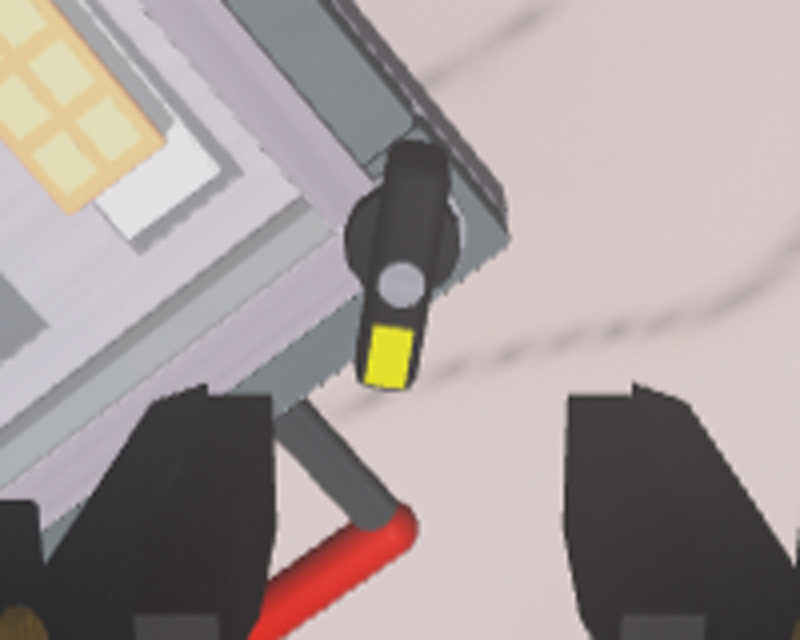

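C is home (Mz 0.71 at the stop). A is the last one.

>>> play_rows:
  motion:
    - [-0.17, 0.01, 0, 0, 0, -0.08, 0.4]
    - [-0.34, 0.02, 0, 0, 0, -0.16, 0.4]
    - [-0.5, 0.03, 0, 0, 0, -0.24, 0.4]
    - [-0.67, 0.04, 0, 0, 0, -0.32, 0.4]
    - [-0.84, 0.05, 0, 0, 0, -0.4, 0.4]
    - [-1, 0.055, 0.03, 0, 0, -0.48, 0.4]
    - [-1, 0.055, 0.03, 0, -0.003, -0.56, 0.4]
    - [-1, 0.055, 0.03, 0, -0.003, -0.64, 0.4]

```text
time: 47.75
eef_pos: [0.467, 0.172, 0.1296]
tool_rot: [-3.067, -0.68, 0.002]
contact_force: [0.4, 0.5, 0.4]
width: 0.401
```

```bash
python3 - <<'E'
from h import *
st();go(.4508,.1833,.13,27.3)
E
```

```text
t 47.75 p [0.467  0.172  0.1296] yaw 25.02 zax [-0.002 -0.    -1.   ] F [0.4 0.5 0.4] M [-0.05  0.01 -0.03] w 0.401 j1,6 [ 0.3  -0.13]
row [-0.0495, -0.0853, -0.0019] [-0.0003, 0.0009, -0.0254]
```

>>> play_rows:
  motion:
    - [-0.03, -0.05, 0, 0, 0, -0.015, 0.4]
    - [-0.05, -0.085, 0, 0, 0, -0.025, 0.4]
    - [-0.05, -0.085, 0, 0, 0, -0.025, 0.4]
    - [-0.05, -0.085, 0, 0, 0, -0.025, 0.4]

```text
time: 48.08
eef_pos: [0.4502, 0.1834, 0.1294]
tool_rot: [-3.054, -0.738, 0.003]
contact_force: [-1.3, -0.5, -0.5]
width: 0.399
```

```bash
python3 - <<'E'
from h import *
st();snap('wrist','w39.png');go(.4508,.1833,.0565,27.3);print(proj('w39',[.4508,.1833,.072]));crop('w39',220,180,420,340,4,'c39.png')
E
```

```text
t 48.08 p [0.4502 0.1834 0.1294] yaw 27.16 zax [-0.002 -0.    -1.   ] F [-1.3 -0.5 -0.5] M [-0.03 -0.05 -0.07] w 0.399 j1,6 [ 0.34 -0.14]
row [0.001, 0.0004, 0.3652] [-0.0003, 0.0008, -0.0015]
[324.16427293 255.32275834]
```

View pics/c39.png

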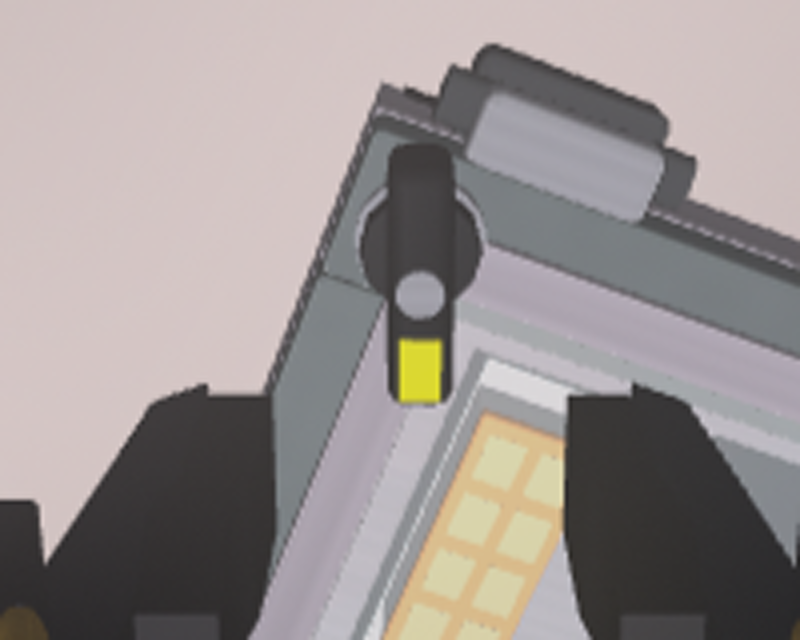

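>>> play_rows:
  motion:
    - [0, 0, 0.1, 0, 0, 0, 0.4]
    - [0, 0, 0.2, 0, 0, 0, 0.4]
    - [0, 0, 0.3, 0, 0, 0, 0.4]
    - [0, 0, 0.355, 0, 0, 0, 0.4]
    - [0, 0, 0.363, 0, 0, 0, 0.4]
    - [0, 0, 0.363, 0, 0, 0, 0.4]
    - [0, 0, 0.363, 0, 0, 0, 0.4]

```text
time: 48.72
eef_pos: [0.4514, 0.1835, 0.0577]
tool_rot: [-3.054, -0.737, 0.0]
contact_force: [-0.2, 0.2, -0.0]
width: 0.399
```

```bash
python3 - <<'E'
from h import *
st();go(.4508,.1833,.0563,27.3)
E
```

```text
t 48.72 p [0.4514 0.1835 0.0577] yaw 27.13 zax [-0.  0. -1.] F [-0.2  0.2 -0. ] M [-0.04  0.    0.01] w 0.399 j1,6 [ 0.33 -0.14]
row [-0.0032, -0.0007, 0.007] [-0.0002, 0.0001, -0.0018]
```

>>> play_rows:
  motion:
    - [-0.003, 0, 0.007, 0, 0, 0, 0.2]
    - [-0.003, 0, 0.007, 0, 0, 0, 0.1]
    - [-0.003, 0, 0.007, 0, 0, 0, 0]
    - [-0.003, 0, 0.007, 0, 0, 0, 0]
    - [-0.003, 0, 0.007, 0, 0, 0, 0]
  squeeze: 40

```text
time: 49.13
eef_pos: [0.4505, 0.1829, 0.0569]
tool_rot: [3.054, 0.737, -0.002]
contact_force: [-4.5, -1.3, 6.5]
width: 0.121
```

>>> play_rows:
  motion:
    - [0, 0, 0, 0, 0, 0.075, 0]
    - [0, 0, 0, 0, 0, 0.15, 0]
    - [0, 0, 0, 0, 0, 0.225, 0]
    - [0, 0, 0, 0, 0, 0.3, 0]
    - [0, 0, 0, 0, 0, 0.375, 0]
    - [0, 0, 0, 0, 0, 0.45, 0]
    - [0, 0, 0, 0, 0, 0.525, 0]
    - [0, 0, 0, 0, 0, 0.6, 0]

```text
time: 49.8
eef_pos: [0.4497, 0.1829, 0.0569]
tool_rot: [3.052, -0.738, -0.004]
contact_force: [-3.1, -0.1, 2.9]
width: 0.12
```

>>> play_rows:
  motion:
    - [0.001, 0, 0, 0, 0, 0.06, 0]
    - [0.001, 0, 0, 0, 0, 0.11, 0]
    - [0.001, 0, 0, 0, 0, 0.15, 0]
    - [0.001, 0, 0, 0, 0, 0.18, 0]
    - [0.001, 0, 0, 0, 0, 0.2, 0]
    - [0.001, 0, 0, 0, 0, 0.2, 0]

```text
time: 50.3
eef_pos: [0.4494, 0.183, 0.0569]
tool_rot: [2.899, -1.205, -0.004]
contact_force: [-1.8, 0.9, -0.2]
width: 0.121
```

```bash
python3 - <<'E'
from h import *
st()
E
```

```text
t 50.3 p [0.4494 0.183  0.0569] yaw -45.12 zax [-0.003 -0.001 -1.   ] F [-1.8  0.9 -0.2] M [0.19 0.41 0.69] w 0.121 j1,6 [0.34 1.12]
```

>>> play_rows:
  motion:
    - [0, 0, 0, 0, 0, -0.015, 0]
    - [0, 0, 0, 0, 0, -0.015, 0.2]
    - [0, 0, 0, 0, 0, -0.015, 0.4]
    - [0, 0, 0, 0, 0, -0.015, 0.45]
    - [0, 0, -0.1, 0, 0, -0.015, 0.45]
    - [0, 0, -0.25, 0, 0, -0.015, 0.45]
    - [0, 0, -0.45, 0, 0, -0.015, 0.45]
    - [0, 0, -0.65, 0, 0, -0.015, 0.45]

```text
time: 50.97
eef_pos: [0.4488, 0.1826, 0.1874]
tool_rot: [2.912, -1.171, -0.007]
contact_force: [0.9, 0.2, -0.6]
width: 0.448
```

```bash
python3 - <<'E'
from h import *
st()
E
```

```text
t 50.97 p [0.4488 0.1826 0.1874] yaw -43.8 zax [-0.006 -0.002 -1.   ] F [ 0.9  0.2 -0.6] M [-0.03  0.11 -0.03] w 0.448 j1,6 [0.33 1.1 ]
```

>>> play_rows:
  motion:
    - [0, 0, -0.2, 0, 0, 0, 0.5]
    - [-0.15, -0.09, -0.35, 0, 0, 0, 0.5]
    - [-0.3, -0.18, -0.5, 0, 0, 0, 0.5]
    - [-0.45, -0.27, -0.5, 0, 0, 0, 0.5]
    - [-0.6, -0.36, -0.5, 0, 0, 0, 0.5]
    - [-0.77, -0.44, -0.5, 0, 0, 0, 0.5]
    - [-0.77, -0.44, -0.5, 0, 0, 0, 0.5]
    - [-0.77, -0.44, -0.5, 0, 0, 0, 0.5]

```text
time: 51.63
eef_pos: [0.3984, 0.3542, 0.2873]
tool_rot: [2.913, -1.165, -0.007]
contact_force: [-0.5, 0.5, -1.1]
width: 0.499
```

```bash
python3 - <<'E'
from h import *
st();snap('top','t40.png');snap('side','s40.png');crop('t40',200,215,330,345,4.6,'c40.png');crop('s40',190,140,380,300,4.2,'c41.png')
E
```

```text
t 51.63 p [0.3984 0.3542 0.2873] yaw -43.6 zax [-0.006 -0.002 -1.   ] F [-0.5  0.5 -1.1] M [-0.07  0.11 -0.03] w 0.499 j1,6 [0.68 1.44]
```

View pics/c40.png

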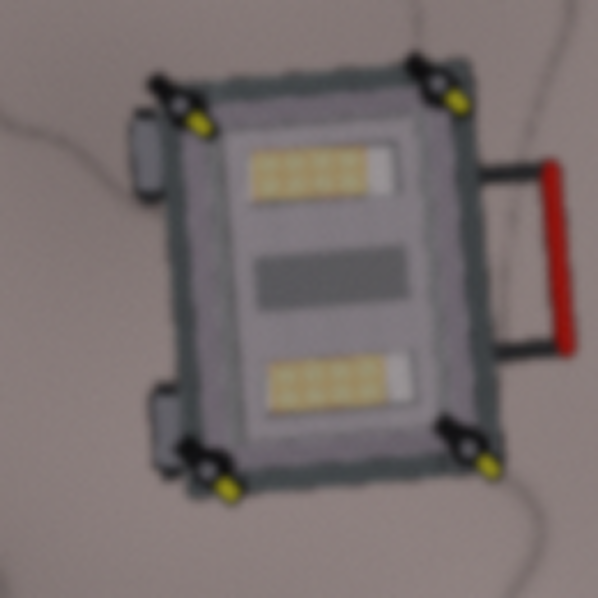

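View pics/s40.png

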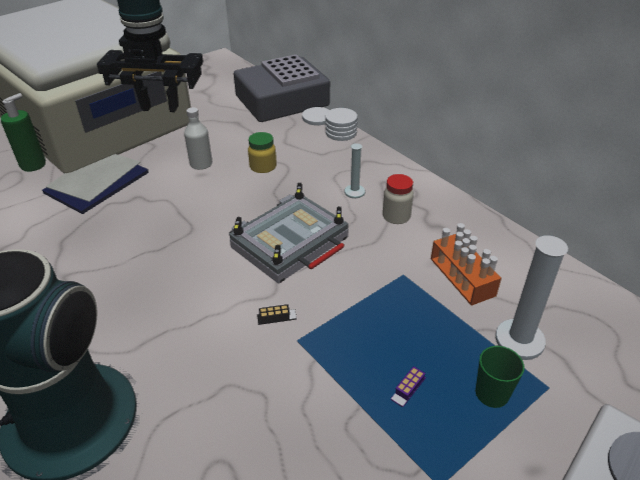

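View pics/t40.png

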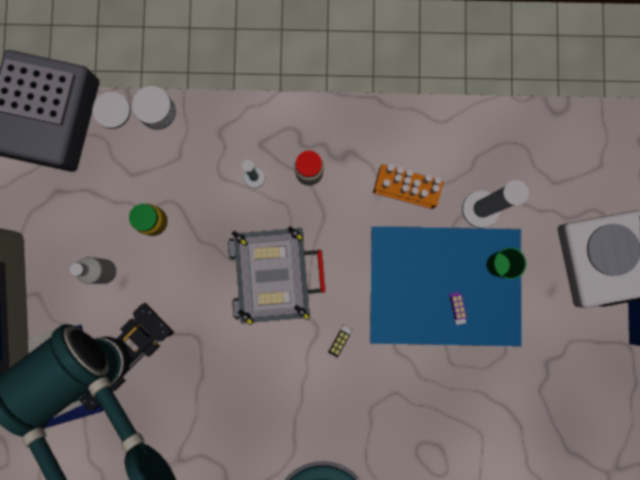

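View pics/c41.png

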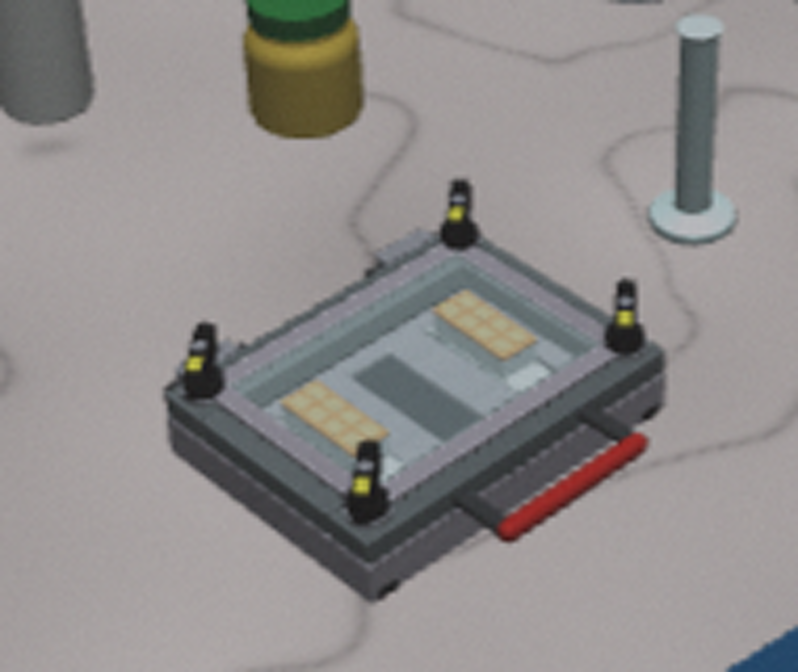

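```bash
python3 - <<'E'
from h import *
print(job.sign_off())
E
```

```text
the job is handed in; nothing more can be done
None
```

The slide chamber is loaded, shut and tightened, and I've handed the job in at about 52 s of the 208 s allowed. No verdict was reported.

- **Slides:** Only two orange slides were on the mat. They are flat in pockets 1 and 3, and pocket 2 is empty. I left the purple and black look-alikes where they were.
- **Lid:** I swung it shut by the handle until it met its stop, with about 16 N pushing back.
- **Screws:** I tightened them in crisscross order, front-near, back-far, front-far, back-near as seen from the robot (handle side is the front). The first pass took each to about 1.2 rad. The second pass used the same order and took each to its stop, where the turning moment jumped to about 0.7–0.8 N m.
- **Last checks:** The final top and side pictures show the lid flush and both slides seated. All four yellow marks sit at the same angle, about 2.4 rad. The bystanders look unmoved, and the arm was clear of everything.

No check failed. The top and wrist cameras disagreed by about 2 mm on where things were, so I placed the slides using the wrist camera. No slide was knocked aside, and I saw no sign of the grip slackening.

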